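Pin the reader's swung detector bracket with drift and bolt

TASK

The detector bracket on the sample reader has swung a little, so its bolt hole no longer lines up with the hole in the deck under it. Take the tapered drift out of the tray, lay it in the leaning rest, tip down, let go, and take it again by its handle end; drive it down through both holes until its full-width part has passed through both and they line up; then pull it out and set it back in the leaning rest. Finally take the round-headed bolt from the rack and lower it fully home through both holes, upright with its head flat on the bracket, and disturb nothing else: the square-headed pin, the jar and the can stay where they are.

Things in the scene. Friction and masses are not known exactly. Their poses are not given: they have to be found in the camera images.
- reader: fixed black instrument box, 95 mm high; origin on the work surface straight below the deck's bolt hole, z up; the box spans x -90 to +180 and y -70 to +290 mm from there. Deck 12 mm thick, hollow and empty below. A low carousel disc (132 mm across, up to 26 mm above the deck) is centred at x +108, y +130 mm.
- deck_hole (a point): centre of the 26 mm round bolt hole in the reader's fixed deck, at the deck's upper face, 95 mm up; it lies under the bracket and does not move
- plate_hole (a point): centre of the 26 mm round hole in the detector bracket, at its upper face (105 mm up). The bracket is an aluminium plate 70 x 250 x 10 mm lying on the deck, about along the reader's y; it swings stiffly about a pivot (about 3 N at the hole moves it) and stays where left. At the start the hole lies 7 to 11 mm from the deck hole, towards the reader's +x.
- swing_plate (a joint): swing of the bracket about its pivot, rad; 0 = holes in line, positive = bracket hole moved towards the reader's +x
- drift: loose steel tapered drift, 165 mm long, 0.35 kg; origin at the centre of its square handle (90 mm long, 28 x 28 mm), x axis from tip towards handle end. Below the handle (x -45 mm) a round part 24 mm across runs to x -70 mm, then tapers to 8 mm at the tip (x -120 mm). It starts lying flat on a face of the handle in the tray, its axis 18 mm above the work surface.
- drift_tip (a point): centre of the drift's tip face, 120 mm from the drift's origin
- drift_end (a point): centre of the end face of the drift's handle, 45 mm from the drift's origin
- tray: fixed shallow open tray, 150 x 220 x 16 mm (x, y, z), walls and floor 4 mm thick; origin at the centre of its underside, z up
- rest: fixed leaning rest for the drift: foot plate 170 x 70 mm, channel rising at 45 degrees to the rest's +x, floor facing -x and up; origin at the centre of the underside, z up. Inside 33 mm wide; side walls along the lowest 105 mm of the drift rise 8 mm above its axis; from there a 22 mm rib carries the handle to 130 mm from the tip; the last 35 mm stick out free.
- rest_foot (a point): where the drift's tip centre lies when it is fully home in the rest, handle flat on the channel's floor and tip at the plate that closes the lower end; rest frame (-58, 0, 40) mm
- rest_top (a point): where the centre of the drift's handle end lies when it is fully home in the rest, rest frame (58.7, 0, 156.7) mm
- rack: fixed black block 70 x 170 x 60 mm (x, y, z), origin at the centre of its underside, z up, with two upright 24 mm holes 84 mm apart along its y; the bolt stands in one and the square-headed pin in the other, either way round
- bolt: loose bolt with a round knurled head 36 mm across and 44 mm high and a plain shank 20 mm across and 50 mm long with a tapered foot, 0.3 kg; origin at the centre of the underside of the head, z up along the head. It starts upright in the rack, head on the block (origin 60 mm up).
- pin: bystander: the same shank with a square head 34 x 34 x 44 mm, standing in the other hole of the rack; origin as the bolt's
- jar: bystander: closed black jar 48 mm across, 70 mm high, origin at the centre of its underside
- can: bystander: upright aluminium cylinder 60 mm across, 80 mm high, origin at the centre of its underside
- bracket_pivot (a point): the bracket's vertical pivot, at its upper face; fixed, 170 mm from the deck hole along the reader's +y
- tube_top (a point): centre of the top of the detector tube that stands on the bracket between hole and pivot, 98 mm from the bracket hole: upright, 62 mm across (72 mm at its foot), top 251 mm above the work surface, with two small plugs 16 mm higher
Mind the look-alikes: they are no part of the job. What is shaped like the bolt but blue or purple is not meant.

How it is judged:
On the way, in this order (a step that is already met when the one before it is completed fails the run):
1. the drift lies in the leaning rest, tip down, and is let go (distance between drift_tip and rest_foot below 0.022 m and distance between drift_end and rest_top below 0.022 m and contact force between the fingers and drift below 0.2 N and linear speed of drift below 0.03 m/s), for 0.2 s.
2. the drift's full-width part has passed down through both holes and they are in line within 4.5 mm (z of drift_tip in the frame of reader below 0.045 m and horizontal distance between drift_tip and deck_hole below 0.01 m and horizontal distance between drift and plate_hole below 0.01 m and horizontal distance between plate_hole and deck_hole below 0.0045 m), for 0.1 s.
3. the drift is out again, back in the leaning rest and let go (all of step 1), for 0.2 s.
At the end, for the whole second after the job is handed in: The round-headed bolt stands still and upright (within 0.08 rad) through both holes, its axis within 6 mm of each, its head's underside within 3 mm of the bracket's upper face; the drift lies still in the leaning rest, tip and handle end each within 22 mm of their home points (horizontal distance between bolt and plate_hole below 0.006 m and z of bolt in the frame of plate_hole below 0.003 m and horizontal distance between bolt and deck_hole below 0.006 m and angle between bolt's own z axis and vertical below 0.08 rad and linear speed of each of bolt, drift below 0.02 m/s and distance between drift_tip and rest_foot below 0.022 m and distance between drift_end and rest_top below 0.022 m); the robot touches nothing.
It fails at once if the square-headed pin is moved by more than 20 mm (distance of pin from where it was at the start of the episode above 0.02 m).
It fails at once if the jar is moved by more than 25 mm or tipped (distance of jar from where it was at the start of the episode above 0.025 m or angle between jar's own z axis and vertical above 0.5 rad).
It fails at once if the can is moved by more than 25 mm or tipped (distance of can from where it was at the start of the episode above 0.025 m or angle between can's own z axis and vertical above 0.5 rad).
It also fails if it takes over 72 s, if anything falls off the work surface, if the arm or the gripper's body presses on something with over 40 N, if the wrist force passes 120 N, or if a joint passes its speed limit or range.

ROBOT

A 7-joint arm with a two-finger parallel gripper is mounted at the origin on the work surface. World frame = base frame: x ahead of the robot, y to its left, z up, the work surface at z = 0. Lengths are in m, angles in rad, forces in N, time in s.
With the tool pointing down it reaches from about 0.425 to 0.95 m from the base axis. Payload 16.7 kg.
Tool frame: the origin (TCP) lies between the finger pads; the fingertips stand r.tips_ahead ahead of it and the grasp point (between the pads) lies 2 mm behind it (r.tips_ahead is the distance from the TCP to the fingertips, in m); z points along the fingers, y is the direction in which the jaws open and shut (so a half turn about z gives the same grasp; the last joint's range is limited). The gripper opens to 94 mm and grips with 3 to 60 N. Pads are 16 mm wide; open, the fingers measure 119 mm over their backs; the gripper's body (75 mm by 177 mm) begins 78 mm behind the grasp point.
Start: joints at [1.091, 0.426, 0.074, 1.606, -0.034, 1.111, -0.067], TCP at [0.219, -0.638, 0.222] pointing down, gripper open.
Joint ranges: [-2.85, 2.85], [-0.5, 2.14], [-1.23, 1.37], [0.21, 2.46], [-1.02, 4.16], [0.16, 2.05], [-2.73, 2.73]. Speed limits (rad/s): [1.89, 1.89, 2.39, 2.39, 3.01, 3.01, 3.01].

INTERFACE

Orientations are given as a unit quaternion [w, x, y, z].
In Python, from bench import monitor, imaging, r gives the robot as it stands. The module is installed in compiled form; this text tells all that it offers.
- The arm moves only by the tool step_arm, never from a script. Its arguments are lists of equal length, an entry for each row: "angular": the turn, a rotation vector about the tool's x, y, z in rad, a list of three; "linear": the shift along the tool's x, y, z in mm, a list of three; "fingers": the opening, from -1 (shut) to 1 (fully open), so that 0 is half open. In form: {"angular": [[ax, ay, az], ...], "linear": [[x, y, z], ...], "fingers": [fingers, ...]}. A call has 1 to 20 rows; each row shifts and turns the commanded pose from where the row before left it, along the tool's axes as they then stand; what a row does not reach is not made up. A row lasts 1/10 s, in which the tool goes at most 50 mm and 8.59 degrees, less where a joint would pass 70% of its speed; a pose out of reach is approached as far as the arm can. A call is refused whole if a number of a shift passes 50 or a number of a turn 0.15, either way. A call with a gripper value outside its range is refused whole. The fingers move at their own pace and stop on an object; the grip force is fixed at half the most. Time passes only in rows, so rows that do not move let the fingers close. It gives the time, the measured TCP pose, the force and the opening at its end, in the units of the state.
- monitor.sense(): the state, without advancing time (a new reading comes with each control period).
- imaging.capture(name): name is "scene" or "side" or "wrist"; returns a dict with "pixels" (384x512x3 uint8, blue, green, red), "camera_matrix" (3x3 intrinsics, pixels), "world_from_camera" (4x4, takes a point from camera to world coordinates). Camera axes: x right, y down, z forward; pixel columns grow to the right and rows downward; lengths in m; the calibration is good to about 2 mm. A picture is of the moment at which its call begins. There is no depth.
- r.close_job(): hands the job in, once; it reports no verdict.
The state is a dict: "clock": time; "q": joint angles; "joint_velocities": joint speeds; "joint_torque": joint torques, N m; "tool_pos": TCP position; "tcp_rot": TCP orientation; "wrist_force": force on the tool from outside, world axes, zero at the start; "wrist_torque": the same for the moment, N m; "opening": finger opening in m.
Only numpy, scipy, OpenCV 4.12 (cv2) and the standard library are available. Lean on these libraries where they do the work, as an engineer would, in place of code of your own. Each camera call takes 0.05 s, during which the arm holds its last target.

## Working session

There is one attempt and no reset: what is moved stays moved. The work goes in short steps, Python scripts to look and compute and a tool call to move; the robot and the scene stay as the last step left them, time stands still between calls to the robot, and variables do not carry over. Pictures are saved under pics/ and viewed, and the job is handed in when it is done.

Besides the shell and the picture viewer there is one more tool, called after "Emit:" by a JSON object that holds its "method" and its "body", one argument or row to a line. step_arm: Moves the arm, as the interface text tells. Its arguments: {"type":"object","properties":{"angular":{"type":"array"},"linear":{"type":"array"},"fingers":{"type":"array"}},"required":["angular","linear","fingers"]}

```bash
mkdir -p pics
python3 - <<'E'
from bench import monitor, imaging, r
import cv2,numpy as np
s=monitor.sense()
print({k:np.round(v,3) for k,v in s.items()}, r.tips_ahead)
for n in ["scene","side","wrist"]:
    c=imaging.capture(n); cv2.imwrite(f"pics/{n}0.png",c["pixels"]); np.savez(f"pics/{n}0.npz",**c)
    print(n,np.round(c["camera_matrix"],1).tolist(),np.round(c["world_from_camera"],3).tolist())
E
```

```text
{'clock': np.float64(0.0), 'q': array([ 1.091,  0.427,  0.074,  1.607, -0.034,  1.111, -0.067]), 'joint_velocities': array([ 0.002, -0.001,  0.   , -0.001, -0.001,  0.001, -0.001]), 'joint_torque': array([ 1.0000e-03, -9.3580e+01,  3.6670e+00, -4.5419e+01, -4.9000e-02,
        2.0000e-02,  0.0000e+00]), 'tool_pos': array([ 0.219, -0.638,  0.222]), 'tcp_rot': array([-0.001,  0.986,  0.165, -0.   ]), 'wrist_force': array([-0.308, -0.337,  0.171]), 'wrist_torque': array([ 0.011,  0.008, -0.02 ]), 'opening': np.float64(0.094)} 0.017
scene [[414.4, 0.0, 251.1], [0.0, 414.4, 189.4], [0.0, 0.0, 1.0]] [[-0.352, 0.708, -0.612, 1.226], [0.936, 0.278, -0.216, 0.179], [0.018, -0.649, -0.761, 0.939], [0.0, 0.0, 0.0, 1.0]]
side [[355.2, 0.0, 248.8], [0.0, 355.2, 191.2], [0.0, 0.0, 1.0]] [[0.728, -0.423, 0.54, 0.186], [-0.686, -0.431, 0.586, -0.511], [-0.015, -0.797, -0.604, 0.675], [0.0, 0.0, 0.0, 1.0]]
wrist [[272.2, 0.0, 252.3], [0.0, 272.2, 193.0], [0.0, 0.0, 1.0]] [[0.325, -0.919, -0.223, 0.284], [-0.946, -0.316, -0.076, -0.617], [-0.001, 0.235, -0.972, 0.384], [0.0, 0.0, 0.0, 1.0]]
```

View pics/scene0.png

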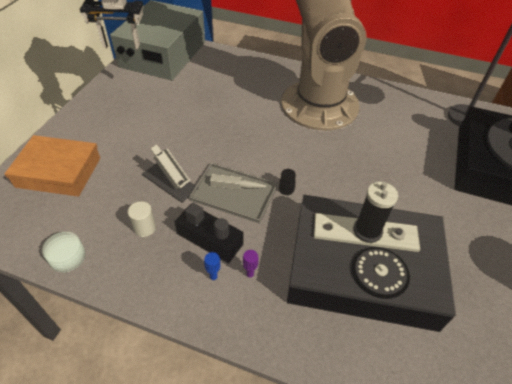

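View pics/side0.png

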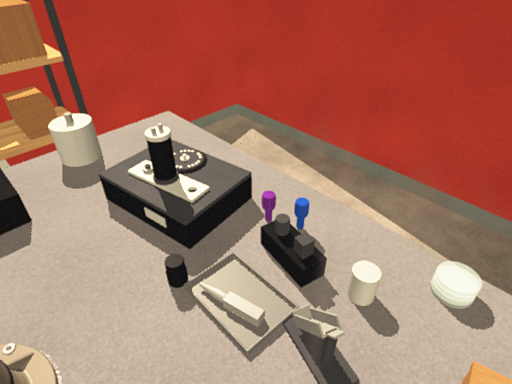

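View pics/wrist0.png

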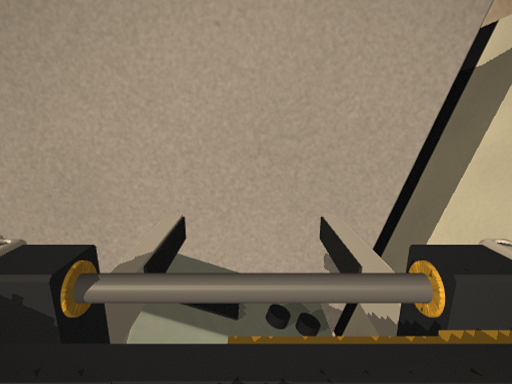

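```bash
cat > h.py <<'E'
import cv2,numpy as np
def load(f):
    d=np.load(f); return {k:d[k] for k in d}
def ray(c,uv):
    K=c["camera_matrix"];T=c["world_from_camera"]
    d=T[:3,:3]@np.linalg.solve(K,[uv[0],uv[1],1.]); return T[:3,3],d/np.linalg.norm(d)
def onz(c,uv,z):
    o,d=ray(c,uv); return o+d*(z-o[2])/d[2]
def tri(*cu):
    A=np.zeros((3,3));b=np.zeros(3);R=[]
    for c,uv in cu:
        o,d=ray(c,uv);P=np.eye(3)-np.outer(d,d);A+=P;b+=P@o;R.append((o,P))
    p=np.linalg.solve(A,b); return p,[np.linalg.norm(P@(p-o)) for o,P in R]
def proj(c,p):
    T=np.linalg.inv(c["world_from_camera"]);q=T[:3,:3]@np.asarray(p)+T[:3,3];q=c["camera_matrix"]@q;return q[:2]/q[2]
def crop(c,x0,y0,w,h,k,out):
    im=c["pixels"][y0:y0+h,x0:x0+w]; im=cv2.resize(im,None,fx=k,fy=k,interpolation=cv2.INTER_CUBIC)
    for x in range((x0//20+1)*20,x0+w,20):
        cv2.putText(im,str(x),((x-x0)*k,10),0,.35,(0,255,255),1); cv2.line(im,((x-x0)*k,12),((x-x0)*k,18),(0,255,255),1)
    for y in range((y0//20+1)*20,y0+h,20):
        cv2.putText(im,str(y),(0,(y-y0)*k),0,.35,(0,255,255),1)
    cv2.imwrite(out,im)
E
python3 - <<'E'
from h import *
s=load("pics/scene0.npz");d=load("pics/side0.npz")
crop(s,110,135,190,145,4,"pics/s_a.png")
crop(s,280,170,180,150,4,"pics/s_b.png")
crop(d,180,180,200,150,4,"pics/d_a.png")
crop(d,250,250,150,134,4,"pics/d_b.png")
crop(d,95,115,165,130,4,"pics/d_c.png")
E
```

```text
(no output)
```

View pics/s_a.png

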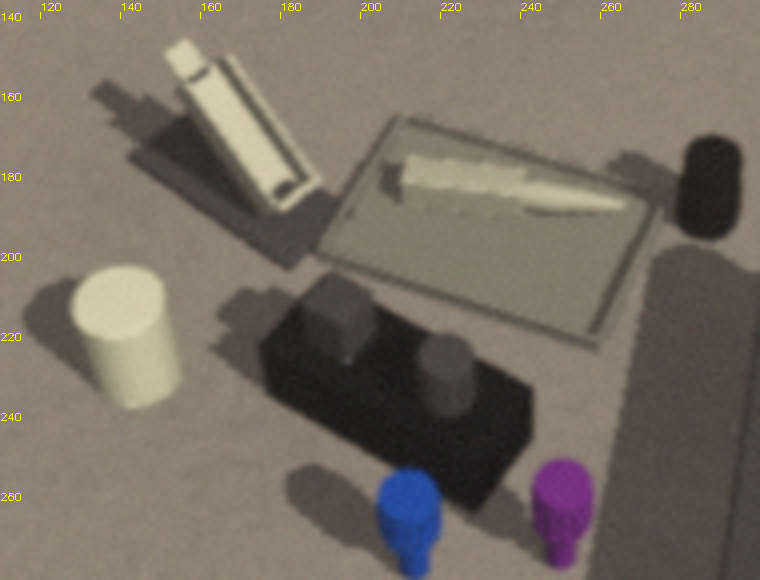

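View pics/s_b.png

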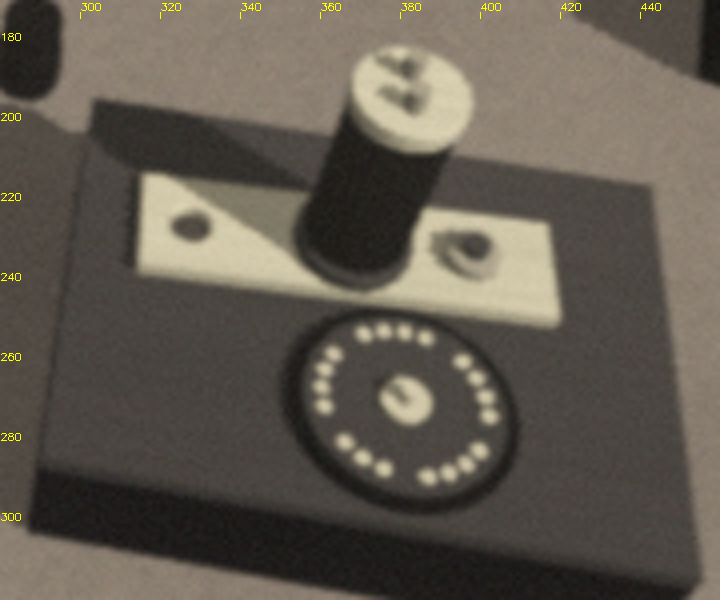

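View pics/d_a.png

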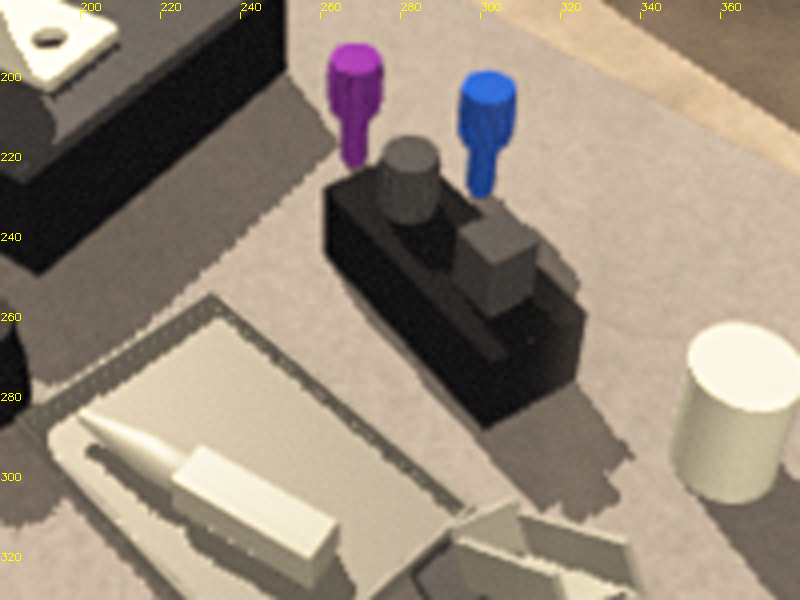

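View pics/d_b.png

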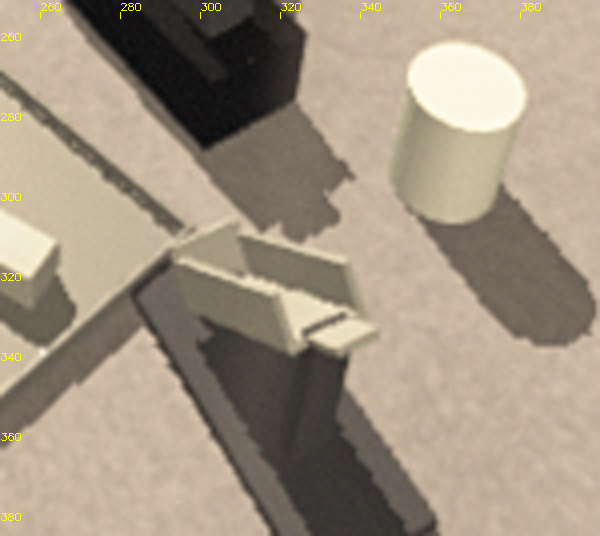

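View pics/d_c.png

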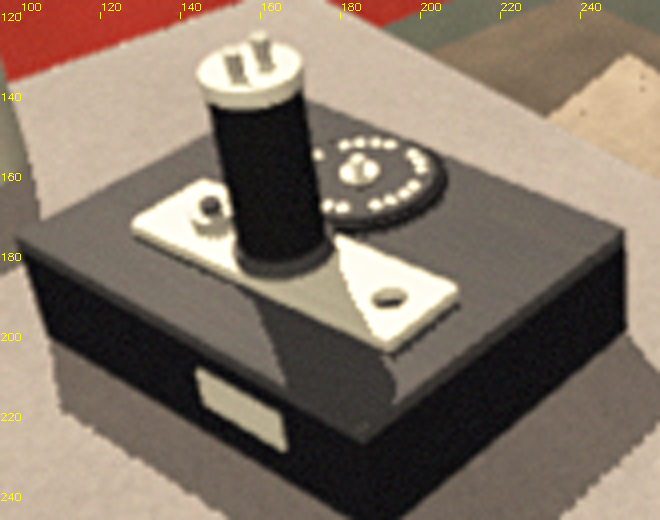

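Run:
```python
from h import *
s=load("pics/scene0.npz");d=load("pics/side0.npz")
np.set_printoptions(precision=4,suppress=True)
def show(n,su,du,z=None):
    o=[n]
    if su: o.append(onz(s,su,z)[:2])
    if du: o.append(onz(d,du,z)[:2])
    if su and du: p,e=tri((s,su),(d,du));o+=[p,np.round(e,4)]
    print(*o)
show("deck x-y-",(301,196),(184.5,226),.095)
show("deck x-y+",(440.5,217),(95.5,175),.095)
show("deck x+y-",(288,288),(248,174),.095)
show("deck x+y+",(453,316),None,.095)
show("platehole",(325.3,226.3),(189.7,189.7),.105)
show("plate x-y-",(313,214),(188.5,202.5),.105)
show("pivot",(396,231),(147,166),.11)
show("carousel",(379,270),(182,158.5),.115)
show("tray near corner x-,y-",(204.5,165),None,.016)
show("tray x-y+",(269,183.5),(190,285),.016)
show("tray x+y+",(256,222.5),(233,254.5),.016)
show("tray x+y-",(186,199),(293,309.5),.016)
show("drift tip",(263,186.7),(200,284.5),.018)
show("drift handle end top centre",(208.5,177.5),None,.032)
show("drift end topcorner",None,(264,313),.032)
show("bolt head top",(219.5,221),(280.5,218),.104)
show("pin head top",(196,207.5),(302,240),.104)
show("can top",(139,209),(365,271),.08)
show("jar top",(286,175),None,.07)
show("rest foot corner a",(141,174),None,.0)
show("rest foot corner b",(181,203),None,.0)
show("rest chan low end left",(177,187),(292,317))
show("rest chan low right",(189,180),(308,306))
show("rest chan top right",(165.5,149.5),(336,316))
show("rib top corner",(155,143),(344,332))
```

```text
deck x-y- [0.52   0.0708] [0.4991 0.0595] [0.507  0.0704 0.0817] [0.002 0.002]
deck x-y+ [0.4565 0.4233] [0.4394 0.4213] [0.4441 0.4288 0.0864] [0.004 0.004]
deck x+y- [0.787  0.1178] [0.7592 0.1137] [0.7751 0.1217 0.0812] [0.0066 0.0066]
deck x+y+ [0.7223 0.4676]
platehole [0.5999 0.1551] [0.5868 0.1583] [0.5918 0.1583 0.1   ] [0.0049 0.0049]
plate x-y- [0.5741 0.1168] [0.5524 0.1157] [0.5608 0.12   0.0948] [0.0059 0.0059]
pivot [0.5545 0.3199] [0.5619 0.3353] [0.5576 0.3206 0.1172] [0.0027 0.0027]
carousel [0.681  0.2978] [0.655  0.2902] [0.6675 0.3034 0.1011] [0.0049 0.0049]
tray near corner x-,y- [ 0.4434 -0.2506]
tray x-y+ [ 0.4423 -0.0413] [ 0.4358 -0.0354] [ 0.438  -0.0388  0.0151] [0.0041 0.0041]
tray x+y+ [ 0.5899 -0.0282] [ 0.5681 -0.0335] [ 0.5777 -0.028   0.0029] [0.0043 0.0043]
tray x+y- [ 0.5851 -0.2432] [ 0.5563 -0.2406] [ 0.5696 -0.2423  0.0015] [0.0093 0.0093]
drift tip [ 0.4623 -0.0532] [ 0.4523 -0.0515] [ 0.4557 -0.0519  0.0136] [0.0035 0.0035]
drift handle end top centre [ 0.4989 -0.2109]
drift end topcorner [ 0.498  -0.2113]
bolt head top [ 0.6792 -0.0945] [ 0.6776 -0.0882] [ 0.678  -0.0918  0.1052] [0.003 0.003]
pin head top [ 0.662  -0.1669] [ 0.6573 -0.1723] [ 0.6599 -0.1693  0.1002] [0.0009 0.0009]
can top [ 0.7041 -0.3125] [ 0.7017 -0.3107] [ 0.7032 -0.3115  0.0793] [0.0014 0.0014]
jar top [0.44   0.0062]
rest foot corner a [ 0.5355 -0.422 ]
rest foot corner b [ 0.5926 -0.2573]Traceback (most recent call last):
  File "<stdin>", line 31, in <module>
  File "<stdin>", line 6, in show
  File "h.py", line 8, in onz
    o,d=ray(c,uv); return o+d*(z-o[2])/d[2]
                               ~^~~~~
TypeError: unsupported operand type(s) for -: 'NoneType' and 'float'
```

```bash
cat >> h.py <<'E'
from scipy.spatial.transform import Rotation as R
def st():
    from bench import monitor
    s=monitor.sense(); w,x,y,z=s["tcp_rot"]; return s,np.array(s["tool_pos"]),R.from_quat([x,y,z,w])
def rot(tx_az=None,z=(0,0,-1),x=None):
    z=np.array(z,float);z/=np.linalg.norm(z)
    if x is None: x=np.array([np.cos(tx_az),np.sin(tx_az),0])
    x=np.array(x,float);x-=z*(x@z);x/=np.linalg.norm(x)
    return R.from_matrix(np.c_[x,np.cross(z,x),z])
def go(tp=None,tr=None,p=None,r0=None):
    """print the turn needed (tool axes) first and then the shift in turned tool axes, and shift in present axes"""
    s,p0,rr=st()
    if p is not None:p0=np.array(p)
    if r0 is not None: rr=r0
    print("clock %.2f pos"%s["clock"],np.round(p0,4),"R",np.round(rr.as_matrix(),3).tolist(),"q",np.round(s["q"],2),"F",np.round(s["wrist_force"],1),"open %.4f"%s["opening"])
    if tr is not None: print("turn",np.round((rr.inv()*tr).as_rotvec(),4))
    if tp is not None:
        dp=np.array(tp)-p0
        print("shift now-axes mm",np.round(rr.inv().apply(dp)*1e3,1), "after-turn axes", None if tr is None else np.round(tr.inv().apply(dp)*1e3,1))
def grab(n,tag):
    from bench import imaging
    c=imaging.capture(n); cv2.imwrite(f"pics/{n}{tag}.png",c["pixels"]); np.savez(f"pics/{n}{tag}.npz",**c); return c
E
python3 - <<'E'
from h import *
go((0.50,-0.22,0.32),rot(np.deg2rad(104)))
E
```

```text
clock 0.15 pos [ 0.2191 -0.6381  0.222 ] R [[0.946, 0.325, -0.0], [0.325, -0.946, 0.001], [-0.0, -0.001, -1.0]] q [ 1.09  0.43  0.07  1.61 -0.03  1.11 -0.07] F [ 0.  -0.3  0.7] open 0.0940
turn [-8.0000e-04 -7.0000e-04 -1.4844e+00]
shift now-axes mm [ 401.4 -304.3  -97.8] after-turn axes [337.8 373.7 -98. ]
```

Emit:
{"method": "step_arm", "body": {
  "angular": [
    [0,0,0],
    [0,0,0],
    [0,0,0],
    [0,0,0],
    [0,0,0],
    [0,0,0],
    [0,0,0],
    [0,0,0],
    [0,0,0],
    [0,0,0],
    [0,0,0],
    [0,0,0],
    [0,0,0],
    [0,0,0],
    [0,0,0],
    [0,0,0]
  ],
  "linear": [
    [0,0,-40],
    [0,0,-40],
    [0,0,-18],
    [30,-23,0],
    [31,-23,0],
    [31,-23,0],
    [31,-23,0],
    [31,-24,0],
    [31,-24,0],
    [31,-24,0],
    [31,-24,0],
    [31,-24,0],
    [31,-24,0],
    [31,-24,0],
    [31,-23,0],
    [30,-23,0]
  ],
  "fingers": [1,1,1,1,1,1,1,1,1,1,1,1,1,1,1,1]
}}

```text
clock: 1.75
tool_pos: [0.4997, -0.2173, 0.3205]
tcp_rot: [-0.0, 0.986, 0.165, -0.0]
wrist_force: [-0.3, -0.8, 0.4]
opening: 0.094
```

Emit:
{"method": "step_arm", "body": {
  "angular": [
    [0,0,-0.148],
    [0,0,-0.148],
    [0,0,-0.148],
    [0,0,-0.148],
    [0,0,-0.148],
    [0,0,-0.148],
    [0,0,-0.148],
    [0,0,-0.148],
    [0,0,-0.148],
    [0,0,-0.148]
  ],
  "linear": [
    [0,0,0],
    [0,0,0],
    [0,0,0],
    [0,0,0],
    [0,0,0],
    [0,0,0],
    [0,0,0],
    [0,0,0],
    [0,0,0],
    [0,0,0]
  ],
  "fingers": [1,1,1,1,1,1,1,1,1,1]
}}

```text
clock: 2.75
tool_pos: [0.4989, -0.2187, 0.3203]
tcp_rot: [-0.0, 0.615, 0.789, -0.0]
wrist_force: [-0.4, -0.9, -0.1]
opening: 0.0939
```

Run:
```python
from h import *
go((0.50,-0.22,0.32),rot(np.deg2rad(104)))
grab("wrist","1");
```

```text
clock 2.75 pos [ 0.4989 -0.2187  0.3203] R [[-0.244, 0.97, -0.0], [0.97, 0.244, 0.0], [0.0, -0.0, -1.0]] q [ 0.62  0.16 -0.37  1.76  0.06  1.24  0.48] F [-0.4 -0.9 -0.1] open 0.0939
turn [-0.0003 -0.0003  0.0017]
shift now-axes mm [-1.5  0.7  0.3] after-turn axes [-1.5  0.7  0.3]
```

View pics/wrist1.png

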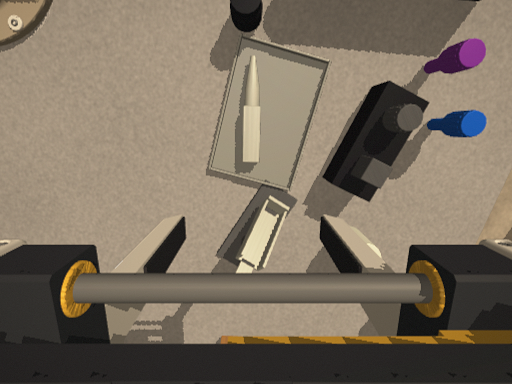

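Run:
```python
from h import *
w=load("pics/wrist1.npz")
crop(w,200,30,130,145,4,"pics/w_a.png")
crop(w,205,175,130,100,5,"pics/w_b.png")
crop(w,315,30,180,180,4,"pics/w_c.png")
```

```text
(no output)
```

View pics/w_a.png

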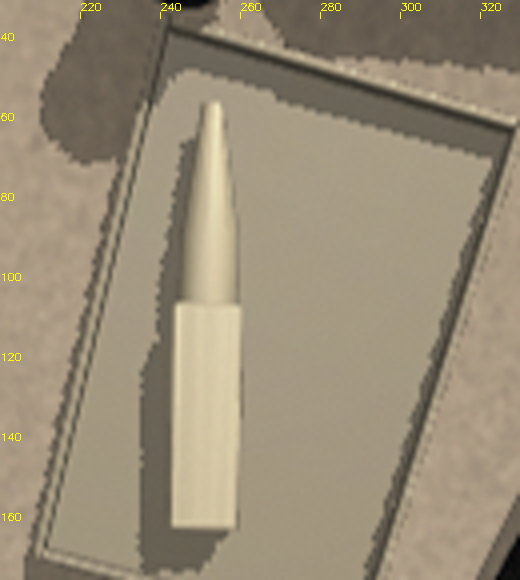

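View pics/w_b.png

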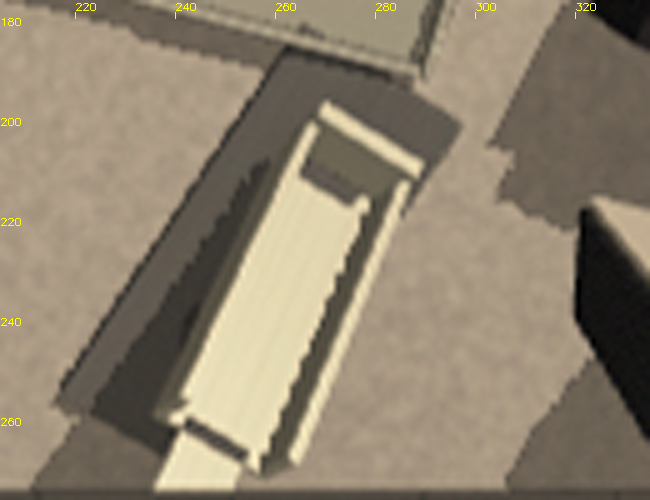

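View pics/w_c.png

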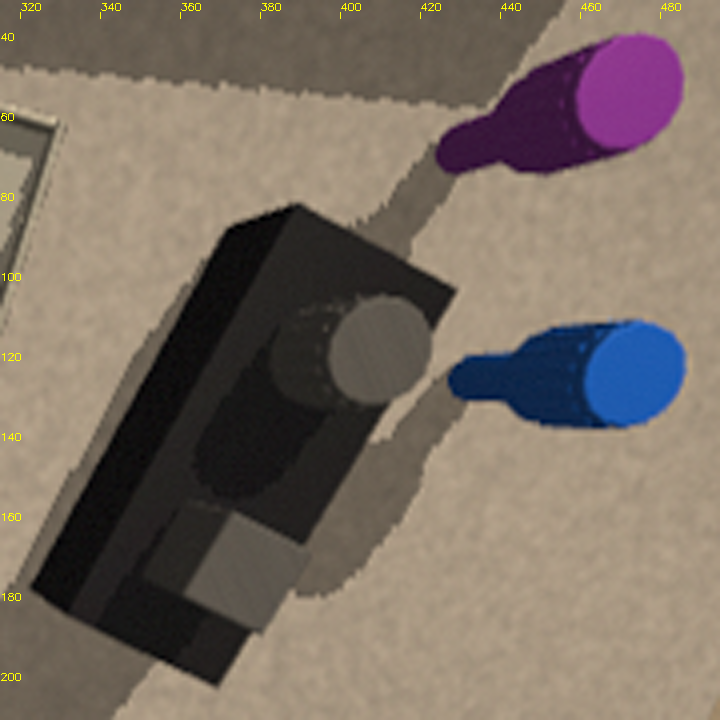

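Run:
```python
from h import *
np.set_printoptions(precision=4,suppress=True)
w=load("pics/wrist1.npz");s=load("pics/scene0.npz");d=load("pics/side0.npz")
P=lambda uv,z:onz(w,uv,z)
H=[P(u,.032) for u in [(243.8,106.5),(260.3,106.5),(258.8,162),(242.8,162)]]
print("handle L",np.linalg.norm(H[0]-H[3]),np.linalg.norm(H[1]-H[2]),"W",np.linalg.norm(H[0]-H[1]),np.linalg.norm(H[2]-H[3]))
c=np.mean(H,0); e=(H[2]+H[3]-H[0]-H[1])[:2]; az=np.arctan2(e[1],e[0]); print("handle c",c,"az deg",np.rad2deg(az),"tip est",P((252.8,56),.022)[:2],"pred tip",c[:2]-.12*np.array([np.cos(az),np.sin(az)]))
for n,u,z in [("footA",(216,256),.01),("footB",(261.5,185),.01),("footC",(297,200.5),.01),
  ("wallL top",(238.5,257.5),.12),("wallR top",(263.5,268),.12),("wallL low",(267,200),.046),("wallR low",(286,212),.046),
  ("endplate L",(268.5,196.5),.046),("endplate R",(289,209.5),.046),
  ("bolt",(407.5,116.5),.104),("pin",(384.5,172.5),.104),("rack1",(387,81),.06),("rack2",(427,102.5),.06),("rack4",(370,202),.06),
  ("jar",(246,2),.07)]:
  print(n,P(u,z))
def bl(cc,f):
  return None
print("check proj handle c in scene/side",proj(s,c),proj(d,c))
```

```text
handle L 0.08785389204257489 0.08784434064239735 W 0.026075797117590668 0.026502075021949848
handle c [ 0.4843 -0.1661  0.032 ] az deg -77.28324647275218 tip est [ 0.4574 -0.0498] pred tip [ 0.4579 -0.0491]
footA [ 0.4738 -0.4004  0.01  ]
footB [ 0.5228 -0.2467  0.01  ]
footC [ 0.5919 -0.2587  0.01  ]
wallL top [ 0.5081 -0.3373  0.12  ]
wallR top [ 0.5476 -0.3448  0.12  ]
wallL low [ 0.535 -0.262  0.046]
wallR low [ 0.5712 -0.2744  0.046 ]
endplate L [ 0.5359 -0.2556  0.046 ]
endplate R [ 0.5749 -0.2689  0.046 ]
bolt [ 0.6809 -0.0899  0.104 ]
pin [ 0.6779 -0.1688  0.104 ]
rack1 [ 0.6566 -0.0432  0.06  ]
rack2 [ 0.7245 -0.0568  0.06  ]
rack4 [ 0.6949 -0.2214  0.06  ]
jar [0.4352 0.0012 0.07  ]
check proj handle c in scene/side [224.4715 178.2241] [244.2648 303.4414]
```

Run:
```python
from h import *
np.set_printoptions(precision=2,suppress=True)
w=load("pics/wrist1.npz");s=load("pics/scene0.npz");d=load("pics/side0.npz")
O=np.array([.5318,-.3298,0]);a=np.deg2rad(-109)
M=np.array([[np.cos(a),-np.sin(a),0],[np.sin(a),np.cos(a),0],[0,0,1]])
W=lambda p:O+M@(np.array(p)/1e3)
pts={"tipL":(-63.7,16.5,45.7),"tipR":(-63.7,-16.5,45.7),"topL":(10.6,16.5,119.9),"topR":(10.6,-16.5,119.9)}
# rib end: s=130 floor (14 below axis)
r2=.7071
for sy in (11,-11): pts["rib%d"%sy]=(-58+130*r2+14*r2,sy,40+130*r2-14*r2)
for y in(35,-35):
  for x in (85,-85): pts["foot%d,%d"%(x,y)]=(x,y,0)
for n,c in (("scene",s),("side",d),("wrist",w)):
    k=4; x0,y0,ww,h={"scene":(130,130,80,90),"side":(260,280,120,104),"wrist":(200,170,130,110)}[n]
    im=cv2.resize(c["pixels"][y0:y0+h,x0:x0+ww],None,fx=5,fy=5,interpolation=cv2.INTER_CUBIC)
    for nm,p in pts.items():
        q=(proj(c,W(p))-[x0,y0]+.5)*5
        cv2.circle(im,tuple(int(v) for v in q),3,(0,0,255) if 'foot' not in nm else (255,0,0),-1)
    cv2.imwrite(f"pics/rest_{n}.png",im)
ims=[cv2.imread(f"pics/rest_{n}.png") for n in("scene","side","wrist")]
H=max(i.shape[0] for i in ims)
o=np.hstack([cv2.copyMakeBorder(i,0,H-i.shape[0],0,0,cv2.BORDER_CONSTANT) for i in ims]);o=cv2.resize(o,None,fx=.48,fy=.48,interpolation=cv2.INTER_AREA);print(o.shape)
cv2.imwrite("pics/rest_all.png",o)
```

```text
(264, 792, 3)
```

View pics/rest_all.png

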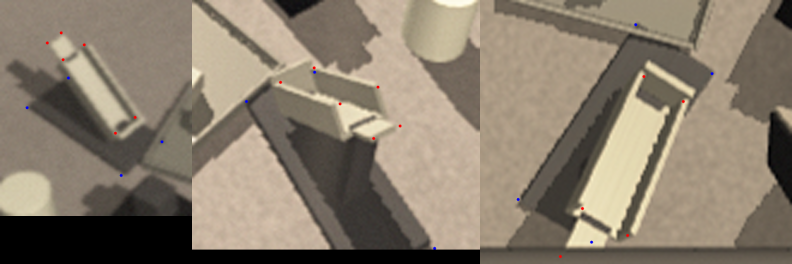

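Run:
```python
from h import *
go((0.4861,-0.1739,0.10),rot(np.deg2rad(102.7)))
```

```text
clock 2.80 pos [ 0.499  -0.2187  0.3203] R [[-0.254, 0.967, -0.0], [0.967, 0.254, 0.0], [0.0, -0.0, -1.0]] q [ 0.62  0.16 -0.37  1.76  0.06  1.24  0.49] F [-0.4  0.3 -0. ] open 0.0937
turn [-0.0003 -0.0002  0.0348]
shift now-axes mm [ 46.5  -1.  220.3] after-turn axes [ 46.5  -2.7 220.3]
```

Emit:
{"method": "step_arm", "body": {
  "angular": [
    [0,0,0.035],
    [0,0,0],
    [0,0,0],
    [0,0,0],
    [0,0,0],
    [0,0,0],
    [0,0,0],
    [0,0,0]
  ],
  "linear": [
    [0,0,0],
    [23.2,-1.3,40],
    [23.3,-1.4,40],
    [0,0,45],
    [0,0,45],
    [0,0,30],
    [0,0,20],
    [0,0,0]
  ],
  "fingers": [0.1,0.1,0.1,0.1,0.1,0.1,0.1,0.1]
}}

```text
clock: 3.6
tool_pos: [0.4854, -0.1732, 0.0981]
tcp_rot: [-0.002, 0.632, 0.775, -0.001]
wrist_force: [-0.3, -0.2, 0.4]
opening: 0.0519
```

Run:
```python
from h import *
go((0.4861,-0.1739,0.027),rot(np.deg2rad(102.7)))
grab("wrist","2");
```

```text
clock 3.60 pos [ 0.4854 -0.1732  0.0981] R [[-0.201, 0.98, -0.004], [0.98, 0.201, 0.002], [0.002, -0.004, -1.0]] q [ 0.53  0.35 -0.37  2.05  0.18  0.78  0.26] F [-0.3 -0.2  0.4] open 0.0519
turn [-0.0038 -0.0025 -0.0192]
shift now-axes mm [-1.   0.9 71.1] after-turn axes [-0.8  0.6 71.1]
```

View pics/wrist2.png

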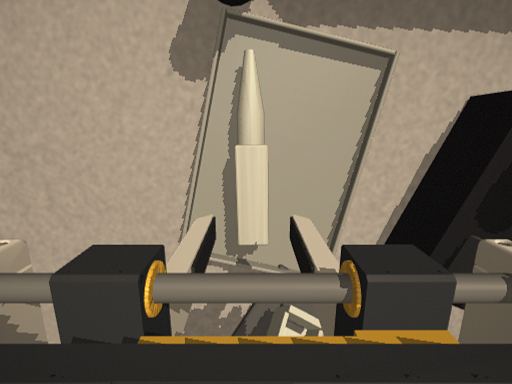

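Run:
```python
from h import *
w=load("pics/wrist2.npz")
H=[onz(w,u,.032) for u in [(236,145.5),(267.5,145.5),(267.5,244),(235.5,244)]]
c=np.mean(H,0);e=(H[2]+H[3]-H[0]-H[1])[:2];print(c,np.rad2deg(np.arctan2(e[1],e[0])),np.linalg.norm(H[1]-H[2]),np.linalg.norm(H[0]-H[1]))
go((c[0]+.008*.22,c[1]-.008*.9755,0.027),rot(np.deg2rad(102.7)))
```

```text
[ 0.48293397 -0.16517212  0.032     ] -78.59091572353182 0.0877555685395927 0.02606505441228451
clock 3.65 pos [ 0.4864 -0.1735  0.0998] R [[-0.202, 0.979, -0.002], [0.979, 0.202, 0.001], [0.001, -0.002, -1.0]] q [ 0.53  0.35 -0.37  2.05  0.18  0.78  0.26] F [-0.2  0.2  0.6] open 0.0517
turn [-0.0019 -0.0014 -0.0187]
shift now-axes mm [ 0.7 -1.4 72.8] after-turn axes [ 0.8 -1.5 72.8]
```

Emit:
{"method": "step_arm", "body": {
  "angular": [
    [0,0,0],
    [0,0,0],
    [0,0,0],
    [0,0,0],
    [0,0,0],
    [0,0,0],
    [0,0,0],
    [0,0,0]
  ],
  "linear": [
    [0.5,-1.3,30],
    [0,0,28],
    [0,0,14],
    [0,0,0],
    [0,0,0],
    [0,0,0],
    [0,0,0],
    [0,0,0]
  ],
  "fingers": [0.1,0.1,0.1,0.1,-1,-1,-1,-1]
}}

```text
clock: 4.45
tool_pos: [0.486, -0.1738, 0.0294]
tcp_rot: [0.001, 0.631, 0.776, 0.0]
wrist_force: [-3.3, -0.1, 10.0]
opening: 0.0278
```

Emit:
{"method": "step_arm", "body": {
  "angular": [
    [0,0,0],
    [0,0,0],
    [0,0,0],
    [0,0,0],
    [0,0,0],
    [0,0,0],
    [0,0,0],
    [0,0,0],
    [0,0,0]
  ],
  "linear": [
    [0,0,-10],
    [0,0,-25],
    [0,0,-40],
    [0,0,-40],
    [0,0,-40],
    [0,0,-40],
    [0,0,-40],
    [0,0,0],
    [0,0,0]
  ],
  "fingers": [-1,-1,-1,-1,-1,-1,-1,-1,-1]
}}

```text
clock: 5.35
tool_pos: [0.4855, -0.1735, 0.2643]
tcp_rot: [0.001, 0.631, 0.776, 0.0]
wrist_force: [-0.4, -0.1, -4.3]
opening: 0.0277
```

```bash
cat >> h.py <<'E'
RO=np.array([.5318,-.3298,0]);_a=np.deg2rad(-109)
RM=np.array([[np.cos(_a),-np.sin(_a),0],[np.sin(_a),np.cos(_a),0],[0,0,1]])
def rest(s,n=0,y=0):
    "point at s mm from tip along home axis, n mm off the floor normal, world m"
    k=.70710678
    return RO+RM@(np.array([-58+k*s-k*n,y,40+k*s+k*n])/1e3)
def rdir(v): return RM@np.array(v,float)
E
python3 - <<'E'
from h import *
c=grab("wrist","3")
tr=rot(z=rdir((1,0,-1)),x=rdir((-1,0,-1)))
print(rest(128,10),rest(128,60))
go(rest(128,70)+[0,0,0.03],rot(np.deg2rad(71)))
go(rest(128,70),tr)
E
```

```text
[ 0.523518   -0.35385267  0.13758074] [ 0.53502857 -0.32042354  0.17293607]
clock 5.40 pos [ 0.485  -0.1734  0.2631] R [[-0.203, 0.979, -0.001], [0.979, 0.203, 0.0], [0.0, -0.001, -1.0]] q [ 0.58  0.15 -0.4   1.89  0.07  1.11  0.36] F [ 0.2  0.5 -4.5] open 0.0281
turn [-0.0006 -0.      0.5365]
shift now-axes mm [-148.    22.7   53.1] after-turn axes [-115.6   95.2   53.1]
clock 5.40 pos [ 0.485  -0.1734  0.2631] R [[-0.203, 0.979, -0.001], [0.979, 0.203, 0.0], [0.0, -0.001, -1.0]] q [ 0.58  0.15 -0.4   1.89  0.07  1.11  0.36] F [ 0.2  0.5 -4.5] open 0.0281
turn [ 0.21   -0.7661  0.5086]
shift now-axes mm [-148.    22.7   83.1] after-turn axes [-23.   95.2 140.5]
```

View pics/wrist3.png

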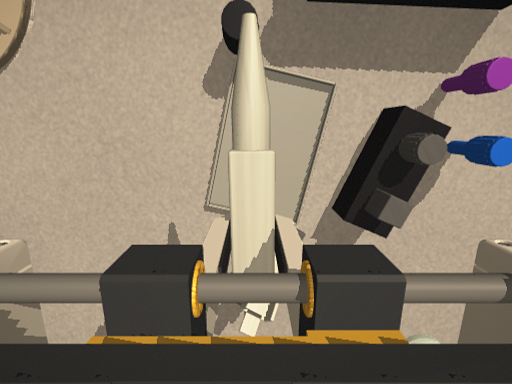

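Emit:
{"method": "step_arm", "body": {
  "angular": [
    [0,0,0.134],
    [0,0,0.134],
    [0,0,0.134],
    [0,0,0.134],
    [0,0,0],
    [0,0,0],
    [0,0,0],
    [0,0,0],
    [0,-0.131,0],
    [0,-0.131,0],
    [0,-0.131,0],
    [0,-0.131,0],
    [0,-0.131,0],
    [0,-0.131,0],
    [0,0,0],
    [0,0,0]
  ],
  "linear": [
    [0,0,0],
    [0,0,0],
    [0,0,0],
    [0,0,0],
    [-29,24,0],
    [-29,24,0],
    [-29,24,0],
    [-29,23,0],
    [0,0,0],
    [0,0,0],
    [0,0,0],
    [0,0,0],
    [0,0,0],
    [0,0,0],
    [0,0,0],
    [0,0,0]
  ],
  "fingers": [-1,-1,-1,-1,-1,-1,-1,-1,-1,-1,-1,-1,-1,-1,-1,-1]
}}

```text
clock: 7.0
tool_pos: [0.5376, -0.3135, 0.2617]
tcp_rot: [0.221, 0.752, 0.538, -0.311]
wrist_force: [-0.9, -0.3, -4.1]
opening: 0.0276
```

Run:
```python
from h import *
tr=rot(z=rdir((1,0,-1)),x=rdir((-1,0,-1)))
go(rest(128,60),tr)
c=grab("scene","4");crop(c,90,100,190,145,4,"pics/s4.png")
c=grab("side","4");crop(c,200,150,190,145,4,"pics/d4.png")
```

```text
clock 7.00 pos [ 0.5376 -0.3135  0.2617] R [[0.227, 0.946, -0.231], [0.671, -0.324, -0.667], [-0.705, -0.003, -0.709]] q [ 0.17  0.41 -0.18  1.78  0.82  1.38 -0.68] F [-0.9 -0.3 -4.1] open 0.0276
turn [-0.0012 -0.0023  0.0037]
shift now-axes mm [57.4  0.2 68.2] after-turn axes [57.5 -0.1 68. ]
```

View pics/s4.png

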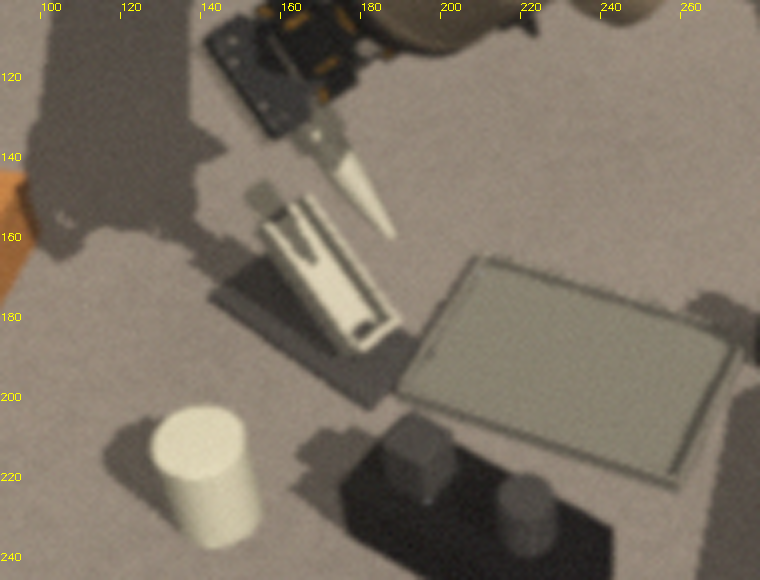

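View pics/side4.png

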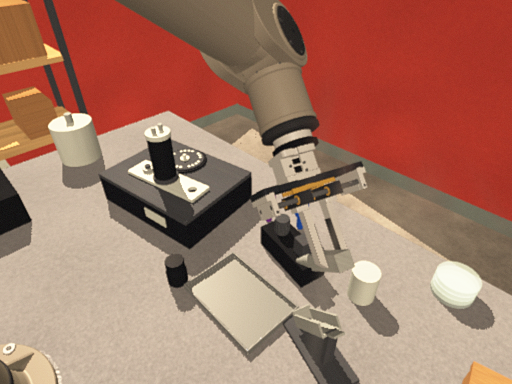

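Run:
```python
from h import *
s,p,r=st();M=r.as_matrix()
tip=p+.010*M[:,2]+.128*M[:,0];end=p+.01*M[:,2]-.037*M[:,0]
for n in("scene","side"):
    c=load(f"pics/{n}4.npz");print(n,proj(c,tip),proj(c,end))
d=load("pics/side4.npz");crop(d,250,190,140,110,5,"pics/d4.png")
tr=rot(z=rdir((1,0,-1)),x=rdir((-1,0,-1)))
go(rest(130,60),tr)
```

```text
scene [186.09038913 157.77120449] [148.48371909 103.39377987]
side [298.87996539 258.17071026] [345.70880598 258.40800791]
clock 7.10 pos [ 0.5372 -0.3153  0.2636] R [[0.232, 0.945, -0.231], [0.67, -0.327, -0.667], [-0.706, -0.0, -0.709]] q [ 0.17  0.41 -0.18  1.77  0.82  1.38 -0.68] F [ 0.  -1.2 -4.4] open 0.0277
turn [-0.0011 -0.002  -0.0011]
shift now-axes mm [58.  -0.3 68.1] after-turn axes [58.1 -0.4 68. ]
```

View pics/d4.png

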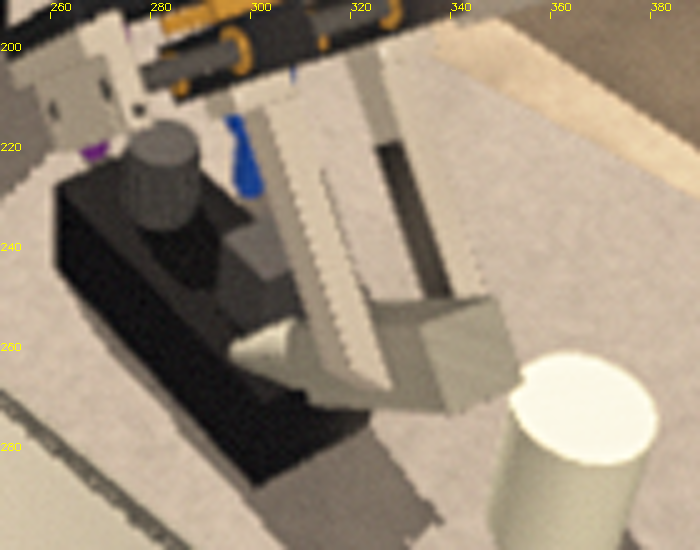

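Emit:
{"method": "step_arm", "body": {
  "angular": [
    [0,0,0],
    [0,0,0],
    [0,0,0],
    [0,0,0],
    [0,0,0]
  ],
  "linear": [
    [28,0,20],
    [28,0,20],
    [0,0,20],
    [0,0,18],
    [0,0,0]
  ],
  "fingers": [-1,-1,-1,-1,-1]
}}

```text
clock: 7.6
tool_pos: [0.5304, -0.3322, 0.1683]
tcp_rot: [0.221, 0.753, 0.535, -0.313]
wrist_force: [-0.4, -0.2, -3.7]
opening: 0.0279
```

Run:
```python
from h import *
tr=rot(z=rdir((1,0,-1)),x=rdir((-1,0,-1)))
go(rest(132,12),tr)
c=grab("wrist","5")
c=grab("scene","5");crop(c,110,120,100,100,6,"pics/s5.png")
c=grab("side","5");crop(c,250,230,120,110,6,"pics/d5.png")
```

```text
clock 7.60 pos [ 0.5304 -0.3322  0.1683] R [[0.232, 0.944, -0.234], [0.667, -0.33, -0.668], [-0.708, -0.001, -0.706]] q [ 0.18  0.52 -0.17  1.85  0.88  1.25 -0.8 ] F [-0.4 -0.2 -3.7] open 0.0279
turn [-0.0038  0.001  -0.0024]
shift now-axes mm [ 1.6  0.7 35.8] after-turn axes [ 1.6  0.5 35.8]
```

View pics/wrist5.png

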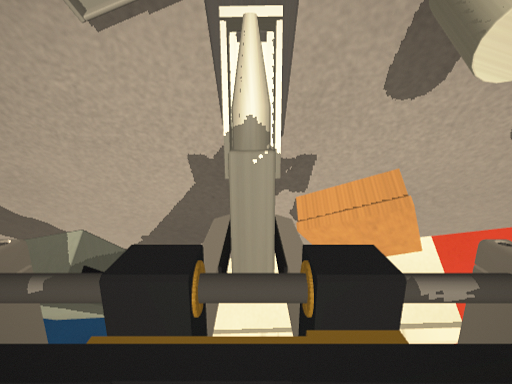

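View pics/s5.png

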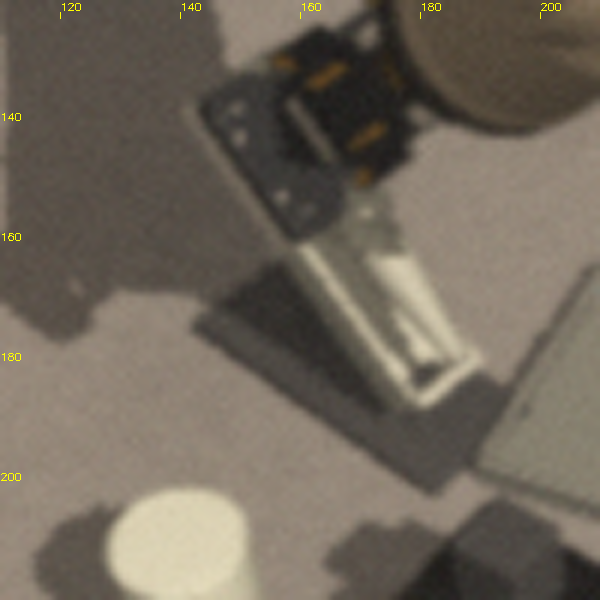

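View pics/d5.png

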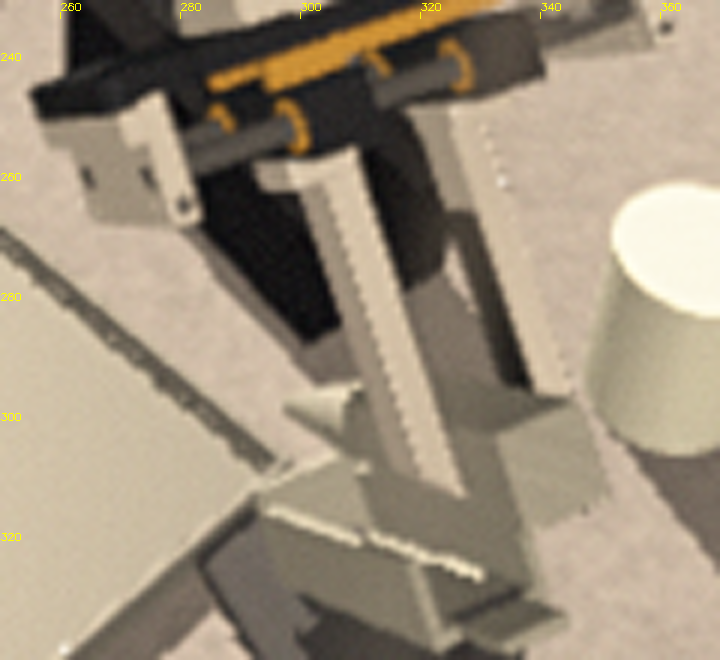

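Run:
```python
from h import *
s,p,r=st();M=r.as_matrix()
tip=p+.0115*M[:,2]+.128*M[:,0]
print(tip, "rest frame", RM.T@(tip-RO)*1e3)
for n in("scene","side","wrist"):
    c=load(f"pics/{n}5.npz");print(n,proj(c,tip),proj(c,tip+.004*M[:,2]))
# end plate: home tip plane s=0; wrist pixel predictions of inner plane at wall-top height and its seen location
w=load("pics/wrist5.npz")
for ss in (0,-4,105): print(ss,[proj(w,rest(ss,8,y)) for y in(16.5,-16.5)])
crop(w,190,0,130,170,4,"pics/w5.png")
```

```text
[ 0.55994347 -0.25157047  0.0711829 ] rest frame [-83.13009376   1.14112823  71.18289716]
scene [185.32761366 179.22964508] [184.71918736 179.41557673]
side [299.94553652 295.55428981] [300.56862882 297.48424983]
wrist [253.79241527  11.76197111] [253.78570258  14.66406899]
0 [array([276.95454294,  24.10299137]), array([227.01711413,  24.33368935])]
-4 [array([277.0671014,  17.294579 ]), array([226.86558219,  17.5318363 ])]
105 [array([274.37219246, 180.30366108]), array([230.49394956, 180.39929629])]
```

View pics/w5.png

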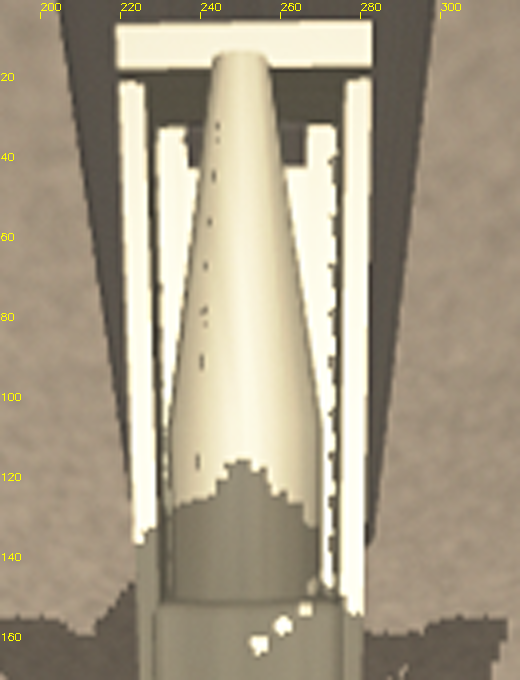

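Emit:
{"method": "step_arm", "body": {
  "angular": [
    [0,0,0],
    [0,0,0],
    [0,0,0],
    [0,0,0]
  ],
  "linear": [
    [5,0,8],
    [0,0,12],
    [0,0,9],
    [0,0,0]
  ],
  "fingers": [-1,-1,-1,-1]
}}

```text
clock: 8.15
tool_pos: [0.5262, -0.3459, 0.1437]
tcp_rot: [0.222, 0.752, 0.536, -0.312]
wrist_force: [0.9, 0.3, -2.3]
opening: 0.0274
```

Run:
```python
from h import *
tr=rot(z=rdir((1,0,-1)),x=rdir((-1,0,-1)))
go(rest(128,12),tr)
c=grab("wrist","6")
crop(c,190,0,130,150,4,"pics/w6.png")
```

```text
clock 8.15 pos [ 0.5262 -0.3459  0.1437] R [[0.229, 0.945, -0.232], [0.668, -0.326, -0.669], [-0.708, -0.001, -0.706]] q [ 0.2   0.55 -0.15  1.87  0.91  1.21 -0.83] F [ 0.9  0.3 -2.3] open 0.0274
turn [-0.0014  0.0011  0.0006]
shift now-axes mm [-1.6  0.1  8.3] after-turn axes [-1.6  0.1  8.3]
```

View pics/w6.png

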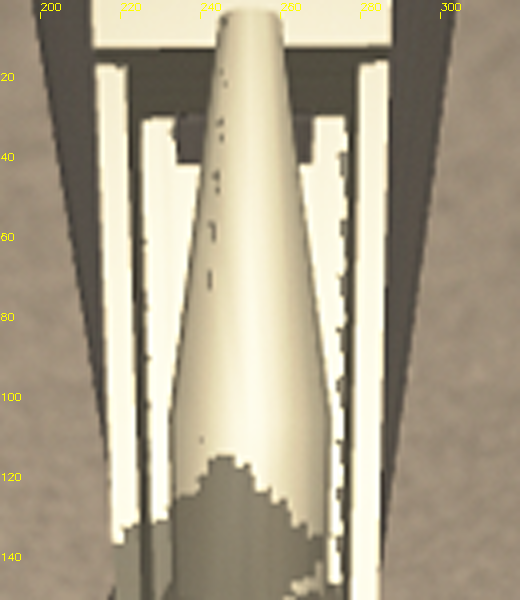

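Run:
```python
from h import *
w=load("pics/wrist6.npz");s,p,r=st();M=r.as_matrix()
T=lambda x,z:p+M@(np.array([x,0,z]))
for z in (.0075,.0115,.0155): print("tip z",z,proj(w,T(.128,z)))
# plate edge at row 13.5; x in tool frame for various z below
c=w
for zz in (.0115+8.8e-3-8e-3, .0115+8.8e-3, .0115+8.8e-3+.004):
    o,d=ray(c,(250,13)); o2=M.T@(o-p);d2=M.T@d; t=(zz-o2[2])/d2[2]; print("plate edge if at tool z",zz,(o2+d2*t)*1e3)
o,d=ray(c,(250,8));o2=M.T@(o-p);d2=M.T@d
for zz in(.0075,.0115): print("tip row8 z",zz,(o2+d2*(zz-o2[2])/d2[2])*1e3)
print("wall low ends row16:")
for s0 in (0,-4,-6): print(s0,proj(w,rest(s0,8,16.5)))
```

```text
tip z 0.0075 [251.72651711  13.51176572]
tip z 0.0115 [251.74427794  16.3929476 ]
tip z 0.0155 [251.76115912  19.13143382]
plate edge if at tool z 0.012299999999999998 [129.98127941  -0.98303461  12.3       ]
plate edge if at tool z 0.0203 [132.86789704  -1.04523201  20.3       ]
plate edge if at tool z 0.0243 [134.31120585  -1.07633071  24.3       ]
tip row8 z 0.0075 [130.66918598  -0.93977206   7.5       ]
tip row8 z 0.0115 [132.17004478  -0.9707294   11.5       ]
wall low ends row16:
0 [280.53870979  20.60781513]
-4 [280.71278743  12.67277785]
-6 [280.80063186   8.66853706]
```

Emit:
{"method": "step_arm", "body": {
  "angular": [
    [0,0,0],
    [0,0,0],
    [0,0,0]
  ],
  "linear": [
    [0,0,-15],
    [-10,0,-10],
    [0,0,0]
  ],
  "fingers": [-1,-1,-1]
}}

```text
clock: 8.5
tool_pos: [0.5321, -0.3345, 0.1722]
tcp_rot: [0.224, 0.752, 0.537, -0.31]
wrist_force: [0.1, -0.8, -3.3]
opening: 0.0276
```

Run:
```python
from h import *
tr=rot(z=rdir((1,0,-1)),x=rdir((-1,0,-1)))
go(rest(128,12),tr)
c=grab("wrist","7")
crop(c,190,0,130,150,4,"pics/w7.png")
c=grab("side","7");crop(c,250,210,120,110,6,"pics/d7.png")
```

```text
clock 8.50 pos [ 0.5321 -0.3345  0.1722] R [[0.232, 0.946, -0.227], [0.668, -0.324, -0.67], [-0.707, 0.004, -0.707]] q [ 0.19  0.51 -0.17  1.85  0.88  1.25 -0.8 ] F [ 0.1 -0.8 -3.3] open 0.0276
turn [ 0.0036 -0.     -0.0014]
shift now-axes mm [ 9.5 -2.  37.4] after-turn axes [ 9.5 -1.8 37.4]
```

View pics/w7.png

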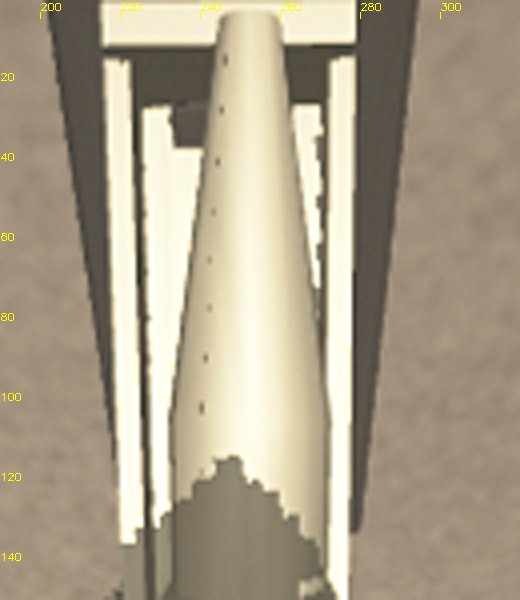

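View pics/d7.png

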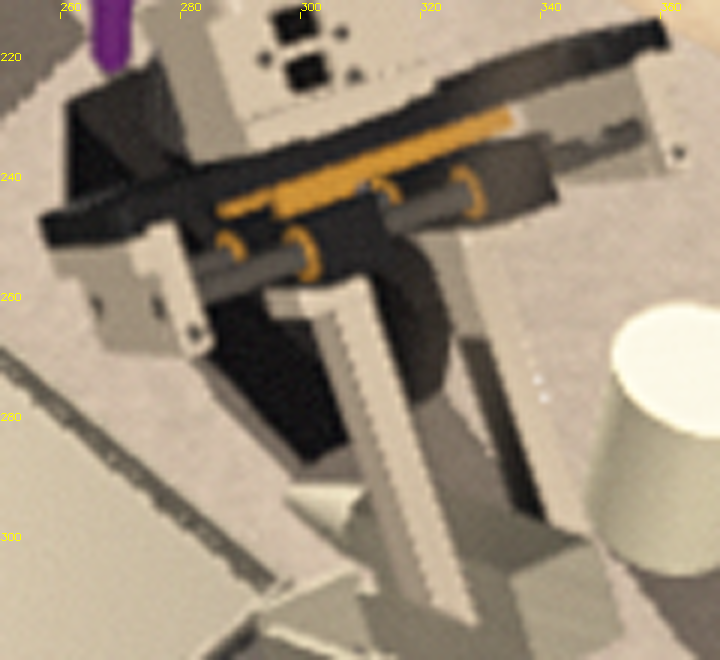

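Emit:
{"method": "step_arm", "body": {
  "angular": [
    [0,-0.1,0],
    [0,0,0],
    [0,0,0]
  ],
  "linear": [
    [0,0,0],
    [0,0,0],
    [0,0,0]
  ],
  "fingers": [-1,-1,-1]
}}

```text
clock: 8.9
tool_pos: [0.5307, -0.3343, 0.1686]
tcp_rot: [0.248, 0.735, 0.526, -0.348]
wrist_force: [1.4, 0.7, -3.7]
opening: 0.0277
```

Run:
```python
from h import *
tr=rot(z=rdir((1,0,-1)),x=rdir((-1,0,-1)))
go(rest(134,14),tr)
c=grab("wrist","8")
crop(c,190,0,130,150,4,"pics/w8.png")
```

```text
clock 8.90 pos [ 0.5307 -0.3343  0.1686] R [[0.204, 0.946, -0.252], [0.6, -0.324, -0.731], [-0.773, -0.002, -0.634]] q [ 0.13  0.55 -0.14  1.85  0.94  1.31 -0.87] F [ 1.4  0.7 -3.7] open 0.0277
turn [0.0001 0.0985 0.0023]
shift now-axes mm [ 4.5 -0.4 32.4] after-turn axes [ 1.3 -0.4 32.7]
```

View pics/w8.png

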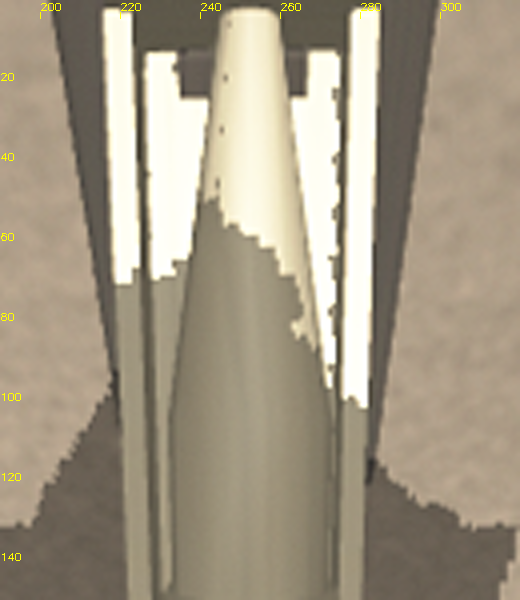

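Emit:
{"method": "step_arm", "body": {
  "angular": [
    [0,0,0],
    [0,0,0],
    [0,0,0]
  ],
  "linear": [
    [2,0,12],
    [2,0,12],
    [0,0,0]
  ],
  "fingers": [-1,-1,-1]
}}

```text
clock: 9.25
tool_pos: [0.5235, -0.352, 0.15]
tcp_rot: [0.248, 0.736, 0.524, -0.35]
wrist_force: [-0.4, 0.5, -3.8]
opening: 0.0275
```

Run:
```python
from h import *
tr=rot(z=rdir((1,0,-1)),x=rdir((-1,0,-1)))
go(rest(134,14),tr)
c=grab("wrist","9")
crop(c,190,0,130,150,4,"pics/w9.png")
c=grab("side","9");crop(c,250,210,120,130,6,"pics/d9.png")
```

```text
clock 9.25 pos [ 0.5235 -0.352   0.15  ] R [[0.206, 0.945, -0.255], [0.598, -0.328, -0.732], [-0.775, -0.002, -0.632]] q [ 0.15  0.58 -0.13  1.87  0.97  1.27 -0.89] F [-0.4  0.5 -3.8] open 0.0275
turn [-2.800e-03  1.012e-01 -1.000e-04]
shift now-axes mm [2.2 0.7 5.8] after-turn axes [1.6 0.6 6. ]
```

View pics/w9.png

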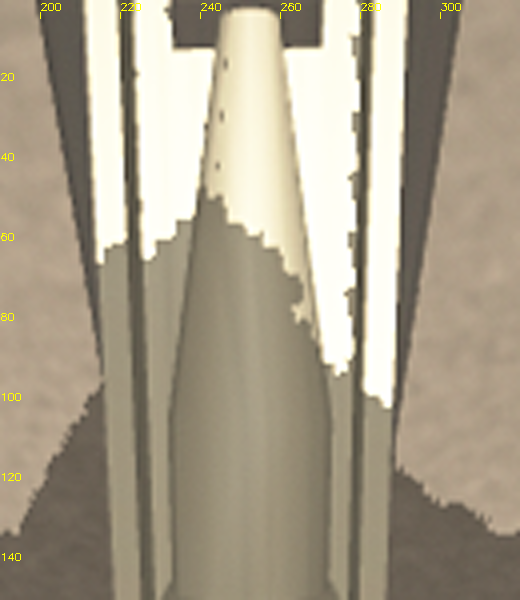

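View pics/d9.png

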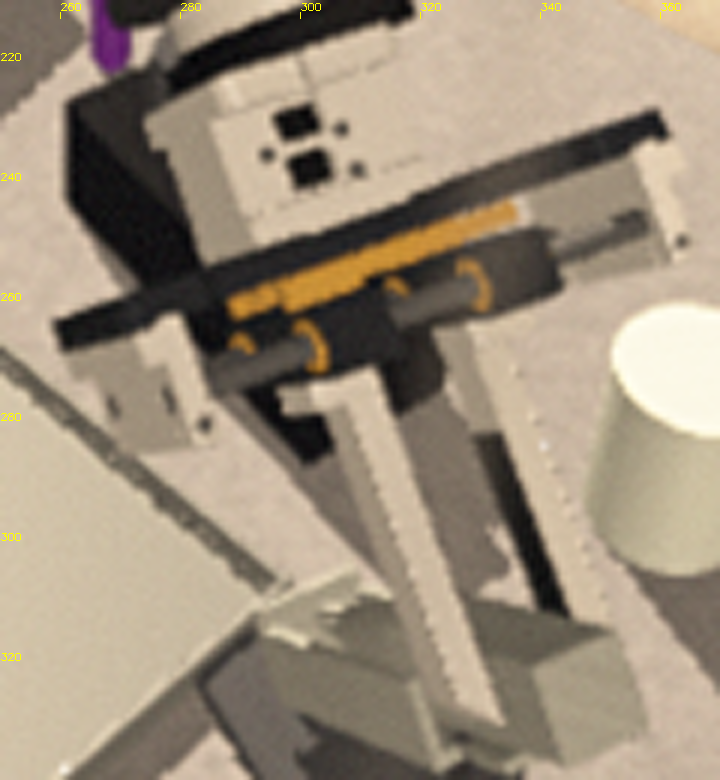

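Emit:
{"method": "step_arm", "body": {
  "angular": [
    [0,0,0],
    [0,0,0]
  ],
  "linear": [
    [1,0.3,4],
    [0,0,0]
  ],
  "fingers": [-1,-1]
}}

```text
clock: 9.55
tool_pos: [0.5248, -0.3526, 0.1476]
tcp_rot: [0.249, 0.735, 0.525, -0.349]
wrist_force: [0.2, -0.6, -4.0]
opening: 0.0276
```

Emit:
{"method": "step_arm", "body": {
  "angular": [
    [0,0,0],
    [0,0,0]
  ],
  "linear": [
    [0.5,0,3],
    [0,0,0]
  ],
  "fingers": [-1,-1]
}}

```text
clock: 9.75
tool_pos: [0.5246, -0.3543, 0.146]
tcp_rot: [0.249, 0.735, 0.525, -0.349]
wrist_force: [-0.8, 2.5, 1.6]
opening: 0.0276
```

Emit:
{"method": "step_arm", "body": {
  "angular": [
    [0,0,0],
    [0,0,0]
  ],
  "linear": [
    [0.3,0,2],
    [0,0,0]
  ],
  "fingers": [-1,-1]
}}

```text
clock: 9.95
tool_pos: [0.5242, -0.3557, 0.145]
tcp_rot: [0.25, 0.735, 0.525, -0.349]
wrist_force: [-1.0, 4.0, 8.3]
opening: 0.0276
```

Emit:
{"method": "step_arm", "body": {
  "angular": [
    [0,0,0],
    [0,0,0],
    [0,0,0],
    [0,0,0],
    [0,0,0]
  ],
  "linear": [
    [0,0,0],
    [0,0,0],
    [0,0,0],
    [0,0,0],
    [0,0,0]
  ],
  "fingers": [-0.2,-0.1,0,0,0]
}}

```text
clock: 10.45
tool_pos: [0.5237, -0.3558, 0.1441]
tcp_rot: [0.249, 0.735, 0.525, -0.349]
wrist_force: [0.7, 0.9, 0.8]
opening: 0.0471
```

Emit:
{"method": "step_arm", "body": {
  "angular": [
    [0,0,0],
    [0,0,0],
    [0,0,0],
    [0,0,0],
    [0,0,0],
    [0,0,0]
  ],
  "linear": [
    [0,0,-10],
    [0,0,-25],
    [0,0,-35],
    [0,0,-40],
    [0,0,-30],
    [0,0,0]
  ],
  "fingers": [0,0,0,0,0,0]
}}

```text
clock: 11.05
tool_pos: [0.5618, -0.249, 0.2351]
tcp_rot: [0.25, 0.735, 0.526, -0.346]
wrist_force: [0.1, -1.3, -0.1]
opening: 0.0471
```

Run:
```python
from h import *
go()
c=grab("wrist","10")
c=grab("scene","10");crop(c,110,120,100,100,6,"pics/s10.png")
c=grab("side","10");crop(c,260,250,120,110,6,"pics/d10.png")
```

```text
clock 11.05 pos [ 0.5618 -0.249   0.2351] R [[0.206, 0.947, -0.245], [0.601, -0.321, -0.732], [-0.772, 0.004, -0.635]] q [ 0.04  0.5  -0.19  1.76  0.85  1.48 -0.84] F [ 0.1 -1.3 -0.1] open 0.0471
```

View pics/wrist10.png

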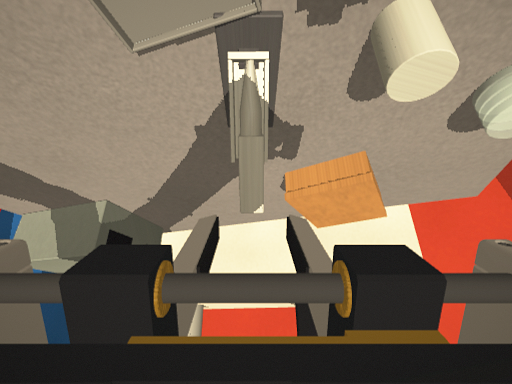

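View pics/s10.png

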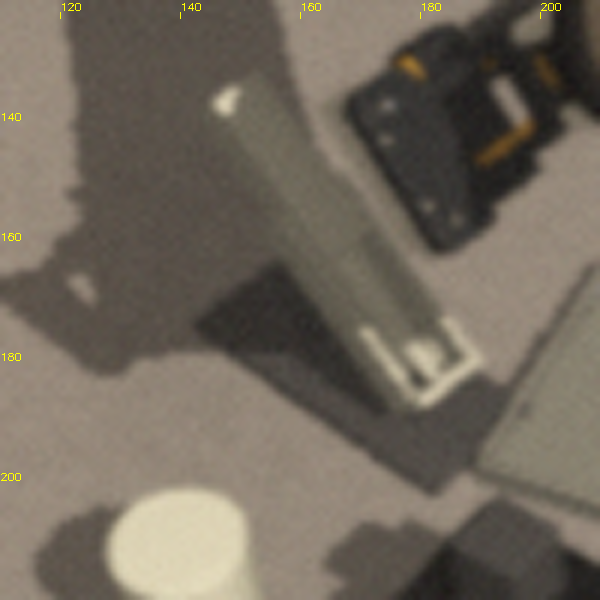

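View pics/d10.png

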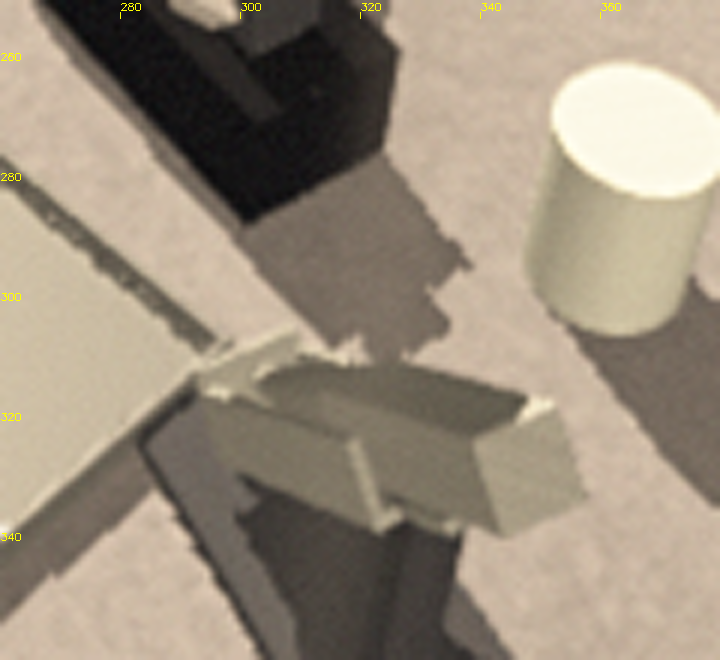

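Run:
```python
from h import *
for n in("scene","side","wrist"):
    c=load(f"pics/{n}10.npz")
    print(n,[ (k,np.round(proj(c,rest(*a)),1).tolist()) for k,a in dict(end=(165,0),endtopL=(165,14,14),endtopR=(165,14,-14),end10=(175,0),tip=(0,0),tiptop=(0,4)).items()])
w=load("pics/wrist10.npz");crop(w,210,40,80,180,4,"pics/w10.png")
```

```text
scene [('end', [146.4, 133.8]), ('endtopL', [144.3, 135.3]), ('endtopR', [152.1, 130.1]), ('end10', [144.3, 130.8]), ('tip', [180.6, 182.0]), ('tiptop', [181.1, 181.8])]
side [('end', [349.4, 330.4]), ('endtopL', [353.7, 318.4]), ('endtopR', [339.2, 325.0]), ('end10', [352.9, 331.6]), ('tip', [304.8, 314.7]), ('tiptop', [304.1, 312.8])]
wrist [('end', [249.4, 209.3]), ('endtopL', [261.1, 213.8]), ('endtopR', [237.6, 213.8]), ('end10', [249.4, 216.7]), ('tip', [248.9, 62.5]), ('tiptop', [248.9, 62.1])]
```

View pics/w10.png

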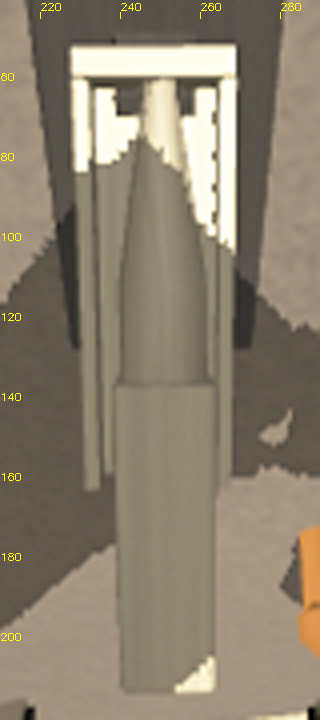

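Run:
```python
from h import *
tr=rot(z=rdir((-1,0,-1)),x=rdir((-1,0,1)))
print(rest(240),rest(140))
go((0.52,-0.37,0.42),tr)
go((0.5418,-0.309,0.42),tr)
```

```text
[ 0.49543221 -0.43541975  0.20970563] [ 0.51845335 -0.36856149  0.13899495]
clock 11.20 pos [ 0.5587 -0.2534  0.2325] R [[0.205, 0.946, -0.252], [0.598, -0.325, -0.733], [-0.775, -0.0, -0.632]] q [ 0.04  0.51 -0.19  1.76  0.85  1.47 -0.84] F [-0.1 -1.1 -0.5] open 0.0466
turn [-3.0000e-04  1.6717e+00  5.0000e-04]
shift now-axes mm [-222.9    1.3  -23.4] after-turn axes [  45.7    1.4 -219.4]
clock 11.20 pos [ 0.5587 -0.2534  0.2325] R [[0.205, 0.946, -0.252], [0.598, -0.325, -0.733], [-0.775, -0.0, -0.632]] q [ 0.04  0.51 -0.19  1.76  0.85  1.47 -0.84] F [-0.1 -1.1 -0.5] open 0.0466
turn [-3.0000e-04  1.6717e+00  5.0000e-04]
shift now-axes mm [-181.9    2.   -73.6] after-turn axes [  91.5    2.1 -173.6]
```

Emit:
{"method": "step_arm", "body": {
  "angular": [
    [0,0,0],
    [0,0,0],
    [0,0,0],
    [0,0,0],
    [0,0,0],
    [0,0.139,0],
    [0,0.139,0],
    [0,0.139,0],
    [0,0.139,0],
    [0,0.139,0],
    [0,0.139,0],
    [0,0.139,0],
    [0,0.139,0],
    [0,0.14,0],
    [0,0.14,0],
    [0,0.14,0],
    [0,0.14,0],
    [0,0,0]
  ],
  "linear": [
    [-44,0,-5],
    [-44,0,-5],
    [-45,0,-5],
    [-45,0,-4],
    [-45,1,-4],
    [0,0,0],
    [0,0,0],
    [0,0,0],
    [0,0,0],
    [0,0,0],
    [0,0,0],
    [0,0,0],
    [0,0,0],
    [0,0,0],
    [0,0,0],
    [0,0,0],
    [0,0,0],
    [0,0,0]
  ],
  "fingers": [0.2,0.2,0.2,0.2,0.2,0.2,0.2,0.2,0.2,0.2,0.2,0.2,0.2,0.2,0.2,0.2,0.2,0.2]
}}

```text
clock: 13.0
tool_pos: [0.517, -0.3739, 0.4149]
tcp_rot: [-0.226, 0.754, 0.532, 0.313]
wrist_force: [-0.9, -1.0, -0.7]
opening: 0.0565
```

Run:
```python
from h import *
tr=rot(z=rdir((-1,0,-1)),x=rdir((-1,0,1)))
go(rest(240),tr)
c=grab("wrist","11")
```

```text
clock 13.00 pos [ 0.517  -0.3739  0.4149] R [[0.239, 0.943, 0.231], [0.66, -0.332, 0.674], [0.712, -0.008, -0.702]] q [ 0.95  0.5  -0.14  1.29 -0.63  1.74  0.49] F [-0.9 -1.  -0.7] open 0.0565
turn [-0.0007 -0.0072 -0.0106]
shift now-axes mm [-191.9    1.8   97.7] after-turn axes [-191.2   -0.3   99. ]
```

View pics/wrist11.png

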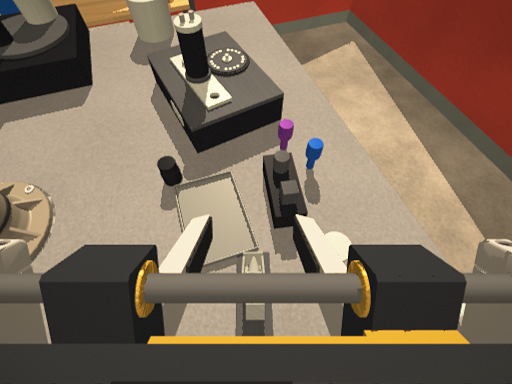

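Emit:
{"method": "step_arm", "body": {
  "angular": [
    [0,0,0],
    [0,0,0],
    [0,0,0],
    [0,0,0],
    [0,0,0],
    [0,0,0],
    [0,0,0],
    [0,0,0],
    [0,0,0]
  ],
  "linear": [
    [-38,0,0],
    [-38,0,0],
    [-38,0,0],
    [-38,0,0],
    [-39,0,0],
    [0,0,35],
    [0,0,35],
    [0,0,15],
    [0,0,0]
  ],
  "fingers": [0.2,0.2,0.2,0.2,0.2,0.2,0.2,0.2,0.2]
}}

```text
clock: 13.95
tool_pos: [0.4964, -0.4388, 0.2247]
tcp_rot: [-0.223, 0.751, 0.538, 0.311]
wrist_force: [0.0, -1.0, 0.0]
opening: 0.0561
```

Run:
```python
from h import *
tr=rot(z=rdir((-1,0,-1)),x=rdir((-1,0,1)))
c=grab("wrist","12")
go(rest(140),tr)
print("pred end corners",[np.round(proj(c,rest(165,n,y)),1).tolist() for n in(14,-14) for y in(14,-14)])
```

```text
clock 14.00 pos [ 0.496  -0.4406  0.2258] R [[0.229, 0.946, 0.229], [0.67, -0.324, 0.668], [0.706, 0.001, -0.708]] q [ 1.01  0.7  -0.12  1.37 -0.56  1.56  0.72] F [-0.  -0.4 -0. ] open 0.0566
turn [-0.0011  0.0009  0.0018]
shift now-axes mm [ -8.   -2.1 114.7] after-turn axes [ -8.1  -2.2 114.7]
pred end corners [[264.6, 194.2], [235.0, 194.1], [264.2, 222.2], [235.4, 222.1]]
```

View pics/wrist12.png

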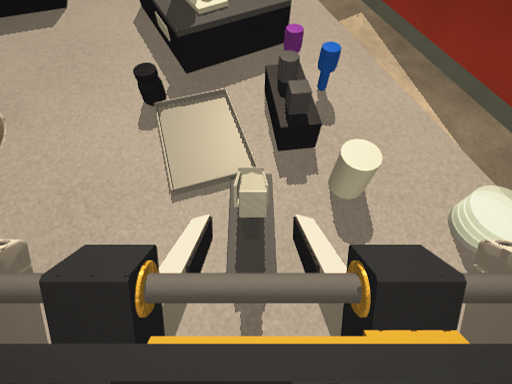

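Run:
```python
from h import *
c=load("pics/wrist12.npz");crop(c,215,155,75,75,8,"pics/w12.png")
```

```text
(no output)
```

View pics/w12.png

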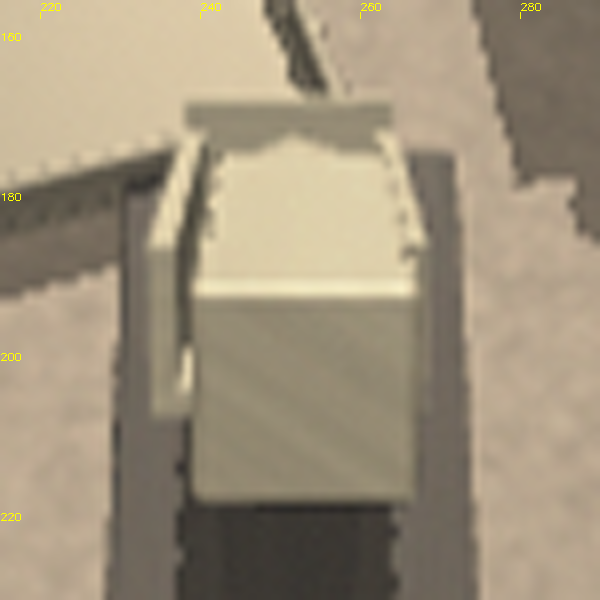

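Emit:
{"method": "step_arm", "body": {
  "angular": [
    [0,0,0],
    [0,0,0],
    [0,0,0],
    [0,0,0]
  ],
  "linear": [
    [-4,1,20],
    [0,0,30],
    [0,0,15],
    [0,0,0]
  ],
  "fingers": [0.2,0.2,0.2,0.2]
}}

```text
clock: 14.4
tool_pos: [0.5109, -0.3996, 0.1761]
tcp_rot: [-0.223, 0.752, 0.537, 0.312]
wrist_force: [1.1, 0.2, 0.1]
opening: 0.0566
```

Run:
```python
from h import *
tr=rot(z=rdir((-1,0,-1)),x=rdir((-1,0,1)))
c=grab("wrist","13")
go(rest(140),tr)
print("pred end corners",[np.round(proj(c,rest(165,n,y)),1).tolist() for n in(14,-14) for y in(14,-14)])
s,p,r=st();M=r.as_matrix()
for z in(.04,.045,.05,.055): print(z,proj(c,p+M@np.array([0,0,z])), proj(c,p+M@np.array([.014,.014,z])))
crop(c,180,140,140,110,5,"pics/w13.png")
```

```text
clock 14.45 pos [ 0.5107 -0.4008  0.1768] R [[0.229, 0.946, 0.23], [0.669, -0.325, 0.669], [0.707, 0.0, -0.707]] q [ 0.98  0.71 -0.13  1.47 -0.58  1.44  0.74] F [0.1 0.1 0.6] open 0.0564
turn [-0.0003 -0.0001  0.0009]
shift now-axes mm [-3.3 -3.1 50.1] after-turn axes [-3.3 -3.2 50.1]
pred end corners [[267.0, 209.0], [227.8, 209.0], [266.5, 245.4], [228.6, 245.3]]
0.04 [251.8366085  216.57172152] [270.13701043 199.16057006]
0.045 [251.85194563 214.56622214] [269.73513912 197.52121136]
0.05 [251.86660886 212.64884348] [269.35119289 195.95497465]
0.055 [251.88064164 210.81390242] [268.9839986  194.45707436]
```

View pics/w13.png

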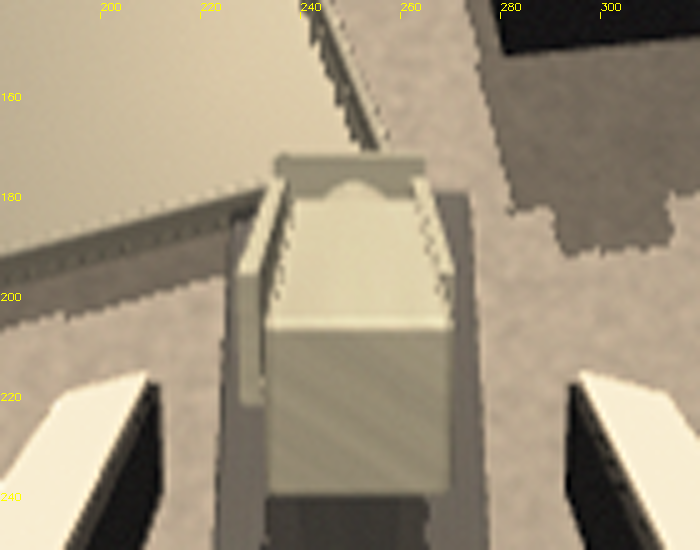

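Emit:
{"method": "step_arm", "body": {
  "angular": [
    [0,0,0],
    [0,0,0],
    [0,0,0],
    [0,0,0],
    [0,0,0],
    [0,0,0],
    [0,0,0],
    [0,0,0]
  ],
  "linear": [
    [0.5,0,20],
    [0,0,20],
    [0,0,10],
    [0,0,0],
    [0,0,0],
    [0,0,0],
    [0,0,0],
    [0,0,0]
  ],
  "fingers": [0.2,0.2,0.2,0.2,-1,-1,-1,-1]
}}

```text
clock: 15.25
tool_pos: [0.5218, -0.367, 0.1412]
tcp_rot: [-0.222, 0.752, 0.537, 0.312]
wrist_force: [-12.0, 0.5, 3.8]
opening: 0.0284
```

Run:
```python
from h import *
tr=rot(z=rdir((-1,0,-1)),x=rdir((-1,0,1)))
c=grab("wrist","14")
go(rest(140),tr)
c=grab("side","14");crop(c,240,200,150,140,5,"pics/d14.png")
```

```text
clock 15.30 pos [ 0.5215 -0.367   0.1412] R [[0.23, 0.946, 0.229], [0.668, -0.325, 0.669], [0.707, -0.001, -0.707]] q [ 0.95  0.72 -0.15  1.54 -0.59  1.35  0.76] F [-2.7 -2.4  3.7] open 0.0283
turn [-0.0009 -0.0002  0.0001]
shift now-axes mm [-3.3 -2.4 -0.2] after-turn axes [-3.3 -2.4 -0.2]
```

View pics/wrist14.png

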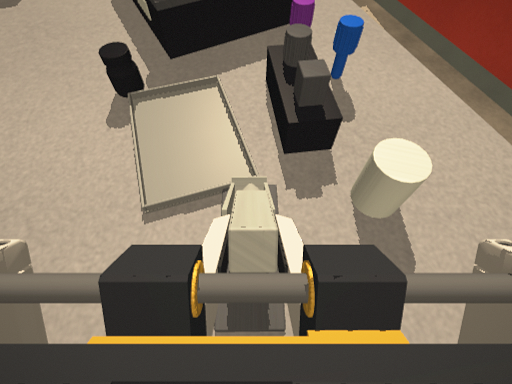

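View pics/d14.png

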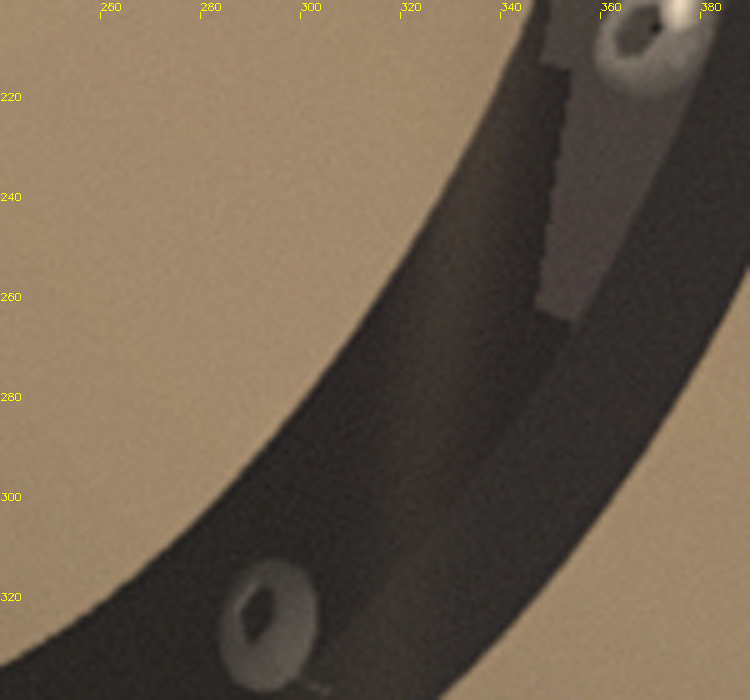

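Emit:
{"method": "step_arm", "body": {
  "angular": [
    [0,0,0],
    [0,0,0],
    [0,0,0],
    [0,0,0],
    [0,0,0],
    [0,0,0],
    [0,0,0],
    [0,0,0],
    [0,0,0]
  ],
  "linear": [
    [0,0,-8],
    [5,0,-5],
    [15,0,0],
    [25,0,0],
    [25,0,-10],
    [20,0,-25],
    [20,0,-30],
    [10,0,-20],
    [0,0,0]
  ],
  "fingers": [-1,-1,-1,-1,-1,-1,-1,-1,-1]
}}

```text
clock: 16.25
tool_pos: [0.5279, -0.3535, 0.2986]
tcp_rot: [-0.219, 0.752, 0.537, 0.312]
wrist_force: [-0.0, 0.3, -2.8]
opening: 0.0275
```

Run:
```python
from h import *
c=grab("wrist","15")
go((0.50,-0.35,0.32),rot(np.deg2rad(71)))
crop(c,180,80,160,150,5,"pics/w15.png")
```

```text
clock 16.30 pos [ 0.5276 -0.3525  0.2963] R [[0.229, 0.945, 0.232], [0.67, -0.326, 0.667], [0.706, 0.003, -0.708]] q [ 0.93  0.55 -0.15  1.46 -0.61  1.54  0.61] F [-0.   0.2 -5.2] open 0.0280
turn [ 2.600e-03 -7.843e-01  7.000e-04]
shift now-axes mm [ 12.1 -26.8 -21.5] after-turn axes [ -6.6 -26.9 -23.7]
```

View pics/w15.png

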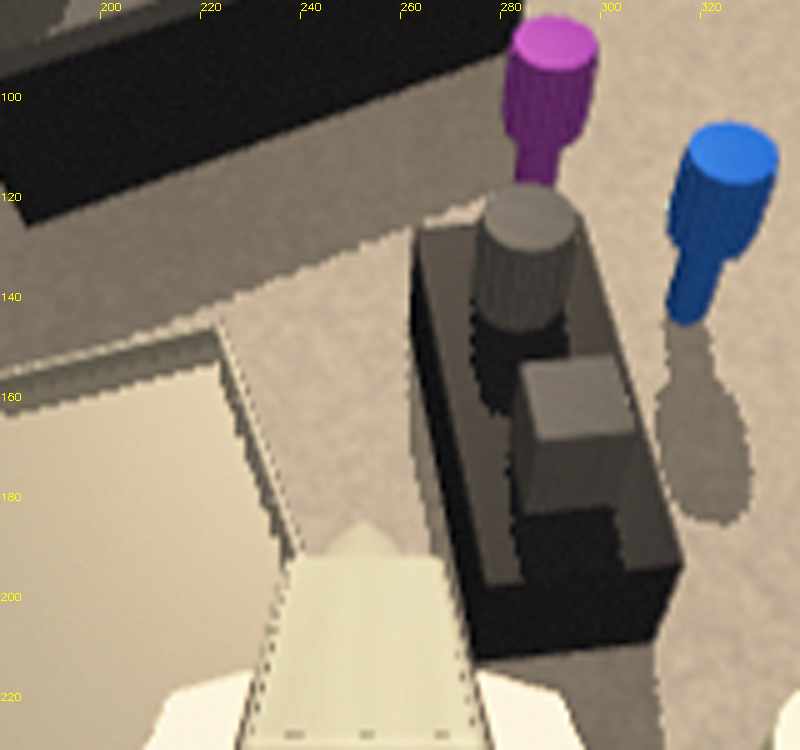

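Emit:
{"method": "step_arm", "body": {
  "angular": [
    [0,0,0],
    [0,0,0],
    [0,-0.131,0],
    [0,-0.131,0],
    [0,-0.131,0],
    [0,-0.131,0],
    [0,-0.131,0],
    [0,-0.13,0],
    [0,0,0]
  ],
  "linear": [
    [22,0,-22],
    [21,0,-21],
    [0,0,0],
    [0,0,0],
    [0,0,0],
    [0,0,0],
    [0,0,0],
    [0,0,0],
    [0,0,0]
  ],
  "fingers": [-1,-1,-1,-1,-1,-1,-1,-1,-1]
}}

```text
clock: 17.2
tool_pos: [0.5294, -0.3469, 0.3552]
tcp_rot: [0.0, 0.811, 0.584, -0.0]
wrist_force: [-0.3, 1.8, -3.2]
opening: 0.0281
```

Run:
```python
from h import *
go((0.55,0.02,0.38),rot(np.deg2rad(100)))
```

```text
clock 17.20 pos [ 0.5294 -0.3469  0.3552] R [[0.317, 0.948, -0.001], [0.948, -0.317, -0.001], [-0.001, -0.0, -1.0]] q [ 0.54  0.28 -0.08  1.53  0.02  1.34  0.13] F [-0.3  1.8 -3.2] open 0.0281
turn [-0.0005  0.0007 -0.4971]
shift now-axes mm [354.5 -96.8 -25.1] after-turn axes [357.7  84.  -24.8]
```

Emit:
{"method": "step_arm", "body": {
  "angular": [
    [0,0,0],
    [0,0,0],
    [0,0,0],
    [0,0,0],
    [0,0,0],
    [0,0,0],
    [0,0,0],
    [0,0,0],
    [0,0,0],
    [0,0,-0.125],
    [0,0,-0.124],
    [0,0,-0.124],
    [0,0,-0.124],
    [0,0,0],
    [0,0,0]
  ],
  "linear": [
    [30,-8,-5],
    [40,-11,-5],
    [42,-11,-5],
    [42,-12,-5],
    [42,-12,-5],
    [42,-11,0],
    [42,-11,0],
    [42,-11,0],
    [32,-10,0],
    [0,0,0],
    [0,0,0],
    [0,0,0],
    [0,0,0],
    [0,0,0],
    [0,0,0]
  ],
  "fingers": [-1,-1,-1,-1,-1,-1,-1,-1,-1,-1,-1,-1,-1,-1,-1]
}}

```text
clock: 18.7
tool_pos: [0.5502, 0.0142, 0.3803]
tcp_rot: [-0.001, 0.648, 0.762, 0.0]
wrist_force: [-0.0, 0.4, -2.8]
opening: 0.0281
```

Run:
```python
from h import *
c=grab("wrist","16")
go((0.55,0.02,0.38),rot(np.deg2rad(100)))
c=grab("side","16");c=grab("scene","16")
```

```text
clock 18.75 pos [0.5503 0.0143 0.3806] R [[-0.161, 0.987, -0.001], [0.987, 0.161, 0.002], [0.002, -0.001, -1.0]] q [ 0.18  0.14 -0.36  1.65  0.05  1.36 -0.03] F [-0.4  0.6 -4.1] open 0.0276
turn [-0.0008 -0.002  -0.0124]
shift now-axes mm [5.7 0.6 0.6] after-turn axes [5.7 0.7 0.6]
```

View pics/wrist16.png

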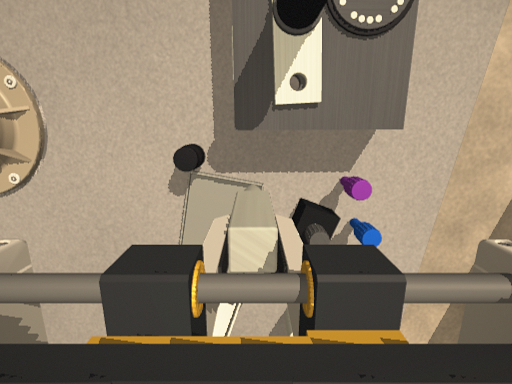

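View pics/side16.png

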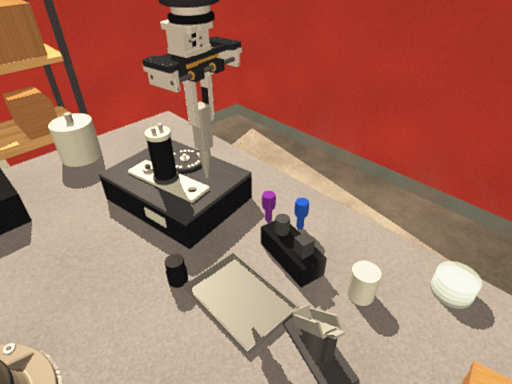

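View pics/scene16.png

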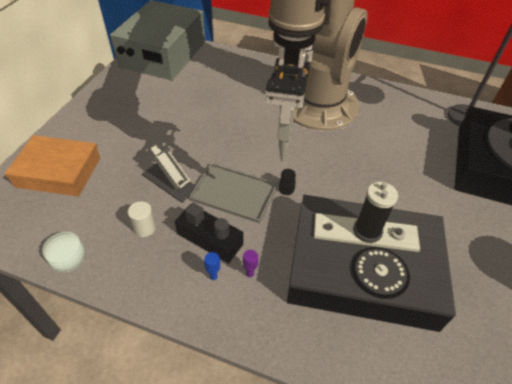

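Run:
```python
from h import *
c=load("pics/wrist16.npz");crop(c,225,0,200,140,4,"pics/w16.png");crop(c,265,60,65,55,10,"pics/w16b.png")
```

```text
(no output)
```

View pics/w16.png

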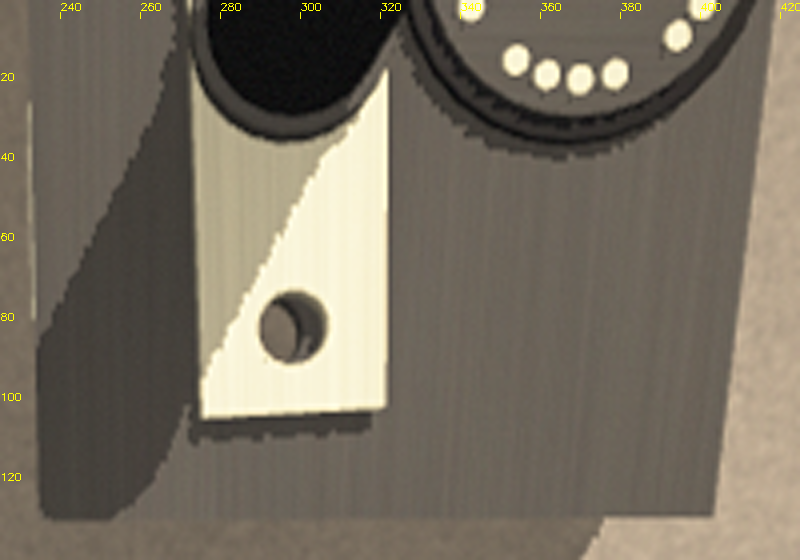

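View pics/w16b.png

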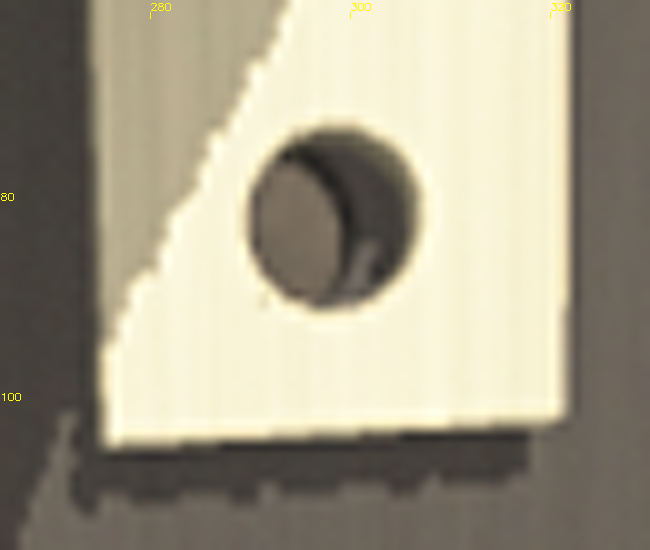

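Run:
```python
from h import *
np.set_printoptions(precision=4,suppress=True)
c=load("pics/wrist16.npz")
a=onz(c,(235.5,130),.095);b=onz(c,(403.5,129.5),.095)
print(a,b,np.linalg.norm(a-b)); ex=(b-a)/np.linalg.norm(b-a); yaw=np.arctan2(ex[1],ex[0]);print("yaw",np.rad2deg(yaw))
ey=np.array([-ex[1],ex[0],0])
# x+ edge: from (403.5,129.5) to (414.?)
e1=onz(c,(416,20),.095);print("x+ edge az",np.rad2deg(np.arctan2(*(e1-b)[1::-1])))
h=a+.09*ex+.07*ey; h2=b-.18*ex+.07*ey; print("deckhole from corners",h,h2)
ph=onz(c,(298.2,82),.105);print("plate hole",ph,"offset in reader",[(ph-h)@ex,(ph-h)@ey])
# carousel bottom edge and dist
for u in [(290,82),(306.5,82),(298.2,73),(298.2,91.2)]: print(u,onz(c,u,.105))
print("deck hole right edge",onz(c,(299.3,83),.095), "left?",onz(c,(289.8,83),.095))
```

```text
[0.5134 0.072  0.095 ] [0.7786 0.116  0.095 ] 0.2688430835133879
yaw 9.429052464253903
x+ edge az 99.97926178442852
deckhole from corners [0.5907 0.1558 0.095 ] [0.5896 0.1556 0.095 ]
plate hole [0.5968 0.157  0.105 ] offset in reader [np.float64(0.006201411852671132), np.float64(0.00018768631171674346)]
(290, 82) [0.5846 0.155  0.105 ]
(306.5, 82) [0.6091 0.159  0.105 ]
(298.2, 73) [0.5943 0.1693 0.105 ]
(298.2, 91.2) [0.5994 0.1442 0.105 ]
deck hole right edge [0.6001 0.1576 0.095 ] left? [0.5856 0.1552 0.095 ]
```

Run:
```python
from h import *
c=load("pics/wrist16.npz");crop(c,205,170,95,105,6,"pics/w16c.png")
s,p,r=st();M=r.as_matrix()
for x,z in [(0,.14),(.004,.14),(.014,.065),(.014,-.02),(-.014,.065)]:
    print(x,z,[np.round(proj(c,p+M@np.array([x,y,z])),1).tolist() for y in(-.014,0,.014)])
```

```text
0 0.14 [[240.1, 187.8], [252.5, 187.8], [264.8, 187.8]]
0.004 0.14 [[240.1, 184.4], [252.5, 184.4], [264.9, 184.3]]
0.014 0.065 [[236.0, 190.8], [252.4, 190.8], [268.8, 190.8]]
0.014 -0.02 [[227.0, 225.9], [252.4, 225.9], [277.8, 225.8]]
-0.014 0.065 [[236.6, 221.9], [252.5, 221.9], [268.4, 221.8]]
```

View pics/w16c.png

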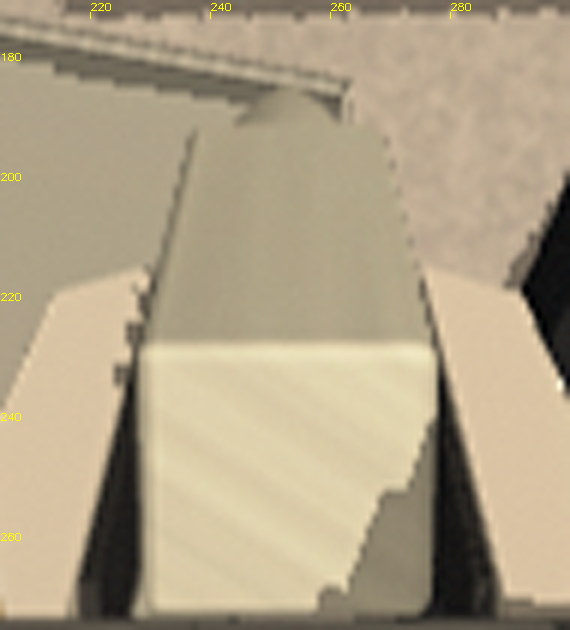

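Run:
```python
from h import *
go((0.5925,0.1562,0.275),rot(np.deg2rad(99.5)))
```

```text
clock 18.85 pos [0.5504 0.0143 0.381 ] R [[-0.163, 0.987, -0.0], [0.987, 0.163, 0.001], [0.001, -0.0, -1.0]] q [ 0.18  0.14 -0.36  1.65  0.05  1.36 -0.03] F [-0.7 -0.6 -4.2] open 0.0278
turn [-0.0001 -0.0015 -0.0023]
shift now-axes mm [133.   64.6 106.1] after-turn axes [133.   64.9 106. ]
```

Emit:
{"method": "step_arm", "body": {
  "angular": [
    [0,0,0],
    [0,0,0],
    [0,0,0],
    [0,0,0],
    [0,0,0],
    [0,0,0],
    [0,0,0],
    [0,0,0]
  ],
  "linear": [
    [32,16,10],
    [34,16,10],
    [34,16,16],
    [33,16.6,20],
    [0,0,25],
    [0,0,25],
    [0,0,0],
    [0,0,0]
  ],
  "fingers": [-1,-1,-1,-1,-1,-1,-1,-1]
}}

```text
clock: 19.65
tool_pos: [0.5924, 0.1562, 0.2759]
tcp_rot: [-0.0, 0.646, 0.763, 0.0]
wrist_force: [0.6, 0.2, -3.3]
opening: 0.0278
```

Run:
```python
from h import *
go((0.5925,0.1562,0.26),rot(np.deg2rad(99.5)))
c=grab("wrist","17")
c=grab("scene","17");crop(c,290,170,120,100,6,"pics/s17.png")
c=grab("side","17");crop(c,130,110,130,110,6,"pics/d17.png")
```

```text
clock 19.65 pos [0.5924 0.1562 0.2759] R [[-0.164, 0.986, -0.0], [0.986, 0.164, 0.001], [0.001, 0.0, -1.0]] q [-0.01  0.31 -0.44  1.67  0.14  1.19 -0.32] F [ 0.6  0.2 -3.3] open 0.0278
turn [ 0.0001 -0.0011 -0.0009]
shift now-axes mm [-0.1  0.1 15.9] after-turn axes [-0.1  0.1 15.9]
```

View pics/wrist17.png

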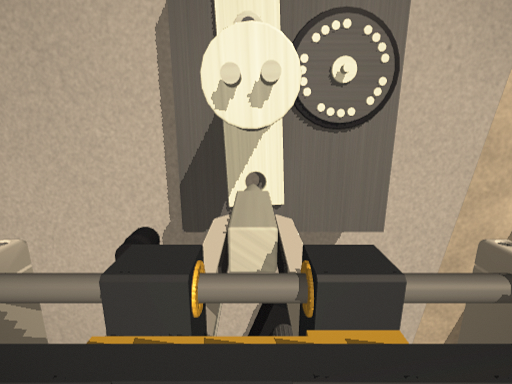

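View pics/s17.png

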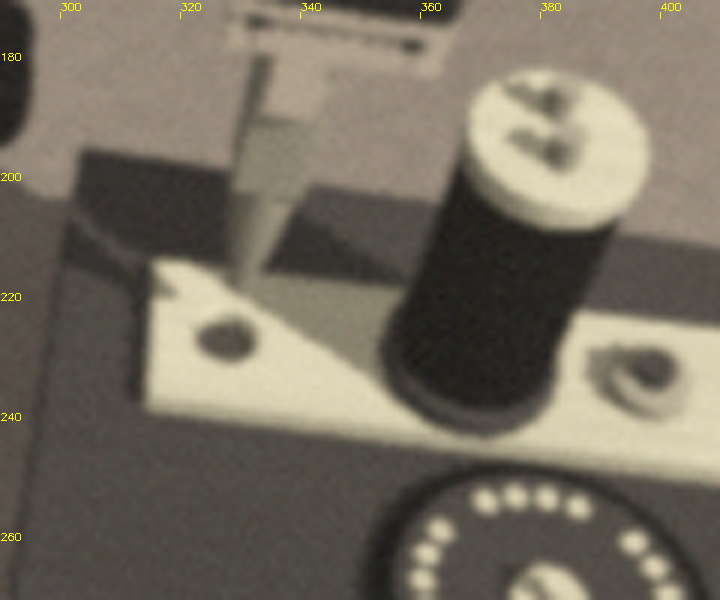

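View pics/d17.png

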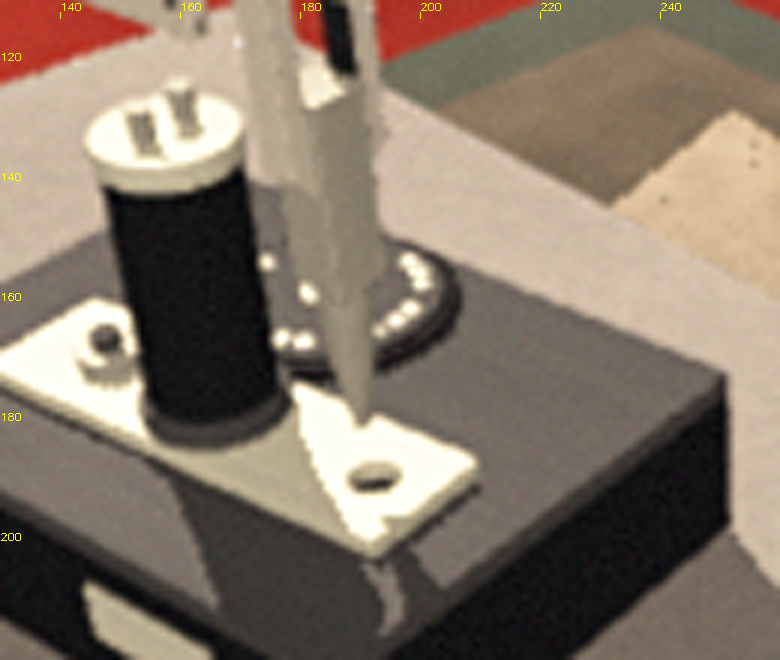

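Run:
```python
from h import *
np.set_printoptions(precision=4,suppress=True)
s,p,r=st();M=r.as_matrix();tip=p+.14*M[:,2];print("tip",tip)
for n,tu,hu in (("scene",(330.5,218),(327.5,227.3)),("side",(189.7,180.7),(192.3,189.7))):
    c=load(f"pics/{n}17.npz")
    print(n,"pred tip",proj(c,tip),"seen",tu,"| tip onz",onz(c,tu,tip[2]),"hole",onz(c,hu,.105))
w=load("pics/wrist17.npz")
crop(w,215,160,80,60,8,"pics/w17.png")
sc=load("pics/scene17.npz");sd=load("pics/side17.npz")
print(tri((sc,(330.5,218)),(sd,(189.7,180.7))),tri((sc,(327.5,227.3)),(sd,(192.3,189.7))))
```

```text
tip [0.5933 0.1566 0.1371]
scene pred tip [328.621  216.6773] seen (330.5, 218) | tip onz [0.5955 0.1618 0.1371] hole [0.6009 0.1609 0.105 ]
side pred tip [190.6805 179.2087] seen (189.7, 180.7) | tip onz [0.5874 0.1528 0.1371] hole [0.5918 0.1534 0.105 ]
(array([0.5916, 0.1611, 0.1312]), [np.float64(0.0008008500192310664), np.float64(0.0008008500192309952)]) (array([0.5962, 0.1607, 0.0988]), [np.float64(3.592982886861422e-05), np.float64(3.5929828868511724e-05)])
```

View pics/w17.png

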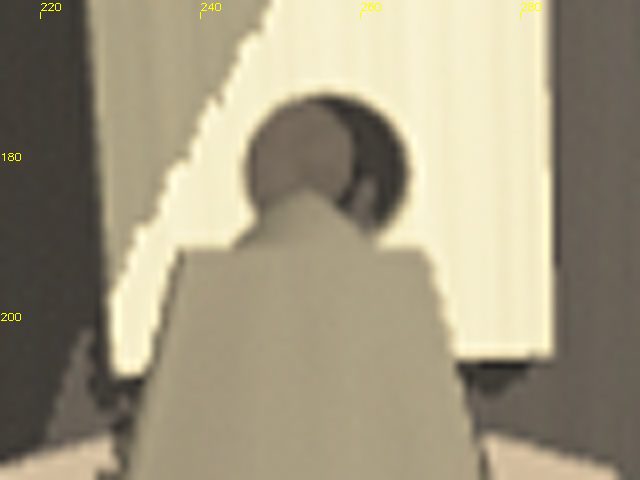

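Emit:
{"method": "step_arm", "body": {
  "angular": [
    [0,0,0],
    [0,0,0],
    [0,0,0],
    [0,0,0],
    [0,0,0],
    [0,0,0]
  ],
  "linear": [
    [0,0,15],
    [0,0,10],
    [0,0,10],
    [0,0,10],
    [0,0,8],
    [0,0,0]
  ],
  "fingers": [-1,-1,-1,-1,-1,-1]
}}

```text
clock: 20.4
tool_pos: [0.5918, 0.1561, 0.221]
tcp_rot: [-0.001, 0.646, 0.763, -0.0]
wrist_force: [0.1, -0.2, -3.8]
opening: 0.0275
```

Run:
```python
from h import *
go()
c=grab("wrist","18");crop(c,205,150,100,80,7,"pics/w18.png")
c=grab("side","18");crop(c,150,120,110,100,6,"pics/d18.png")
```

```text
clock 20.40 pos [0.5918 0.1561 0.221 ] R [[-0.165, 0.986, -0.002], [0.986, 0.165, 0.001], [0.001, -0.001, -1.0]] q [-0.02  0.36 -0.43  1.73  0.17  1.09 -0.34] F [ 0.1 -0.2 -3.8] open 0.0275
```

View pics/d18.png

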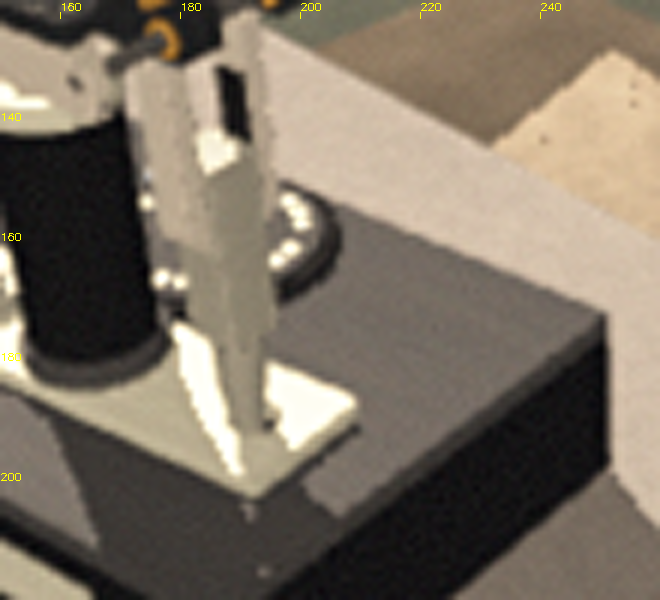

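View pics/w18.png

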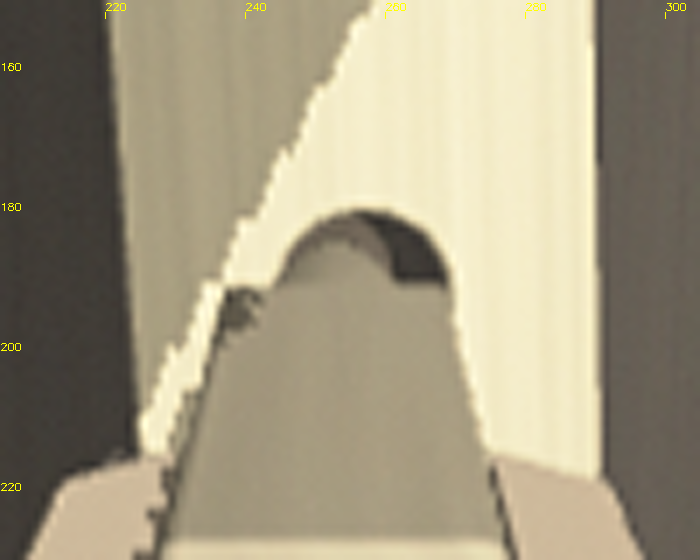

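Emit:
{"method": "step_arm", "body": {
  "angular": [
    [0,0,0],
    [0,0,0],
    [0,0,0],
    [0,0,0]
  ],
  "linear": [
    [0,-0.3,4],
    [0,-0.6,4],
    [0,-0.6,4],
    [0,0,0]
  ],
  "fingers": [-1,-1,-1,-1]
}}

```text
clock: 20.9
tool_pos: [0.591, 0.1562, 0.2101]
tcp_rot: [-0.0, 0.646, 0.763, 0.001]
wrist_force: [2.2, 0.5, -4.7]
opening: 0.028
```

Emit:
{"method": "step_arm", "body": {
  "angular": [
    [0,0,0],
    [0,0,0],
    [0,0,0]
  ],
  "linear": [
    [0,-0.6,4],
    [0,-0.6,4],
    [0,0,0]
  ],
  "fingers": [-1,-1,-1]
}}

```text
clock: 21.2
tool_pos: [0.5894, 0.1558, 0.2019]
tcp_rot: [-0.0, 0.646, 0.763, 0.0]
wrist_force: [2.3, 0.2, -5.8]
opening: 0.0278
```

Emit:
{"method": "step_arm", "body": {
  "angular": [
    [0,0,0],
    [0,0,0],
    [0,0,0]
  ],
  "linear": [
    [0,-0.6,4],
    [0,-0.4,4],
    [0,0,0]
  ],
  "fingers": [-1,-1,-1]
}}

```text
clock: 21.5
tool_pos: [0.5883, 0.1557, 0.1937]
tcp_rot: [-0.0, 0.646, 0.763, 0.0]
wrist_force: [2.3, 1.0, -5.2]
opening: 0.0281
```

Emit:
{"method": "step_arm", "body": {
  "angular": [
    [0,0,0],
    [0,0,0],
    [0,0,0]
  ],
  "linear": [
    [0,0,4],
    [0,0,4],
    [0,0,0]
  ],
  "fingers": [-1,-1,-1]
}}

```text
clock: 21.8
tool_pos: [0.5884, 0.1557, 0.1857]
tcp_rot: [-0.0, 0.646, 0.763, 0.0]
wrist_force: [1.2, 0.6, -3.9]
opening: 0.0275
```

Run:
```python
from h import *
go()
c=grab("wrist","19");crop(c,205,150,100,80,7,"pics/w19.png")
c=grab("side","19");crop(c,130,120,130,100,6,"pics/d19.png")
```

```text
clock 21.80 pos [0.5884 0.1557 0.1857] R [[-0.165, 0.986, -0.001], [0.986, 0.165, 0.001], [0.001, -0.0, -1.0]] q [-0.03  0.39 -0.43  1.77  0.18  1.02 -0.36] F [ 1.2  0.6 -3.9] open 0.0275
```

View pics/d19.png

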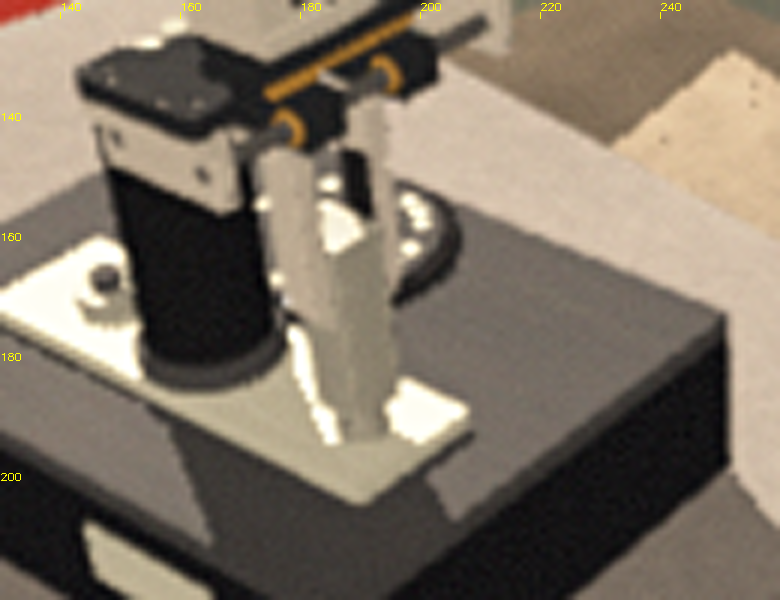

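View pics/w19.png

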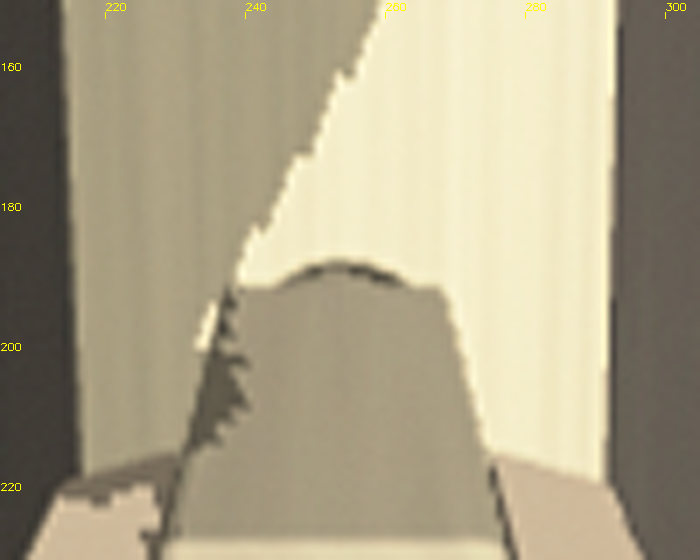

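Emit:
{"method": "step_arm", "body": {
  "angular": [
    [0,0,0],
    [0,0,0],
    [0,0,0],
    [0,0,0]
  ],
  "linear": [
    [0,-0.2,3],
    [0,0,3],
    [0,0,0],
    [0,0,0]
  ],
  "fingers": [-1,-1,-1,-1]
}}

```text
clock: 22.3
tool_pos: [0.5884, 0.1558, 0.1804]
tcp_rot: [-0.0, 0.646, 0.763, 0.0]
wrist_force: [-0.1, -0.3, -4.0]
opening: 0.0283
```

Emit:
{"method": "step_arm", "body": {
  "angular": [
    [0,0,0],
    [0,0,0],
    [0,0,0]
  ],
  "linear": [
    [0,0,2.5],
    [0,0,0],
    [0,0,0]
  ],
  "fingers": [-1,-1,-1]
}}

```text
clock: 22.6
tool_pos: [0.5884, 0.1557, 0.1779]
tcp_rot: [-0.0, 0.646, 0.763, 0.0]
wrist_force: [0.3, -0.7, -4.3]
opening: 0.0282
```

Run:
```python
from h import *
go()
c=grab("scene","20");crop(c,290,170,120,100,6,"pics/s20.png")
c=grab("side","20");crop(c,130,120,130,100,6,"pics/d20.png")
```

```text
clock 22.60 pos [0.5884 0.1557 0.1779] R [[-0.165, 0.986, 0.0], [0.986, 0.165, 0.001], [0.001, 0.0, -1.0]] q [-0.03  0.39 -0.43  1.78  0.19  1.01 -0.36] F [ 0.3 -0.7 -4.3] open 0.0282
```

View pics/d20.png

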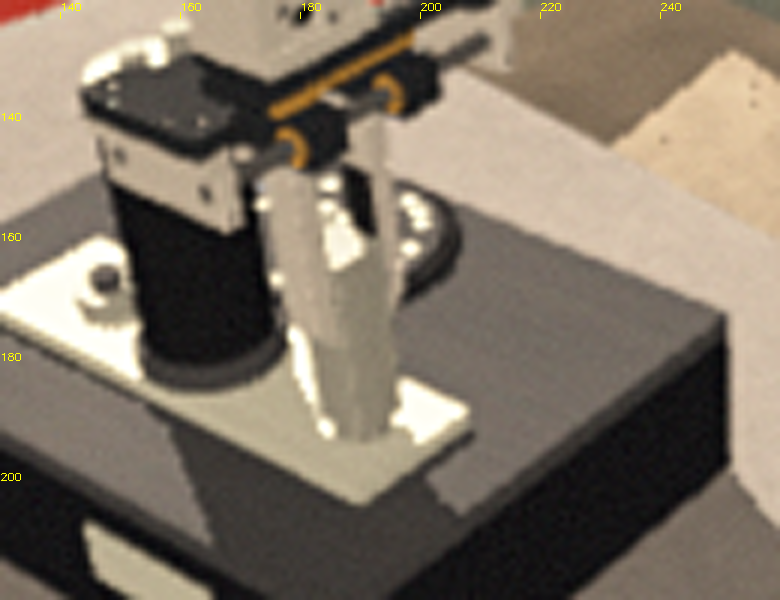

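View pics/s20.png

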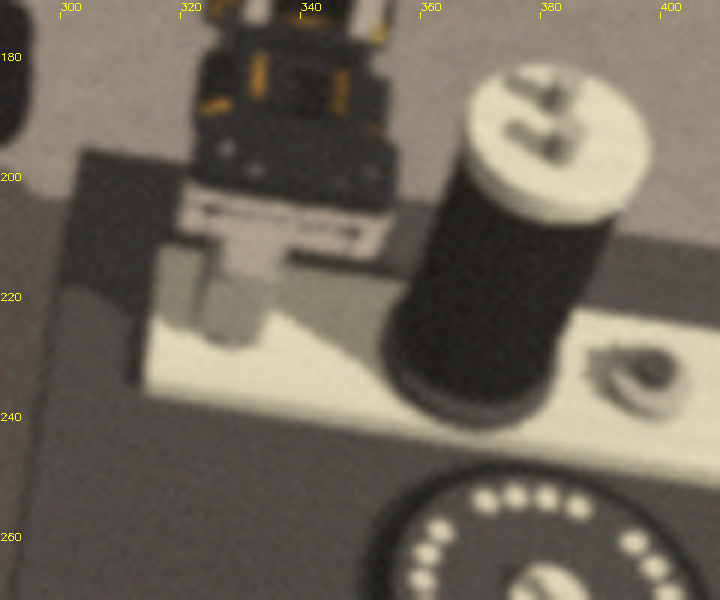

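Emit:
{"method": "step_arm", "body": {
  "angular": [
    [0,0,0],
    [0,0,0],
    [0,0,0],
    [0,0,0]
  ],
  "linear": [
    [0,0,2],
    [0,0,1.5],
    [0,0,0],
    [0,0,0]
  ],
  "fingers": [-1,-1,-1,-1]
}}

```text
clock: 23.1
tool_pos: [0.5884, 0.1557, 0.1744]
tcp_rot: [-0.0, 0.646, 0.763, 0.0]
wrist_force: [0.2, -0.3, -4.0]
opening: 0.0279
```

Emit:
{"method": "step_arm", "body": {
  "angular": [
    [0,0,0],
    [0,0,0]
  ],
  "linear": [
    [0,0,2],
    [0,0,0]
  ],
  "fingers": [-1,-1]
}}

```text
clock: 23.3
tool_pos: [0.5886, 0.1558, 0.1726]
tcp_rot: [-0.0, 0.646, 0.763, 0.001]
wrist_force: [1.0, 0.5, -1.8]
opening: 0.028
```

Emit:
{"method": "step_arm", "body": {
  "angular": [
    [0,0,0],
    [0,0,0]
  ],
  "linear": [
    [0,0,1.5],
    [0,0,0]
  ],
  "fingers": [-1,-1]
}}

```text
clock: 23.5
tool_pos: [0.5891, 0.156, 0.1723]
tcp_rot: [0.0, 0.646, 0.763, 0.001]
wrist_force: [-3.2, -1.1, 14.5]
opening: 0.0277
```

Run:
```python
from h import *
go()
c=grab("wrist","21")
c=grab("side","21");crop(c,150,130,80,80,8,"pics/d21.png")
```

```text
clock 23.50 pos [0.5891 0.156  0.1723] R [[-0.165, 0.986, 0.002], [0.986, 0.165, 0.001], [0.001, 0.002, -1.0]] q [-0.03  0.4  -0.43  1.79  0.19  0.99 -0.37] F [-3.2 -1.1 14.5] open 0.0277
```

View pics/d21.png

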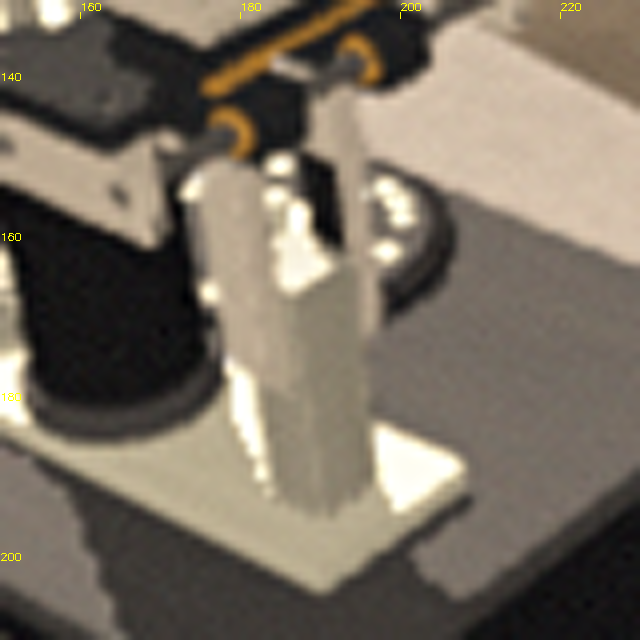

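View pics/wrist21.png

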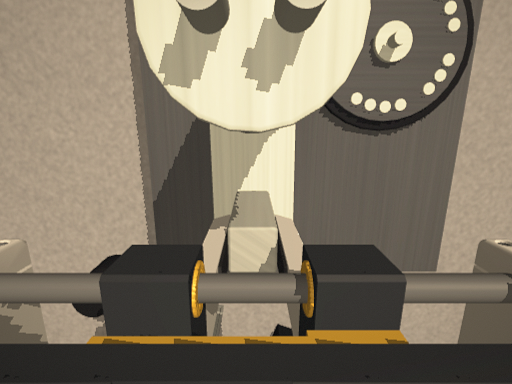

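Emit:
{"method": "step_arm", "body": {
  "angular": [
    [0,0,0],
    [0,0,0],
    [0,0,0],
    [0,0,0],
    [0,0,0],
    [0,0,0],
    [0,0,0],
    [0,0,0],
    [0,0,0]
  ],
  "linear": [
    [0,-0.3,-5],
    [0,0,-10],
    [0,0,-20],
    [0,0,-25],
    [0,0,-30],
    [0,0,-35],
    [0,0,-40],
    [0,0,-40],
    [0,0,0]
  ],
  "fingers": [-1,-1,-1,-1,-1,-1,-1,-1,-1]
}}

```text
clock: 24.5
tool_pos: [0.5893, 0.1564, 0.382]
tcp_rot: [0.002, 0.646, 0.763, 0.004]
wrist_force: [0.1, 0.4, -3.8]
opening: 0.0279
```

Run:
```python
from h import *
c=grab("wrist","22");crop(c,200,100,120,120,5,"pics/w22.png")
go((0.53,-0.347,0.38),rot(np.deg2rad(71)))
```

```text
clock 24.55 pos [0.5886 0.156  0.3788] R [[-0.165, 0.986, 0.004], [0.986, 0.165, 0.002], [0.001, 0.005, -1.0]] q [-0.01  0.25 -0.44  1.53  0.11  1.38 -0.29] F [ 0.8 -0.8 -5.9] open 0.0278
turn [ 0.0042 -0.0025  0.4976]
shift now-axes mm [-486.4 -140.9   -2.5] after-turn axes [-494.7  108.3   -1.2]
```

View pics/w22.png

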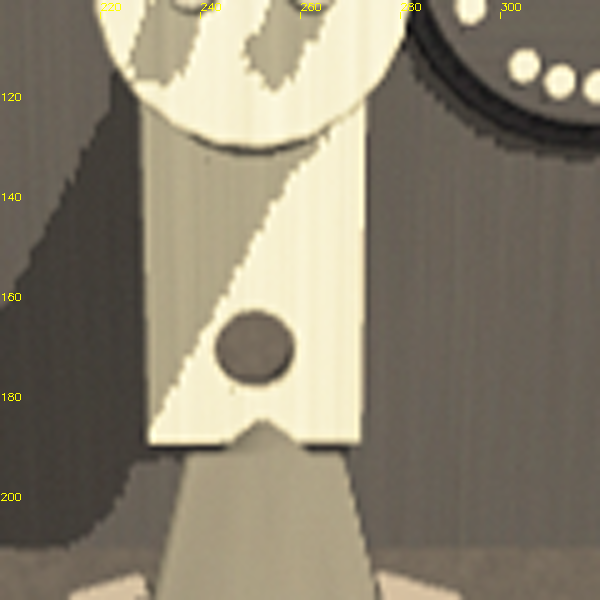

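Emit:
{"method": "step_arm", "body": {
  "angular": [
    [0,0,0],
    [0,0,0],
    [0,0,0],
    [0,0,0],
    [0,0,0],
    [0,0,0],
    [0,0,0],
    [0,0,0],
    [0,0,0],
    [0,0,0],
    [0,0,0],
    [0,0,0],
    [0,0,0],
    [0,0,0.125],
    [0,0,0.124],
    [0,0,0.124],
    [0,0,0.124],
    [0,0,0]
  ],
  "linear": [
    [-26,-7,0],
    [-38,-11,0],
    [-40,-12,0],
    [-40,-12,0],
    [-40,-12,0],
    [-40,-12,0],
    [-40,-12,0],
    [-40,-12,0],
    [-40,-12,0],
    [-40,-12,0],
    [-40,-12,0],
    [-38,-11,0],
    [-24,-4,0],
    [0,0,0],
    [0,0,0],
    [0,0,0],
    [0,0,0],
    [0,0,0]
  ],
  "fingers": [-1,-1,-1,-1,-1,-1,-1,-1,-1,-1,-1,-1,-1,-1,-1,-1,-1,-1]
}}

```text
clock: 26.35
tool_pos: [0.5288, -0.3468, 0.374]
tcp_rot: [-0.001, 0.815, 0.58, -0.0]
wrist_force: [0.1, 0.4, -3.4]
opening: 0.0282
```

Emit:
{"method": "step_arm", "body": {
  "angular": [
    [0,0.131,0],
    [0,0.131,0],
    [0,0.131,0],
    [0,0.131,0],
    [0,0.131,0],
    [0,0.13,0],
    [0,0,0],
    [0,0,0]
  ],
  "linear": [
    [0,0,0],
    [0,0,0],
    [0,0,0],
    [0,0,0],
    [0,0,0],
    [0,0,0],
    [0,0,0],
    [0,0,0]
  ],
  "fingers": [-1,-1,-1,-1,-1,-1,-1,-1]
}}

```text
clock: 27.15
tool_pos: [0.529, -0.3476, 0.3742]
tcp_rot: [-0.222, 0.752, 0.537, 0.311]
wrist_force: [0.1, 0.3, -2.4]
opening: 0.0279
```

Run:
```python
from h import *
w=load("pics/wrist22.npz");print("hole now",onz(w,(250.9,169.5),.105), onz(w,(250.9,169.5),.095))
tr=rot(z=rdir((-1,0,-1)),x=rdir((-1,0,1)))
go(np.array((0.5215,-0.367,0.1412))+rest(12,60)-rest(0,0),tr)
c=grab("wrist","23")
c=grab("side","23");crop(c,220,190,150,140,5,"pics/d23.png")
```

```text
hole now [0.58941085 0.15676399 0.105     ] [0.58969188 0.1552789  0.095     ]
clock 27.15 pos [ 0.529  -0.3476  0.3742] R [[0.23, 0.946, 0.229], [0.67, -0.324, 0.668], [0.706, -0.0, -0.708]] q [ 0.9   0.49 -0.11  1.39 -0.64  1.65  0.54] F [ 0.1  0.3 -2.4] open 0.0279
turn [-0.001   0.0012  0.0008]
shift now-axes mm [-119.2   -0.7  138.2] after-turn axes [-119.4   -0.8  138. ]
```

View pics/wrist23.png

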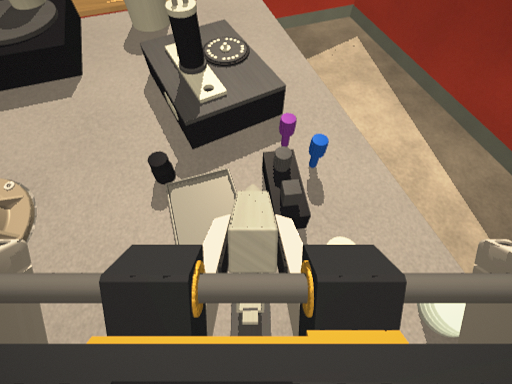

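View pics/side23.png

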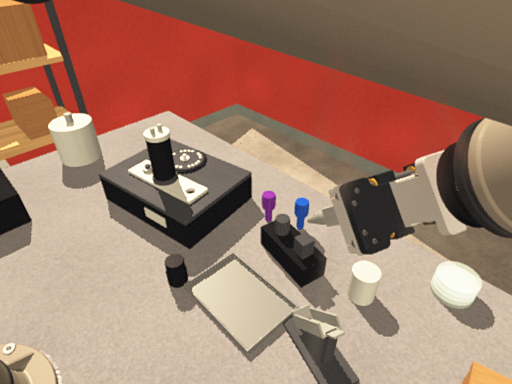

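Emit:
{"method": "step_arm", "body": {
  "angular": [
    [0,0,0],
    [0,0,0],
    [0,0,0],
    [0,0,0],
    [0,0,0],
    [0,0,0],
    [0,0,0],
    [0,0,0],
    [0,0,0]
  ],
  "linear": [
    [-30,0,0],
    [-40,0,0],
    [-40,0,15],
    [-9,-0.7,35],
    [0,0,38],
    [0,0,30],
    [0,0,20],
    [0,0,0],
    [0,0,0]
  ],
  "fingers": [-1,-1,-1,-1,-1,-1,-1,-1,-1]
}}

```text
clock: 28.15
tool_pos: [0.5338, -0.3338, 0.1951]
tcp_rot: [-0.222, 0.751, 0.538, 0.311]
wrist_force: [0.3, -1.0, -3.6]
opening: 0.0278
```

Run:
```python
from h import *
tr=rot(z=rdir((-1,0,-1)),x=rdir((-1,0,1)))
H=np.array((0.5215,-0.367,0.1412))
go(H+rest(12,20)-rest(0,0),tr)
c=grab("wrist","24");crop(c,190,150,130,100,6,"pics/w24.png")
c=grab("scene","24");crop(c,110,110,110,100,6,"pics/s24.png")
c=grab("side","24")
```

```text
clock 28.15 pos [ 0.5338 -0.3338  0.1951] R [[0.227, 0.946, 0.229], [0.671, -0.323, 0.668], [0.706, 0.002, -0.708]] q [ 0.89  0.63 -0.12  1.57 -0.63  1.38  0.71] F [ 0.3 -1.  -3.6] open 0.0278
turn [-0.0005  0.0013  0.0035]
shift now-axes mm [-43.1  -1.    1.1] after-turn axes [-43.1  -0.9   1. ]
```

View pics/w24.png

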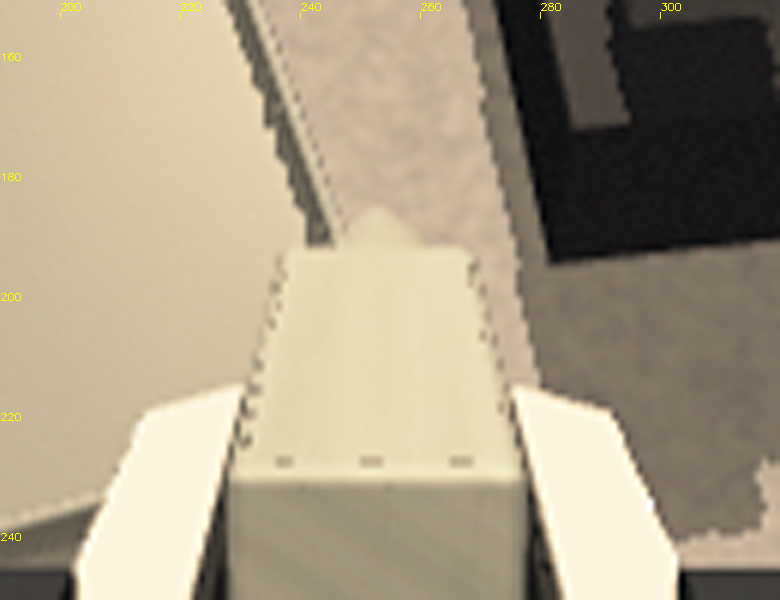

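View pics/s24.png

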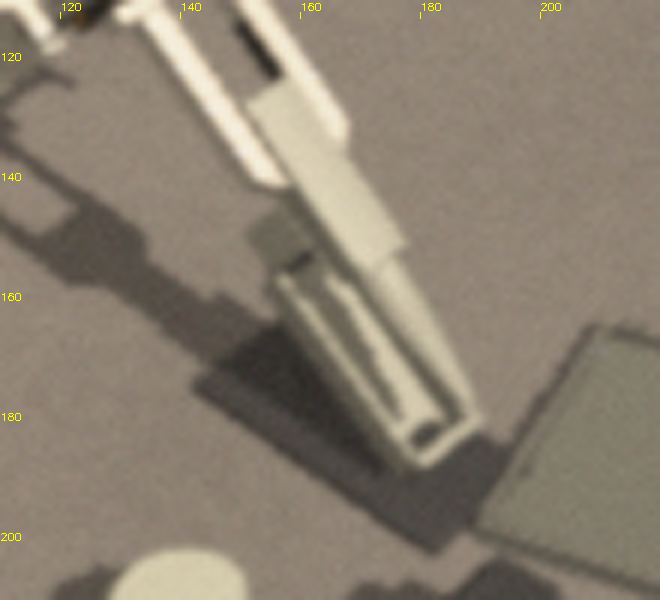

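View pics/side24.png

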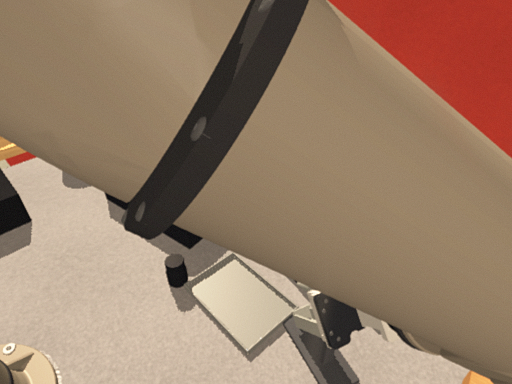

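Emit:
{"method": "step_arm", "body": {
  "angular": [
    [0,0,0],
    [0,0,0],
    [0,0,0],
    [0,0,0]
  ],
  "linear": [
    [-20,-1,0],
    [-20,0,0],
    [-3,0,0],
    [0,0,0]
  ],
  "fingers": [-1,-1,-1,-1]
}}

```text
clock: 28.7
tool_pos: [0.5215, -0.3634, 0.1619]
tcp_rot: [-0.223, 0.752, 0.536, 0.312]
wrist_force: [0.6, 0.2, -2.7]
opening: 0.0277
```

Run:
```python
from h import *
tr=rot(z=rdir((-1,0,-1)),x=rdir((-1,0,1)))
H=np.array((0.5215,-0.367,0.1412))
go(H+rest(10,0)-rest(0,0),tr)
c=grab("wrist","25");crop(c,190,150,130,100,6,"pics/w25.png")
c=grab("scene","25");crop(c,110,110,110,100,6,"pics/s25.png")
```

```text
clock 28.70 pos [ 0.5215 -0.3634  0.1619] R [[0.232, 0.945, 0.23], [0.667, -0.327, 0.67], [0.708, -0.002, -0.706]] q [ 0.92  0.69 -0.11  1.54 -0.62  1.38  0.76] F [ 0.6  0.2 -2.7] open 0.0277
turn [-0.0005 -0.0014 -0.0022]
shift now-axes mm [-17.    1.3   2.2] after-turn axes [-17.    1.2   2.3]
```

View pics/w25.png

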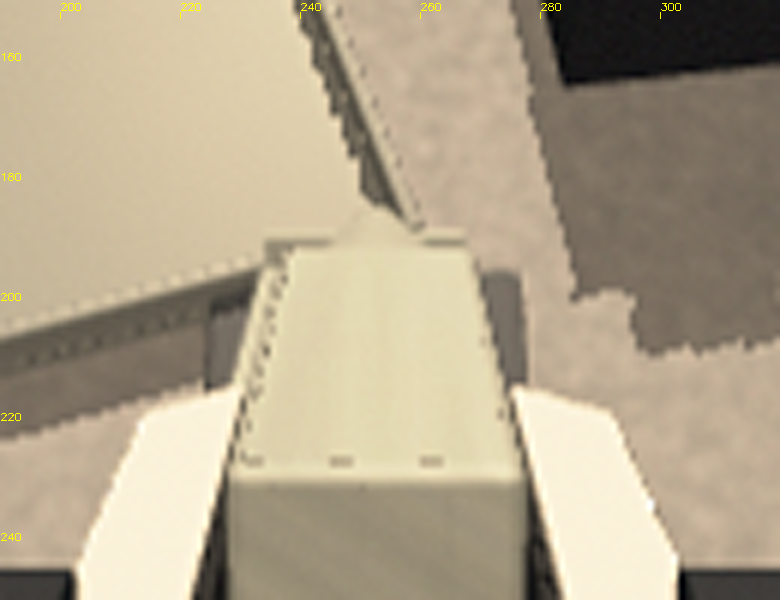

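View pics/s25.png

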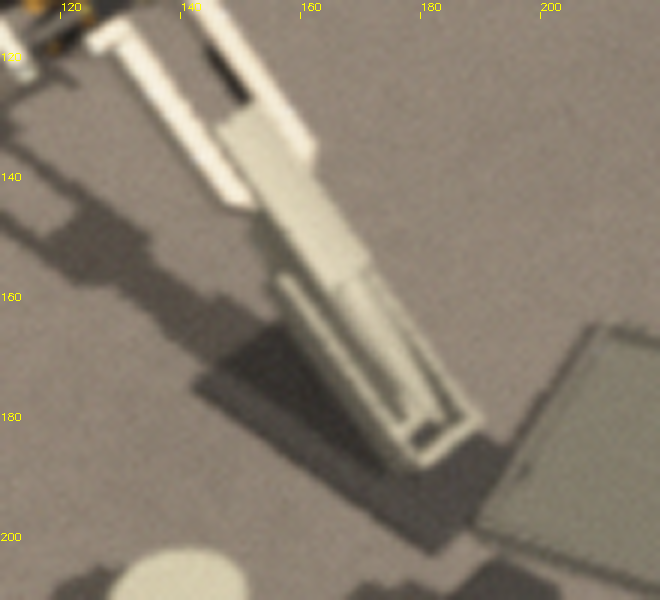

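Emit:
{"method": "step_arm", "body": {
  "angular": [
    [0,0,0],
    [0,0,0],
    [0,0,0]
  ],
  "linear": [
    [-6,0.5,0],
    [-6,0,0],
    [0,0,0]
  ],
  "fingers": [-1,-1,-1]
}}

```text
clock: 29.1
tool_pos: [0.5196, -0.371, 0.1542]
tcp_rot: [-0.223, 0.752, 0.536, 0.311]
wrist_force: [-2.9, 0.8, -5.2]
opening: 0.0276
```

Emit:
{"method": "step_arm", "body": {
  "angular": [
    [0,0,0],
    [0,0,0]
  ],
  "linear": [
    [-3,0,0],
    [0,0,0]
  ],
  "fingers": [-1,-1]
}}

```text
clock: 29.3
tool_pos: [0.5191, -0.3726, 0.1525]
tcp_rot: [-0.223, 0.752, 0.537, 0.312]
wrist_force: [-3.6, 2.4, -4.2]
opening: 0.0279
```

Emit:
{"method": "step_arm", "body": {
  "angular": [
    [0,0,0],
    [0,0,0]
  ],
  "linear": [
    [-2,0,0],
    [0,0,0]
  ],
  "fingers": [-1,-1]
}}

```text
clock: 29.5
tool_pos: [0.5187, -0.3738, 0.1513]
tcp_rot: [-0.223, 0.752, 0.537, 0.312]
wrist_force: [-4.5, 2.1, -3.3]
opening: 0.0278
```

Run:
```python
from h import *
tr=rot(z=rdir((-1,0,-1)),x=rdir((-1,0,1)))
H=np.array((0.5215,-0.367,0.1412))
go(H+rest(10,0)-rest(0,0),tr)
c=grab("scene","26");crop(c,110,110,110,100,6,"pics/s26.png")
```

```text
clock 29.50 pos [ 0.5187 -0.3738  0.1513] R [[0.23, 0.946, 0.23], [0.668, -0.325, 0.67], [0.708, -0.0, -0.706]] q [ 0.93  0.71 -0.11  1.53 -0.61  1.38  0.77] F [-4.5  2.1 -3.3] open 0.0278
turn [-0.0009 -0.001   0.0004]
shift now-axes mm [-2.   0.4  2.3] after-turn axes [-2.   0.4  2.3]
```

View pics/s26.png

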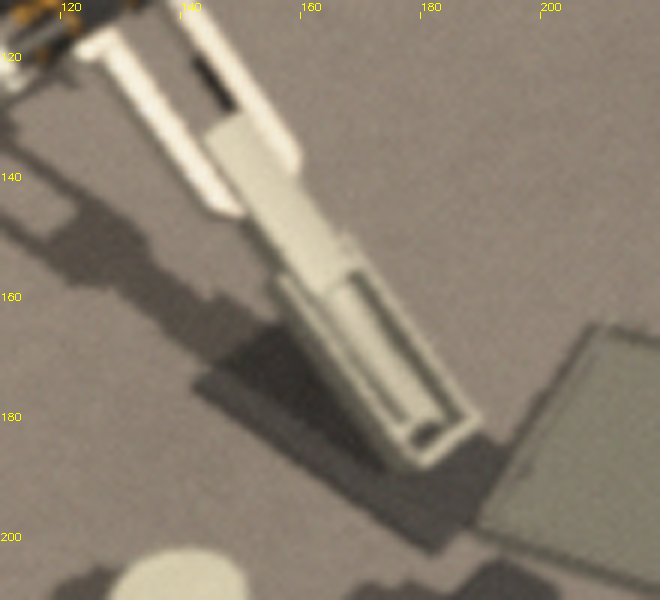

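Emit:
{"method": "step_arm", "body": {
  "angular": [
    [0,0,0],
    [0,0,0]
  ],
  "linear": [
    [-1,-1.2,0],
    [0,0,0]
  ],
  "fingers": [-1,-1]
}}

```text
clock: 29.75
tool_pos: [0.5178, -0.3746, 0.1507]
tcp_rot: [-0.222, 0.752, 0.537, 0.312]
wrist_force: [-0.4, 0.7, -3.4]
opening: 0.0277
```

Emit:
{"method": "step_arm", "body": {
  "angular": [
    [0,0,0],
    [0,0,0]
  ],
  "linear": [
    [-2,0,0],
    [0,0,0]
  ],
  "fingers": [-1,-1]
}}

```text
clock: 29.95
tool_pos: [0.5177, -0.375, 0.1501]
tcp_rot: [-0.223, 0.751, 0.537, 0.313]
wrist_force: [0.2, 4.1, 5.1]
opening: 0.0282
```

Emit:
{"method": "step_arm", "body": {
  "angular": [
    [0,0,0],
    [0,0,0],
    [0,0,0],
    [0,0,0],
    [0,0,0],
    [0,0,0]
  ],
  "linear": [
    [0.5,0,3],
    [0,0,0],
    [0,0,0],
    [0,0,0],
    [0,0,0],
    [0,0,0]
  ],
  "fingers": [-1,-0.2,0,0.1,0.1,0.1]
}}

```text
clock: 30.55
tool_pos: [0.5178, -0.3734, 0.1473]
tcp_rot: [-0.222, 0.752, 0.537, 0.312]
wrist_force: [0.7, 0.0, -0.3]
opening: 0.052
```

Emit:
{"method": "step_arm", "body": {
  "angular": [
    [0,0,0],
    [0,0,0],
    [0,0,0],
    [0,0,0],
    [0,0,0],
    [0,0,0],
    [0,0,0]
  ],
  "linear": [
    [0,0,-10],
    [0,0,-25],
    [0,0,-35],
    [0,0,-40],
    [0,0,-40],
    [30,0,-30],
    [0,0,0]
  ],
  "fingers": [0.1,0.1,0.1,0.1,0.1,0.1,0.1]
}}

```text
clock: 31.25
tool_pos: [0.4835, -0.4762, 0.3017]
tcp_rot: [-0.219, 0.752, 0.538, 0.312]
wrist_force: [-0.5, -0.1, -0.2]
opening: 0.0519
```

Run:
```python
from h import *
go()
c=grab("wrist","27");print([np.round(proj(c,rest(165,14,y)),1) for y in(14,-14)]);crop(c,190,120,130,100,6,"pics/w27.png")
c=grab("scene","27");crop(c,110,110,110,100,6,"pics/s27.png")
c=grab("side","27")
```

```text
clock 31.25 pos [ 0.4835 -0.4762  0.3017] R [[0.228, 0.945, 0.234], [0.672, -0.327, 0.664], [0.704, 0.006, -0.71]] q [ 1.01  0.68 -0.06  1.24 -0.58  1.71  0.68] F [-0.5 -0.1 -0.2] open 0.0519
[array([260.5, 198.4]), array([238.3, 198.3])]
```

View pics/w27.png

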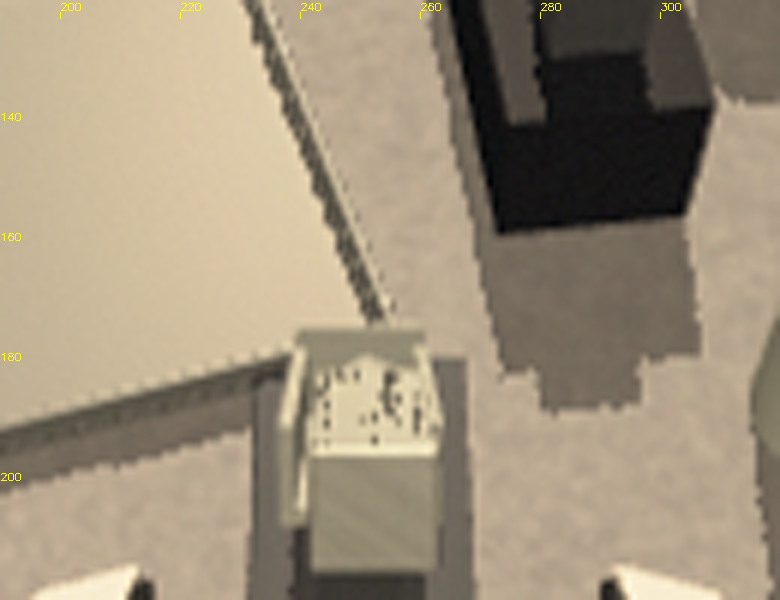

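View pics/s27.png

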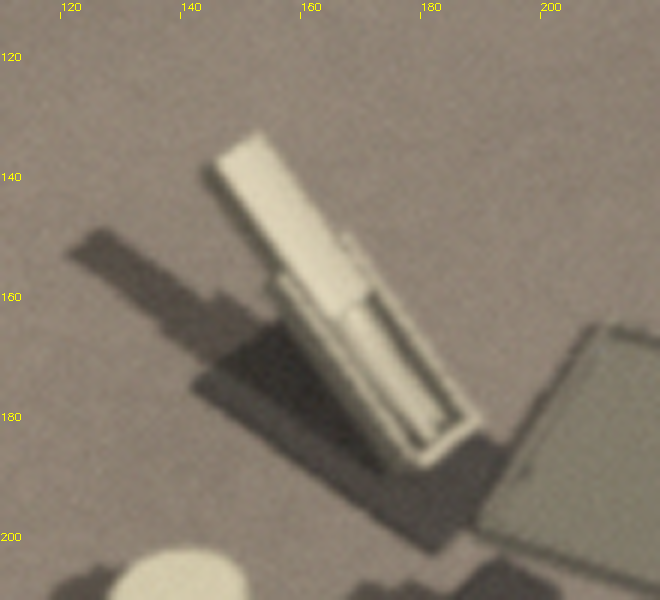

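Emit:
{"method": "step_arm", "body": {
  "angular": [
    [0,0,0],
    [0,0,0],
    [0,-0.131,0],
    [0,-0.131,0],
    [0,-0.131,0],
    [0,-0.131,0],
    [0,-0.131,0],
    [0,-0.131,0],
    [0,0,0]
  ],
  "linear": [
    [30,0,-20],
    [30,0,-20],
    [0,0,0],
    [0,0,0],
    [0,0,0],
    [0,0,0],
    [0,0,0],
    [0,0,0],
    [0,0,0]
  ],
  "fingers": [0.3,0.3,0.3,0.3,0.3,0.3,0.3,0.3,0.3]
}}

```text
clock: 32.3
tool_pos: [0.4905, -0.4562, 0.3667]
tcp_rot: [0.001, 0.812, 0.584, -0.001]
wrist_force: [1.1, 0.6, 0.5]
opening: 0.061
```

Run:
```python
from h import *
go((0.672,-0.17,0.32),rot(np.deg2rad(99.5)))
w=load("pics/wrist1.npz")
for n,u in (("purple",(474,53)),("blue",(473,123))): print(n,onz(w,u,.094))
```

```text
clock 32.30 pos [ 0.4905 -0.4562  0.3667] R [[0.318, 0.948, -0.0], [0.948, -0.318, -0.003], [-0.003, 0.001, -1.0]] q [ 0.63  0.33  0.03  1.43 -0.01  1.38  0.34] F [1.1 0.6 0.5] open 0.0610
turn [-1.000e-04  3.000e-03 -4.894e-01]
shift now-axes mm [329.2  81.1  45.8] after-turn axes [252.3 226.3  46.7]
purple [0.74051139 0.00769914 0.094     ]
blue [ 0.7771715  -0.07433328  0.094     ]
```

Emit:
{"method": "step_arm", "body": {
  "angular": [
    [0,0,0],
    [0,0,0],
    [0,0,0],
    [0,0,0],
    [0,0,0],
    [0,0,0],
    [0,0,0],
    [0,0,0],
    [0,0,-0.123],
    [0,0,-0.122],
    [0,0,-0.122],
    [0,0,-0.122],
    [0,0,0],
    [0,0,0]
  ],
  "linear": [
    [40,10,0],
    [42,10,5],
    [42,10,5],
    [42,10,6],
    [42,10,10],
    [42,10,10],
    [42,11,10],
    [37,10,0],
    [0,0,0],
    [0,0,0],
    [0,0,0],
    [0,0,0],
    [0,0,0],
    [0,0,0]
  ],
  "fingers": [0.3,0.3,0.3,0.3,0.3,0.3,0.3,0.3,0.3,0.3,0.3,0.3,0.3,0.3]
}}

```text
clock: 33.7
tool_pos: [0.6711, -0.1759, 0.3196]
tcp_rot: [-0.001, 0.651, 0.759, -0.0]
wrist_force: [-0.0, 0.2, 0.5]
opening: 0.0611
```

Run:
```python
from h import *
go((0.6809,-0.0899,0.16),rot(np.deg2rad(99.5)))
c=grab("wrist","28");crop(c,200,60,130,180,4,"pics/w28.png")
```

```text
clock 33.70 pos [ 0.6711 -0.1759  0.3196] R [[-0.153, 0.988, -0.002], [0.988, 0.153, 0.001], [0.001, -0.001, -1.0]] q [ 0.29  0.4  -0.18  1.43  0.07  1.32  0.26] F [-0.   0.2  0.5] open 0.0611
turn [-0.0013 -0.0012 -0.012 ]
shift now-axes mm [ 83.3  23.1 159.7] after-turn axes [ 83.2  23.9 159.6]
```

View pics/wrist28.png

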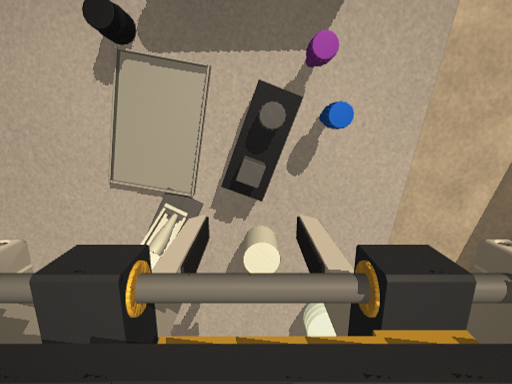

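View pics/w28.png

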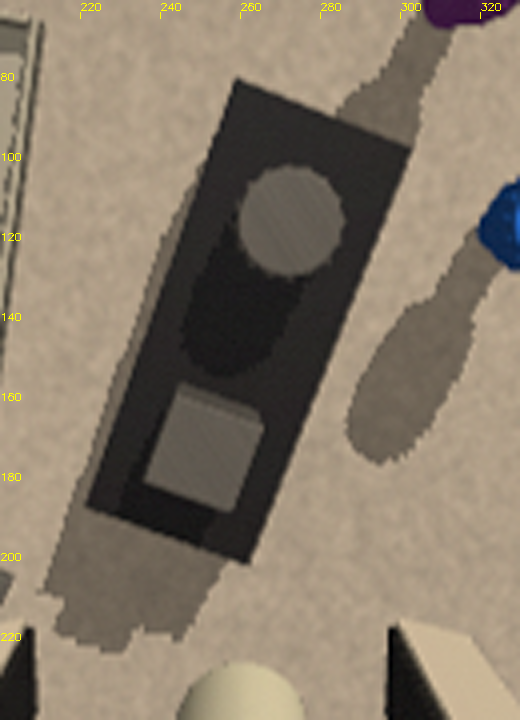

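Run:
```python
from h import *
c=load("pics/wrist28.npz");b=onz(c,(272.2,115.3),.104);print(b, onz(c,(249,171),.104))
go((b[0],b[1],0.16),rot(np.deg2rad(99.5)))
```

```text
[ 0.68461812 -0.09045811  0.104     ] [ 0.66526201 -0.16939003  0.104     ]
clock 33.75 pos [ 0.6712 -0.1758  0.3199] R [[-0.153, 0.988, -0.001], [0.988, 0.153, 0.001], [0.001, -0.001, -1.0]] q [ 0.29  0.4  -0.18  1.43  0.07  1.32  0.26] F [-0.  -0.4  0.7] open 0.0613
turn [-0.001  -0.0009 -0.0118]
shift now-axes mm [ 82.1  26.6 159.9] after-turn axes [ 81.9  27.4 159.9]
```

Emit:
{"method": "step_arm", "body": {
  "angular": [
    [0,0,0],
    [0,0,0],
    [0,0,0],
    [0,0,0],
    [0,0,0],
    [0,0,0],
    [0,0,0]
  ],
  "linear": [
    [27,9,20],
    [28,9,35],
    [27,8.5,35],
    [0,0,35],
    [0,0,25],
    [0,0,0],
    [0,0,0]
  ],
  "fingers": [0.3,0.3,0.3,0.3,0.3,0.3,0.3]
}}

```text
clock: 34.45
tool_pos: [0.6849, -0.0905, 0.1711]
tcp_rot: [-0.0, 0.65, 0.76, -0.0]
wrist_force: [0.2, 0.2, 0.3]
opening: 0.061
```

Run:
```python
from h import *
go((0.6846,-0.0905,0.086))
c=grab("wrist","29");crop(c,180,130,140,115,5,"pics/w29.png")
s,p,r=st();M=r.as_matrix();z=p[2]-.104
for x in(-.018,0,.018): print([np.round(proj(c,p+M@np.array([x,y,z])),1).tolist() for y in(-.018,0,.018)])
c=grab("scene","29");crop(c,160,180,100,100,6,"pics/s29.png")
```

```text
clock 34.45 pos [ 0.6849 -0.0905  0.1711] R [[-0.156, 0.988, -0.0], [0.988, 0.156, 0.0], [0.0, -0.0, -1.0]] q [ 0.18  0.5  -0.2   1.6   0.11  1.05  0.1 ] F [0.2 0.2 0.3] open 0.0610
shift now-axes mm [ 0.  -0.2 85.1] after-turn axes None
[[232.7, 225.3], [252.9, 225.3], [273.1, 225.3]]
[[232.3, 205.9], [252.9, 205.9], [273.5, 205.9]]
[[232.0, 185.8], [252.9, 185.8], [273.8, 185.8]]
```

View pics/w29.png

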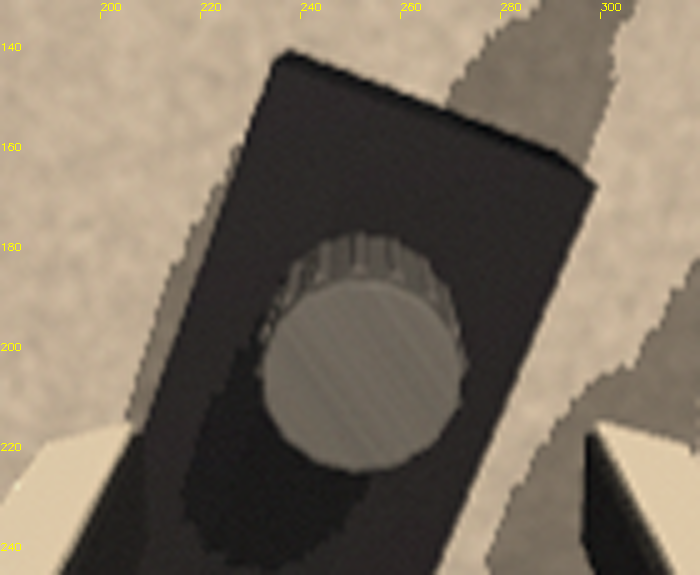

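View pics/s29.png

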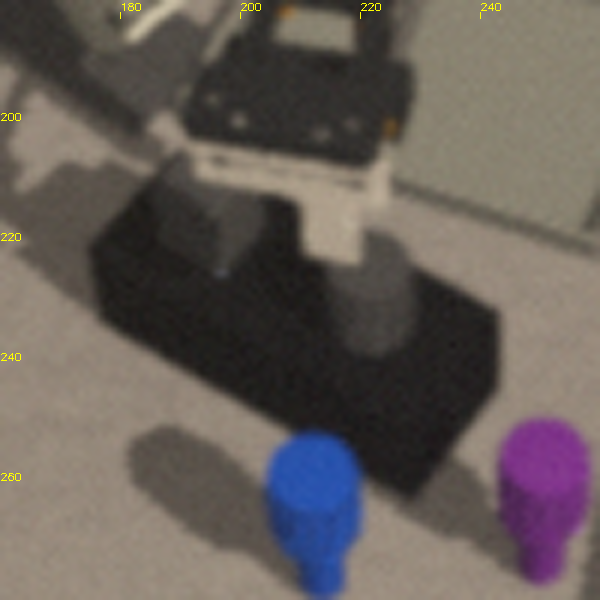

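Emit:
{"method": "step_arm", "body": {
  "angular": [
    [0,0,0],
    [0,0,0],
    [0,0,0],
    [0,0,0],
    [0,0,0],
    [0,0,0],
    [0,0,0],
    [0,0,0],
    [0,0,0]
  ],
  "linear": [
    [0,-0.3,25],
    [0,0,30],
    [0,0,20],
    [0,0,8],
    [0,0,0],
    [0,0,0],
    [0,0,0],
    [0,0,0],
    [0,0,0]
  ],
  "fingers": [0.3,0.3,0.3,0.3,0.3,-1,-1,-1,-1]
}}

```text
clock: 35.45
tool_pos: [0.6848, -0.0905, 0.0884]
tcp_rot: [0.0, 0.649, 0.761, 0.0]
wrist_force: [-1.9, -0.1, 6.5]
opening: 0.0355
```

Emit:
{"method": "step_arm", "body": {
  "angular": [
    [0,0,0],
    [0,0,0],
    [0,0,0],
    [0,0,0],
    [0,0,0],
    [0,0,0],
    [0,0,0],
    [0,0,0]
  ],
  "linear": [
    [0,0,-10],
    [0,0,-20],
    [0,0,-30],
    [0,0,-40],
    [0,0,-40],
    [0,0,-40],
    [0,0,-30],
    [0,0,0]
  ],
  "fingers": [-1,-1,-1,-1,-1,-1,-1,-1]
}}

```text
clock: 36.25
tool_pos: [0.6858, -0.0904, 0.303]
tcp_rot: [0.003, 0.649, 0.761, 0.002]
wrist_force: [0.2, 0.1, -3.4]
opening: 0.0356
```

Run:
```python
from h import *
c=grab("wrist","30")
go((0.575,0.05,0.30),rot(np.deg2rad(99.5)))
```

```text
clock 36.30 pos [ 0.6849 -0.0904  0.3   ] R [[-0.157, 0.988, 0.003], [0.988, 0.157, -0.0], [-0.001, 0.003, -1.0]] q [ 0.19  0.41 -0.21  1.46  0.09  1.28  0.13] F [-0.9 -0.3 -3.8] open 0.0356
turn [ 0.0034  0.0008 -0.0079]
shift now-axes mm [155.9 -86.5  -0.4] after-turn axes [156.6 -85.3   0. ]
```

View pics/wrist30.png

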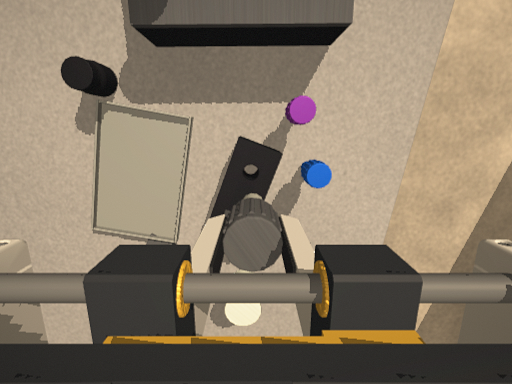

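Emit:
{"method": "step_arm", "body": {
  "angular": [
    [0,0,0],
    [0,0,0],
    [0,0,0],
    [0,0,0],
    [0,0,0],
    [0,0,0]
  ],
  "linear": [
    [31,-17,0],
    [31,-17,0],
    [31,-17,0],
    [31,-17,0],
    [31,-17.5,0],
    [0,0,0]
  ],
  "fingers": [-1,-1,-1,-1,-1,-1]
}}

```text
clock: 36.9
tool_pos: [0.5724, 0.0535, 0.2966]
tcp_rot: [-0.001, 0.647, 0.762, -0.0]
wrist_force: [0.6, -0.6, -2.4]
opening: 0.0354
```

Run:
```python
from h import *
c=grab("wrist","31");crop(c,215,80,100,160,4,"pics/w31.png")
go((0.589,0.156,0.22),rot(np.deg2rad(99.5)))
```

```text
clock 36.95 pos [0.5738 0.0512 0.2966] R [[-0.161, 0.987, -0.002], [0.987, 0.161, 0.0], [0.0, -0.002, -1.0]] q [ 0.04  0.22 -0.29  1.73  0.07  1.2  -0.1 ] F [ 0.4 -0.2 -3.6] open 0.0355
turn [-0.0018 -0.0003 -0.0043]
shift now-axes mm [101.   32.   76.6] after-turn axes [100.9  32.3  76.6]
```

View pics/w31.png

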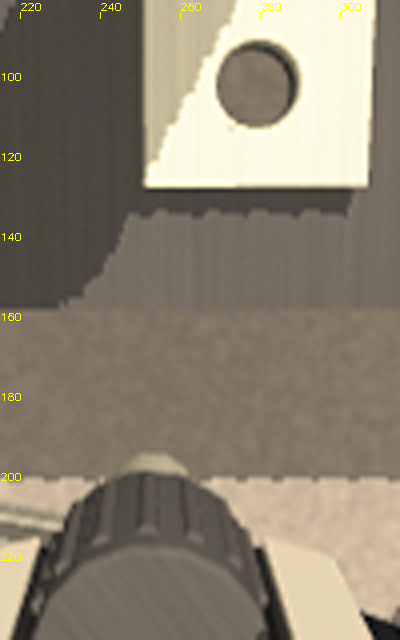

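Run:
```python
from h import *
c=load("pics/wrist31.npz");crop(c,258,82,42,40,14,"pics/w31b.png")
print(onz(c,(278.3,101.8),.105))
```

```text
[0.58805725 0.15479396 0.105     ]
```

View pics/w31b.png

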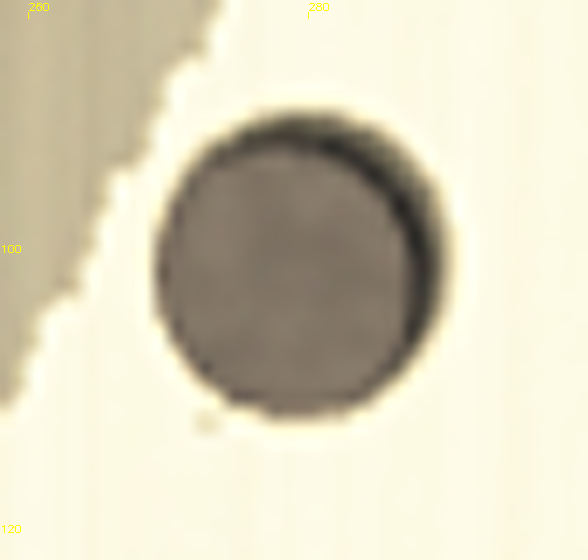

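Run:
```python
from h import *
c=load("pics/wrist31.npz")
print(onz(c,(279.2,100.3),.105))
g=cv2.cvtColor(c["pixels"],cv2.COLOR_BGR2GRAY)[82:122,258:300]
m=(g<185).astype(np.uint8)
n,l,s,ce=cv2.connectedComponentsWithStats(m)
for i in range(1,n): print(s[i],ce[i]+[258,82])
```

```text
[0.58882833 0.15670713 0.105     ]
[ 0  0  2 28 29] [258.03448276  95.86206897]
[ 6  0  5 15 26] [264.88461538  89.15384615]
[9 0 1 1 1] [267.  82.]
[14  0  1  1  1] [272.  82.]
[9 3 1 1 1] [267.  85.]
[13  3  1  1  1] [271.  85.]
[9 5 1 1 1] [267.  87.]
[ 11   8  21  22 365] [279.04109589 100.4739726 ]
[ 4 17  2  4  5] [262.2 100.2]
```

Emit:
{"method": "step_arm", "body": {
  "angular": [
    [0,0,0],
    [0,0,0],
    [0,0,0],
    [0,0,0],
    [0,0,0],
    [0,0,0],
    [0,0,0]
  ],
  "linear": [
    [30,10,0],
    [35,11,10],
    [36,10.6,20],
    [0,0,25],
    [0,0,17],
    [0,0,0],
    [0,0,0]
  ],
  "fingers": [-1,-1,-1,-1,-1,-1,-1]
}}

```text
clock: 37.65
tool_pos: [0.591, 0.1532, 0.2252]
tcp_rot: [-0.0, 0.649, 0.76, -0.001]
wrist_force: [0.3, 0.3, -3.5]
opening: 0.0355
```

Run:
```python
from h import *
go((0.5886,0.156,0.1334),rot(np.deg2rad(99.5)))
c=grab("wrist","32");crop(c,200,130,110,110,6,"pics/w32.png")
c=grab("scene","32");crop(c,290,170,110,100,6,"pics/s32.png")
c=grab("side","32");crop(c,140,130,110,90,6,"pics/d32.png")
s,p,r=st();M=r.as_matrix();f=p+.0784*M[:,2]
for n in("scene","side"):
    cc=load(f"pics/{n}32.npz");print(n,proj(cc,f))
```

```text
clock 37.65 pos [0.591  0.1532 0.2252] R [[-0.156, 0.988, -0.001], [0.988, 0.156, -0.0], [-0.0, -0.001, -1.0]] q [-0.09  0.34 -0.33  1.73  0.12  1.09 -0.31] F [ 0.3  0.3 -3.5] open 0.0355
turn [-0.0013  0.0002 -0.0087]
shift now-axes mm [ 3.2 -1.8 91.8] after-turn axes [ 3.2 -1.9 91.8]
scene [328.36367266 213.05038099]
side [190.31497557 176.46098779]
```

View pics/w32.png

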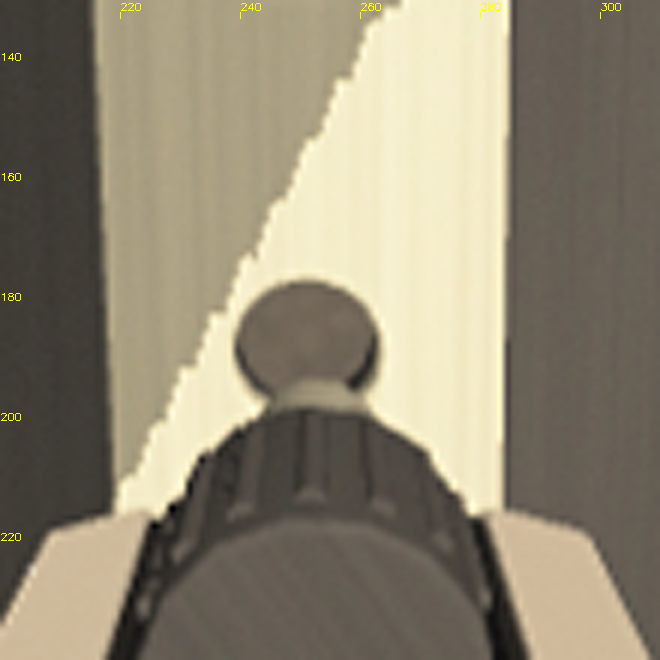

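View pics/s32.png

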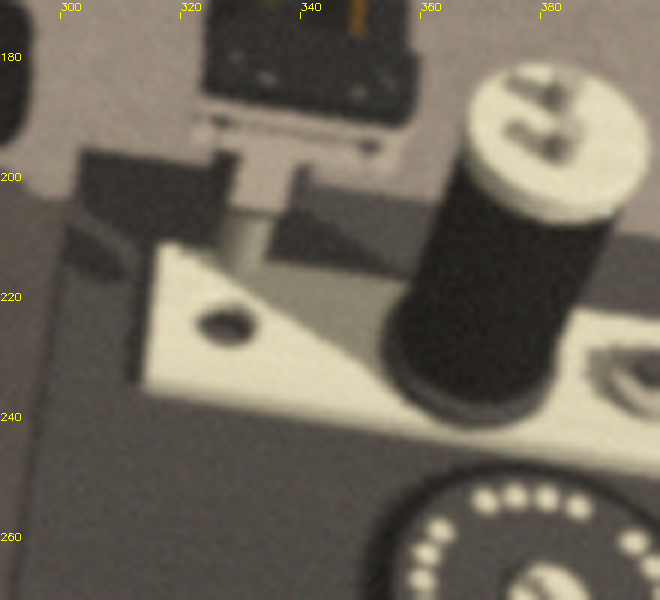

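View pics/d32.png

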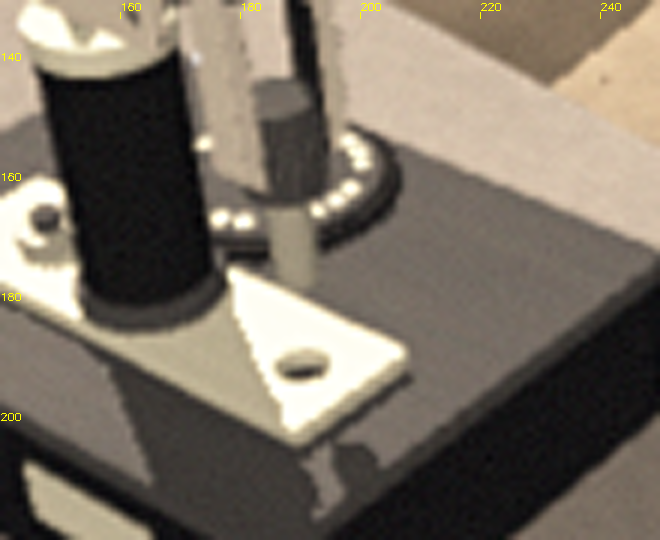

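Emit:
{"method": "step_arm", "body": {
  "angular": [
    [0,0,-0.008],
    [0,0,0],
    [0,0,0],
    [0,0,0]
  ],
  "linear": [
    [3.2,-1.8,10],
    [0,0,20],
    [0,0,0],
    [0,0,0]
  ],
  "fingers": [-1,-1,-1,-1]
}}

```text
clock: 38.2
tool_pos: [0.5884, 0.1568, 0.1956]
tcp_rot: [-0.0, 0.646, 0.763, -0.0]
wrist_force: [-0.0, 0.5, -3.0]
opening: 0.0354
```

Run:
```python
from h import *
go((0.5886,0.156,0.1334),rot(np.deg2rad(99.5)))
c=grab("wrist","33");crop(c,200,150,110,90,6,"pics/w33.png")
c=grab("scene","33");crop(c,290,170,90,80,7,"pics/s33.png")
c=grab("side","33");crop(c,150,140,80,70,8,"pics/d33.png")
```

```text
clock 38.20 pos [0.5884 0.1568 0.1956] R [[-0.165, 0.986, -0.001], [0.986, 0.165, -0.0], [0.0, -0.001, -1.0]] q [-0.1   0.36 -0.33  1.77  0.14  1.03 -0.32] F [-0.   0.5 -3. ] open 0.0354
turn [-0.0005 -0.      0.0003]
shift now-axes mm [-0.8  0.1 62.2] after-turn axes [-0.8  0.  62.2]
```

View pics/w33.png

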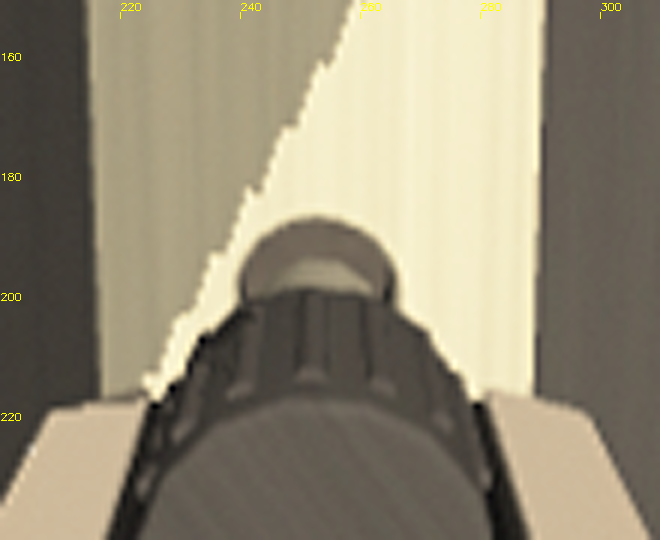

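View pics/s33.png

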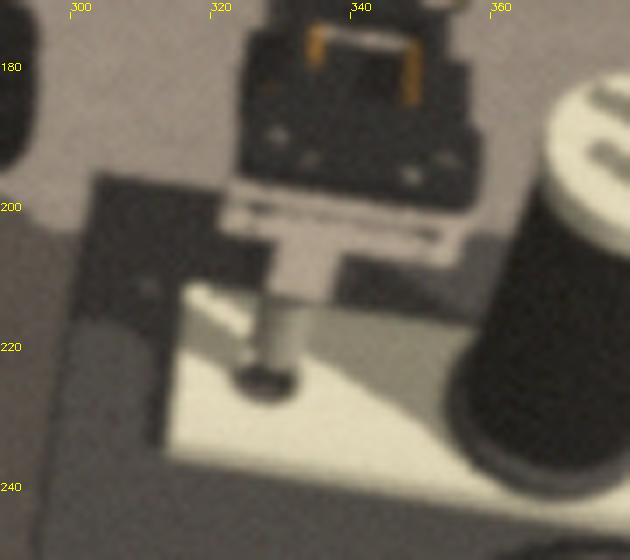

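View pics/d33.png

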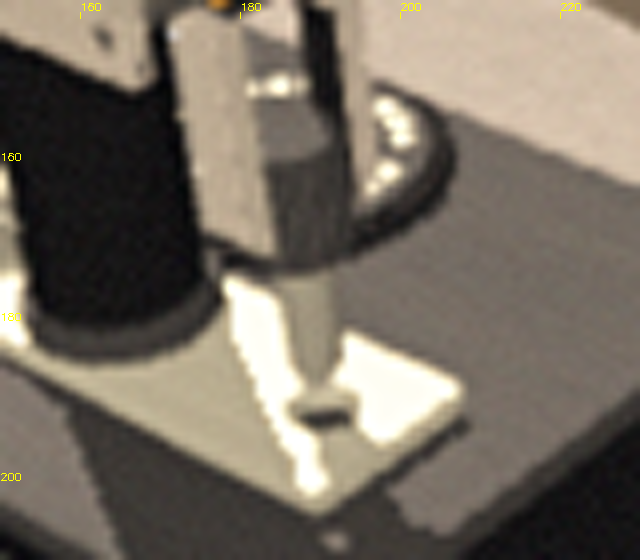

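Emit:
{"method": "step_arm", "body": {
  "angular": [
    [0,0,0],
    [0,0,0],
    [0,0,0],
    [0,0,0]
  ],
  "linear": [
    [-0.6,0,8],
    [0,0,6],
    [0,0,6],
    [0,0,0]
  ],
  "fingers": [-1,-1,-1,-1]
}}

```text
clock: 38.75
tool_pos: [0.5882, 0.156, 0.1744]
tcp_rot: [-0.0, 0.646, 0.763, -0.001]
wrist_force: [-0.6, 0.0, -3.3]
opening: 0.0353
```

Emit:
{"method": "step_arm", "body": {
  "angular": [
    [0,0,0],
    [0,0,0],
    [0,0,0],
    [0,0,0]
  ],
  "linear": [
    [0,0,6],
    [0,0,6],
    [0,0,6],
    [0,0,0]
  ],
  "fingers": [-1,-1,-1,-1]
}}

```text
clock: 39.15
tool_pos: [0.5882, 0.156, 0.1565]
tcp_rot: [-0.0, 0.646, 0.763, -0.001]
wrist_force: [-0.5, -0.4, -3.9]
opening: 0.0355
```

Emit:
{"method": "step_arm", "body": {
  "angular": [
    [0,0,0],
    [0,0,0],
    [0,0,0],
    [0,0,0]
  ],
  "linear": [
    [0,0,7],
    [0,0,7],
    [0,0,6],
    [0,0,0]
  ],
  "fingers": [-1,-1,-1,-1]
}}

```text
clock: 39.55
tool_pos: [0.5882, 0.156, 0.1364]
tcp_rot: [-0.0, 0.646, 0.763, -0.001]
wrist_force: [-0.2, -0.2, -3.8]
opening: 0.0351
```

Emit:
{"method": "step_arm", "body": {
  "angular": [
    [0,0,0],
    [0,0,0]
  ],
  "linear": [
    [0,0,2],
    [0,0,0]
  ],
  "fingers": [-1,-1]
}}

```text
clock: 39.75
tool_pos: [0.5887, 0.1562, 0.1355]
tcp_rot: [-0.0, 0.646, 0.763, 0.0]
wrist_force: [0.4, -0.2, -3.0]
opening: 0.0353
```

Emit:
{"method": "step_arm", "body": {
  "angular": [
    [0,0,0],
    [0,0,0]
  ],
  "linear": [
    [0,0,1.5],
    [0,0,0]
  ],
  "fingers": [-1,-1]
}}

```text
clock: 39.95
tool_pos: [0.5888, 0.1562, 0.134]
tcp_rot: [0.0, 0.646, 0.763, 0.0]
wrist_force: [-0.4, 0.4, -3.6]
opening: 0.0357
```

Emit:
{"method": "step_arm", "body": {
  "angular": [
    [0,0,0],
    [0,0,0]
  ],
  "linear": [
    [0,0,1.5],
    [0,0,0]
  ],
  "fingers": [-1,-1]
}}

```text
clock: 40.15
tool_pos: [0.5894, 0.1563, 0.1334]
tcp_rot: [0.0, 0.646, 0.763, 0.001]
wrist_force: [-0.4, -0.3, 4.6]
opening: 0.0355
```

Run:
```python
from h import *
go()
c=grab("side","34");crop(c,150,140,80,70,8,"pics/d34.png")
c=grab("scene","34");crop(c,290,170,90,80,7,"pics/s34.png")
```

```text
clock 40.15 pos [0.5894 0.1563 0.1334] R [[-0.165, 0.986, 0.002], [0.986, 0.165, 0.0], [0.0, 0.002, -1.0]] q [-0.11  0.43 -0.32  1.82  0.17  0.91 -0.34] F [-0.4 -0.3  4.6] open 0.0355
```

View pics/d34.png

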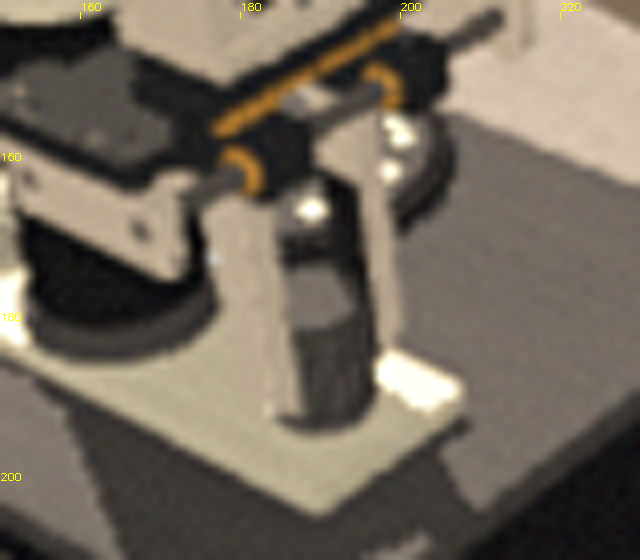

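View pics/s34.png

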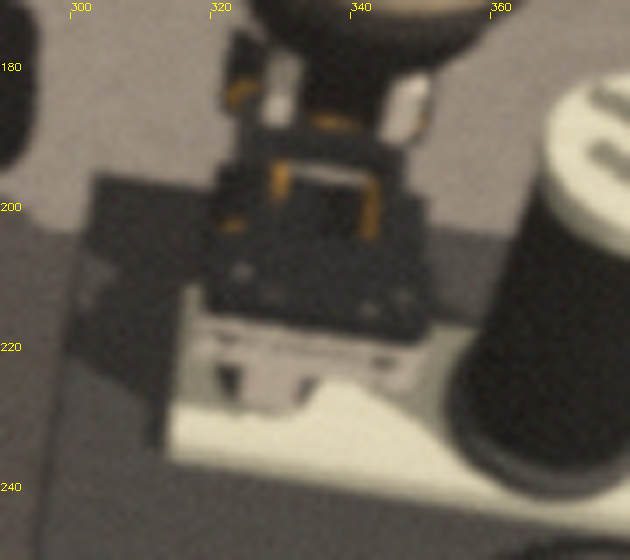

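Emit:
{"method": "step_arm", "body": {
  "angular": [
    [0,0,0],
    [0,0,0],
    [0,0,0],
    [0,0,0],
    [0,0,0]
  ],
  "linear": [
    [0,0,0],
    [0,0,0],
    [0,0,0],
    [0,0,0],
    [0,0,0]
  ],
  "fingers": [-0.1,0,0.1,0.2,0.2]
}}

```text
clock: 40.75
tool_pos: [0.5887, 0.1562, 0.1325]
tcp_rot: [-0.0, 0.646, 0.763, 0.0]
wrist_force: [0.6, -0.2, 0.2]
opening: 0.0563
```

Emit:
{"method": "step_arm", "body": {
  "angular": [
    [0,0,0],
    [0,0,0],
    [0,0,0],
    [0,0,0],
    [0,0,0],
    [0,0,0],
    [0,0,0],
    [0,0,0],
    [0,0,0]
  ],
  "linear": [
    [0,0,-10],
    [0,0,-25],
    [0,0,-30],
    [0,0,-35],
    [0,0,-40],
    [0,0,-40],
    [-40,0,0],
    [-40,0,0],
    [0,0,0]
  ],
  "fingers": [0.2,0.2,0.2,0.2,0.2,0.2,0.2,0.2,0.2]
}}

```text
clock: 41.65
tool_pos: [0.6028, 0.0713, 0.3135]
tcp_rot: [0.001, 0.649, 0.761, -0.0]
wrist_force: [-1.1, -0.3, -0.4]
opening: 0.0564
```

Run:
```python
from h import *
go()
c=grab("wrist","35");crop(c,215,60,100,130,5,"pics/w35.png")
c=grab("side","35");crop(c,130,120,110,100,6,"pics/d35.png")
c=grab("scene","35")
```

```text
clock 41.65 pos [0.6028 0.0713 0.3135] R [[-0.159, 0.987, 0.001], [0.987, 0.159, -0.002], [-0.002, 0.001, -1.0]] q [ 0.02  0.26 -0.3   1.64  0.08  1.25 -0.14] F [-1.1 -0.3 -0.4] open 0.0564
```

View pics/w35.png

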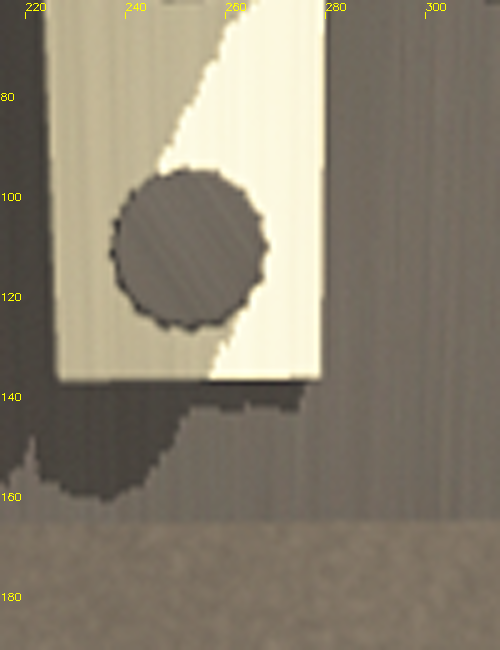

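View pics/d35.png

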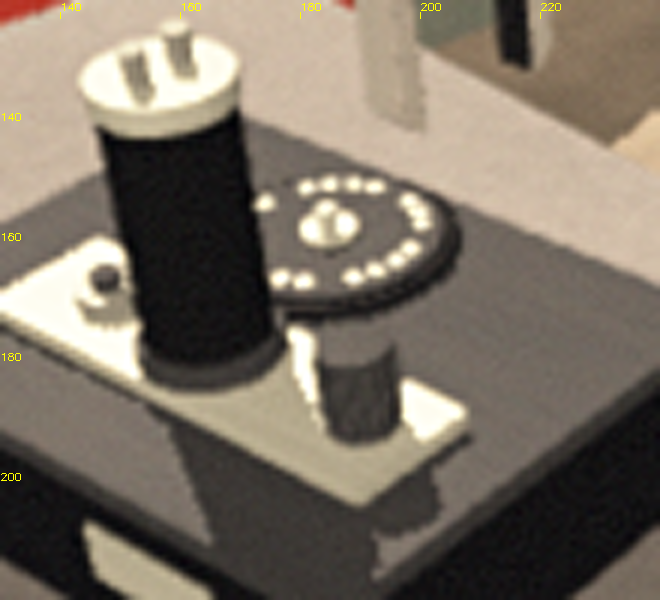

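View pics/scene35.png

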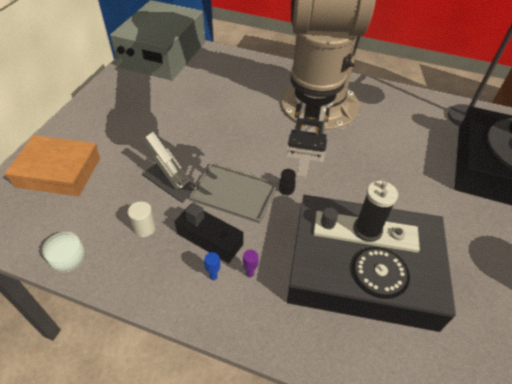

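Run:
```python
from h import *
c=load("pics/wrist35.npz");print("bolt head",onz(c,(251,109.7),.149))
s=load("pics/scene35.npz");s0=load("pics/scene0.npz")
d=np.abs(s["pixels"].astype(int)-s0["pixels"].astype(int)).max(2)
for n,(x,y) in dict(can=(142,220),jar=(287,181),pin=(196,213)).items(): print(n,d[y-14:y+14,x-10:x+10].mean())
from bench import r
print(r.close_job())
```

```text
bolt head [0.58802475 0.15593193 0.149     ]
can 9.805357142857142
jar 5.0928571428571425
pin 5.208928571428571
the job is handed in; nothing more can be done
None
```

The job is handed in at about 41.7 s of the 72 s allowed. By my checks every step was met, but the hand-in gives no verdict.

- **Drift into the rest:** I took it from the tray and laid it in the leaning rest. On the first try the tip caught on the rest's end plate and tilted the drift about 6° in the grip. I backed off, corrected the tilt and laid it again. The pictures after release showed it home.
- **Lining up the holes:** I took the drift again by its handle end and lowered it through both holes, moving sideways as it went, with about 2 N of side force. It went down until the handle touched the bracket, which puts the tip about 30 mm up. When I pulled it out, the picture showed the two holes in line.
- **Drift back in the rest:** it rubbed one side wall lightly (about 5 N), which I relieved. After release it sat home with its tip at the end plate.
- **Bolt:** its head met the bracket at TCP height 133.4 mm, exactly as predicted. After release it stood upright, with its axis at about (0.588, 0.156) m. That is within about 1 mm of where I measured the holes.
- **Bystanders:** the can, the jar and the square-headed pin look unmoved in the last scene picture. A pixel comparison with the first picture showed only small differences.

One disagreement remained: the scene and side cameras put heights about 6 mm too low when triangulated. I relied on the wrist camera and contact forces instead.

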